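Load the drying rack's slide-out pan with stub axles

TASK

Pull the drying rack's blue-fronted chassis right out until it locks, and stand every stub axle from the mat on its collar in the round pan, shaft up, honeycomb fashion: one in the middle and the others round it. Then press the red release and ease the chassis fully home without slamming it, leaving the other things on the bench alone.

Things in the scene. Friction and masses are not known exactly. Their poses are not given: they have to be found in the camera images.
- panel (a point): middle of the front face of the chassis' blue front panel (222 mm wide, 87 mm high; top edge 150 mm, this point 107 mm above the bench). The grey drying rack behind it is fixed, 320 mm deep, 254 mm wide, 160 mm high. Axes are the rack's: x level, from front to back (the chassis slides out along -x, towards the robot), y to its left as seen from the robot, z up
- pan (a point): centre of the inner floor of the round dark pan fixed in the chassis, 98 mm behind the panel face, 72 mm above the bench; axes as panel's. Inner diameter 138 mm, wall 24 mm high and 3 mm thick; when out, open above. One collar in the middle and six in a ring of 45 mm radius about it fit with 5 mm between them. Moves with the chassis
- chassis (a joint): how far the chassis is out, m: 0 fully home, 0.184 end stop. At 0.182 a sprung pawl clicks behind a catch and locks it out: pushed back, it then rests at 0.182. May start up to 0.03 ajar. Sliding on its telescopic slides takes 2 to 3 N, and 2 to 4 N more over the last 30 mm before the lock
- release (a joint): how far the red release tab is pressed down, m: 0 up, stop at 0.009; sprung (2 N at first, 6 N fully down), springs up when let go. Frees the lock when pressed more than 0.006; keep it pressed while the chassis starts back; after 10 mm of travel it no longer matters. It dips by itself by 6 mm as the pawl rides over the catch on the way out
- handle (a point): middle of the horizontal steel bar of the bow handle on the blue panel: bar 10 mm in diameter, 110 mm long, along the panel's y axis, 46 mm in front of the panel face and 134 mm above the bench (16 mm below the panel's top edge); free from above. Moves with the chassis
- release_tab (a point): centre of the top face of the red release tab, a plate 36 x 36 x 4 mm that sticks out of the blue panel left of the handle; this point is 18 mm in front of the panel face, 136 mm above the bench (14 mm below the panel's top edge). The panel face behind the tab can be pushed on while the tab is held down. Moves with the chassis and the tab
- mat: thin black drip mat on the bench, 250 mm x 250 mm, under 1 mm thick; origin at its centre
- stub1: aluminium stub axle (5 to 7 of seven are there): collar 40 mm in diameter, 26 mm tall, foot bevelled 2.5 mm, and above it a plain bored shaft 16 mm in diameter, 40 mm long; 66 mm tall in all, about 0.11 kg. Starts standing on its collar, shaft up, on the black mat, shafts at least 55 mm apart. Origin: centre of the collar's underside; z runs up the shaft
- stub2: another such stub axle, same size and origin as stub1
- stub3: another such stub axle, same size and origin as stub1
- stub4: another such stub axle, same size and origin as stub1
- stub5: another such stub axle, same size and origin as stub1
- stub6: another such stub axle, same size and origin as stub1
- stub7: another such stub axle, same size and origin as stub1
- spray: clear spray bottle with blue trigger head, 64 mm across, 160 mm tall, standing right of the rack; leave alone. Origin: centre of its underside
- brush: hand brush lying on the right of the bench; leave alone. Origin: its underside, handle along its -x

How it is judged:
By the outcome, as a careful person would: the job done as asked, in the order asked, and still so for the second after the job is handed in, with the robot touching nothing.
Of stub1, stub2, stub3, stub4, stub5, stub6, stub7 only 5 to 7 are there at a start; the rules pass over those that are not, and their reading is None.
At some moment in a run one of stub1, stub2, stub3, stub4, stub5, stub6, stub7 may be knocked a few centimetres aside while the robot is not near it.
It also fails if it takes over 210 s, if anything falls off the work surface, if the arm or the gripper's body presses on something with over 40 N, if the wrist force passes 120 N, or if a joint passes its speed limit or range.

ROBOT

A 6-joint arm with a two-finger parallel gripper is mounted at the origin on the work surface. World frame = base frame: x ahead of the robot, y to its left, z up, the work surface at z = 0. Lengths are in m, angles in rad, forces in N, time in s.
With the tool pointing down it reaches from about 0.425 to 0.95 m from the base axis. Payload 3.5 kg.
Tool frame: the origin (TCP) lies at the very end of the fingers, on their centre line; the grasp point (between the pads) lies 19 mm behind it (arm.grasp_offset is the distance from the TCP to the grasp point, in m); z points along the fingers, y is the direction in which the jaws open and shut (so a half turn about z gives the same grasp; the last joint's range is limited). The gripper opens to 85 mm and grips with 20 to 120 N. Pads are 22 mm wide; open, the fingers measure 114 mm over their backs; the gripper's body (76 mm by 85 mm) begins 54 mm behind the grasp point. The pads swing forward as they close: fully open they stand 13 mm farther back than shut.
Start: joints at [-1.471, 0.286, 1.577, -0, 1.279, -0.15], TCP at [0.167, -0.654, 0.231] pointing down, gripper open.
Joint ranges: [-2.77, 2.77], [-0.9, 2.22], [0.21, 2.48], [-1.53, 4.67], [0.24, 2.81], [-2.84, 2.84]. Speed limits (rad/s): [2.79, 2.79, 3.14, 3.14, 3.14, 3.14].

INTERFACE

Orientations are given as a unit quaternion [w, x, y, z].
In Python, from bench import status, snapshot, calibration, ticket, boxes_of, regions_of, arm gives the robot as it stands.
- The arm moves only by the tool drive_tool, never from a script. Its argument "deltas" is a list that holds one entry, the list of rows, each a list of 4 numbers: the shift along the tool's x, y, z in m, then the turn about the tool's z in degrees. A call has 1 to 12 rows; each row shifts and turns the pose as measured when the row begins, along the tool's axes as they then stand; what a row does not reach is not made up. A row lasts 1/12 s, in which the tool goes at most 41.7 mm and 7.16 degrees, less where a joint would pass 70% of its speed; a pose out of reach is approached as far as the arm can. A call is refused whole if a number of a shift passes 0.0417 or a number of a turn 7.16, either way. A call with a gripper value outside its range is refused whole. "fingers" is the opening, from 0 (shut) to 1 (fully open), set as the call begins (left out, the last holds). The fingers move at their own pace and stop on an object; "force" is the grip in N (left out, the last holds). Time passes only in rows, so rows that do not move let the fingers close. It gives the time, the measured TCP pose, the force and the opening at its end, in the units of the state.
- status.observe(): the state, without advancing time (a new reading comes with each control period).
- snapshot(name): name is "scene" or "top" or "wrist"; returns the picture (480x640x3 uint8, red, green, blue); there is no depth.
- calibration(name): a dict with "mtx" (3x3 intrinsics, pixels), "xyz" and "rotation" of the camera in the world; the wrist camera has in their place "hand_eye" (4x4, takes a point from camera to tool coordinates, whose origin is the TCP and whose axes are the flange's). Camera axes: x right, y up, looking along -z (the intrinsics and any distortion apply to the point x, -y, -z); pixel columns grow to the right and rows downward; lengths in m; the calibration is good to about 2 mm. A picture is of the moment at which its call begins: read the wrist's pose just before it. calibration takes no time and is no camera call.
- ticket.hand_in(): hands the job in, once; it reports no verdict.
Trained networks look in the newest picture that a camera, given by its name, has taken for a name from the list of things; names that differ only in an ending like _2 or _b are one class to them, and where a whole thing is asked for, a point or a joint stands for the part that bears it (a point fixed in the world has none). Each returns a list of dicts, best first, with "p" (0 to 1); they miss things now and then, are a little off and sometimes report something else, mostly with a low value. They report only what shows in the picture. A call takes as long as a camera call.
- boxes_of(target, camera): "position" ([x, y, z] in m, in the coordinates of the camera as it stood for that picture, good to about 4 mm: the middle of the surface that is visible of it).
- regions_of(target, camera): "mask" (480x640 bool, what is visible of it).
The state is a dict: "time_s": time; "q": joint angles; "joint_vel": joint speeds; "joint_efforts": joint torques, N m; "position": TCP position; "ee_rot": TCP orientation; "wrist_force": force on the tool from outside, world axes, zero at the start; "torque": the same for the moment, N m; "finger_gap": opening from 0.0 (shut) to 1.0 (fully open).
Only numpy, scipy, OpenCV 4.12 (cv2) and the standard library are available. Lean on these libraries where they do the work, as an engineer would, in place of code of your own. Each camera call takes 0.05 s, during which the arm holds its last target.

## Working session

There is one attempt and no reset: what is moved stays moved. The work goes in short steps, Python scripts to look and compute and a tool call to move; the robot and the scene stay as the last step left them, time stands still between calls to the robot, and variables do not carry over. Pictures are saved under pics/ and viewed, and the job is handed in when it is done.

Besides the shell and the picture viewer there is one more tool, called after "Emit:" by a JSON object that holds its "name" and its "arguments". drive_tool: Moves the arm, as the interface text tells. Its arguments: {"type":"object","properties":{"deltas":{"type":"array"},"fingers":{"type":"number"},"force":{"type":"number"}},"required":["deltas"]}

I'll start by looking at the state and the cameras.

```bash
ls; mkdir -p pics; cat > h.py <<'E'
import numpy as np, cv2
from scipy.spatial.transform import Rotation as R
from bench import status, snapshot, calibration, ticket, boxes_of, regions_of, arm
def save(im,n): cv2.imwrite(f'pics/{n}.png',cv2.cvtColor(im,cv2.COLOR_RGB2BGR))
def q2R(q): return R.from_quat([q[1],q[2],q[3],q[0]]).as_matrix()
def cam(name,s=None):
    c=calibration(name)
    if name=='wrist':
        T=np.eye(4); T[:3,:3]=q2R(s['ee_rot']); T[:3,3]=s['position']
        return T@np.array(c['hand_eye']), np.array(c['mtx']), c
    T=np.eye(4); r=np.array(c['rotation'],float)
    T[:3,:3]=r if r.shape==(3,3) else q2R(r); T[:3,3]=c['xyz']
    return T,np.array(c['mtx']),c
def towards(T,p): return (T@np.append(p,1))[:3]
def pix2z(T,K,uv,z):
    d=np.linalg.inv(K)@np.array([uv[0],uv[1],1.]); d=T[:3,:3]@np.array([d[0],-d[1],-d[2]])
    o=T[:3,3]; return o+d*(z-o[2])/d[2]
def proj(T,K,p):
    c=np.linalg.inv(T)@np.append(p,1); v=K@np.array([c[0],-c[1],-c[2]]); return v[:2]/v[2]
E
python3 - <<'E'
from h import *
np.set_printoptions(precision=4,suppress=True)
s=status.observe(); print(s)
for n in ['scene','top','wrist']:
    print(n,calibration(n)); save(snapshot(n),n+'0')
print(status.observe()['time_s'],arm.grasp_offset)
E
```

```text
pics
{'time_s': 0.0, 'q': array([-1.471 ,  0.2872,  1.5782, -0.    ,  1.2786, -0.15  ]), 'joint_vel': array([ 0.0001, -0.0013, -0.0018, -0.0022, -0.001 , -0.0022]), 'joint_efforts': array([ -0.    , -40.5983, -29.2625,  -0.0003,   0.0058,   0.    ]), 'position': array([ 0.1668, -0.6534,  0.2299]), 'ee_rot': array([-0.0012,  0.9922,  0.1246,  0.    ]), 'wrist_force': array([ 0.1347, -0.6333, -0.7687]), 'torque': array([-0.0224, -0.0172,  0.0239]), 'finger_gap': 0.9999925662559354}
scene {'mtx': array([[498.046 ,   0.    , 326.0199],
       [  0.    , 498.046 , 231.6176],
       [  0.    ,   0.    ,   1.    ]]), 'xyz': array([1.3245, 0.3568, 0.9528]), 'rotation': array([0.4927, 0.1993, 0.3248, 0.7823])}
top {'mtx': array([[460.5564,   0.    , 313.8705],
       [  0.    , 460.5564, 236.9338],
       [  0.    ,   0.    ,   1.    ]]), 'xyz': array([ 0.5088, -0.0178,  1.3796]), 'rotation': array([ 0.7084,  0.0174, -0.0179, -0.7054])}
wrist {'mtx': array([[356.116 ,   0.    , 320.1617],
       [  0.    , 356.116 , 237.2611],
       [  0.    ,   0.    ,   1.    ]]), 'hand_eye': array([[ 0.0005,  0.9471,  0.321 ,  0.083 ],
       [ 1.    , -0.0009,  0.0011, -0.0003],
       [ 0.0014,  0.321 , -0.9471, -0.1438],
       [ 0.    ,  0.    ,  0.    ,  1.    ]])}
0.15 0.0187
```

View pics/scene0.png

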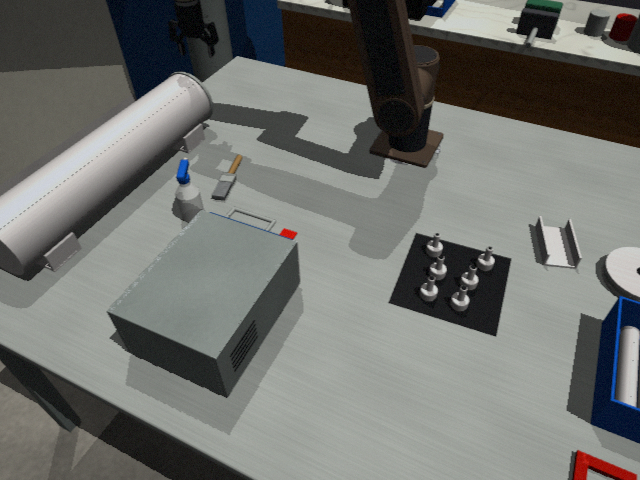

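View pics/top0.png

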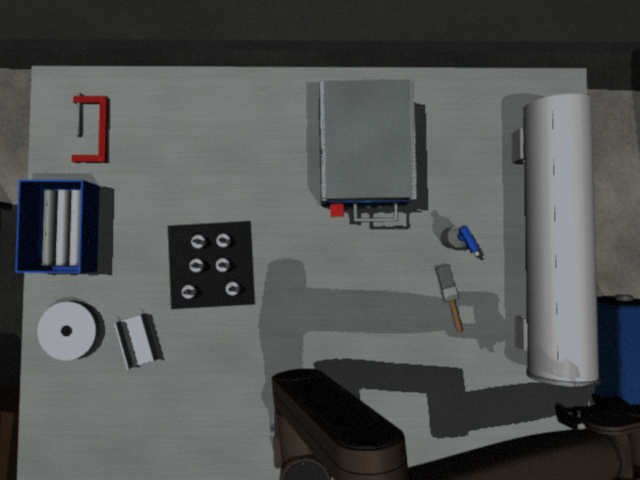

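View pics/wrist0.png

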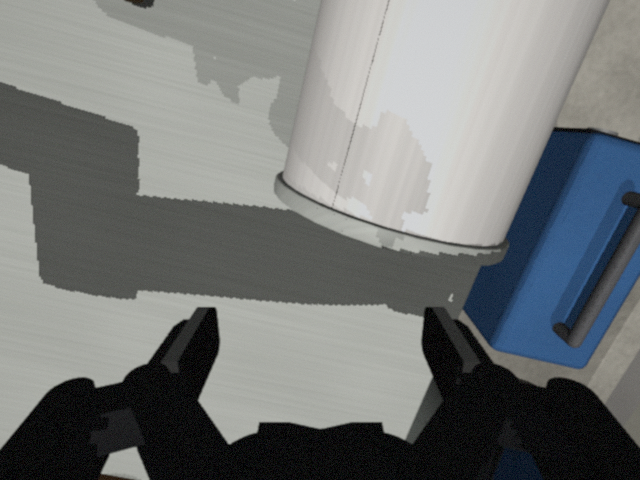

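```bash
python3 - <<'E'
from h import *
np.set_printoptions(precision=4,suppress=True)
T,K,_=cam('top')
for n in ['stub1','handle','panel','release_tab','pan','mat','spray','brush']:
    for d in boxes_of(n,'top'):
        w=towards(T,d['position']); print(n,round(d['p'],2),w,proj(T,K,w))
T,K,_=cam('scene')
for n in ['stub1','handle','release_tab','panel']:
    for d in boxes_of(n,'scene'):
        w=towards(T,d['position']); print('scene',n,round(d['p'],2),w,proj(T,K,w))
E
```

```text
stub1 0.74 [0.4975 0.3285 0.0273] [195.3365 263.3429]
stub1 0.66 [0.4294 0.2183 0.0263] [232.7306 286.8003]
stub1 0.55 [0.4953 0.2452 0.026 ] [223.8454 264.2038]
stub1 0.53 [0.5682 0.2388 0.0266] [226.3237 239.3826]
stub1 0.52 [0.5625 0.3183 0.0261] [199.301  241.2187]
stub1 0.43 [0.4223 0.3477 0.0298] [188.1053 289.1389]
handle 0.86 [ 0.664  -0.1518  0.1359] [363.1356 202.9236]
panel 0.67 [ 0.6664 -0.1558  0.14  ] [364.7683 201.8561]
release_tab 0.45 [ 0.6452 -0.0766  0.1363] [335.4119 209.6752]
pan 0.65 [ 0.6652 -0.1567  0.1399] [365.101  202.2996]
mat 0.88 [ 0.4911  0.2896 -0.0005] [210.711  265.4573]
brush 0.56 [ 0.4228 -0.4166  0.0154] [448.6064 289.7228]
scene stub1 0.86 [0.5723 0.3227 0.0258] [458.446  301.4233]
scene stub1 0.8 [0.4265 0.2235 0.0253] [435.3691 246.1609]
scene stub1 0.74 [0.4993 0.3329 0.0229] [470.6112 281.3091]
scene stub1 0.62 [0.4223 0.3525 0.0249] [486.4604 261.5028]
scene stub1 0.58 [0.5027 0.2547 0.0261] [438.551  270.6801]
scene stub1 0.51 [0.566  0.2515 0.0288] [429.5271 288.1265]
scene handle 0.56 [ 0.6327 -0.1489  0.1384] [263.2917 221.6797]
scene release_tab 0.4 [ 0.6431 -0.0803  0.1361] [286.7028 234.094 ]
scene panel 0.63 [ 0.6319 -0.1451  0.137 ] [264.9212 222.3616]
```

```bash
python3 - <<'E'
from h import *
im=cv2.imread('pics/top0.png'); a=im[185:235,310:430]; cv2.imwrite('pics/z0.png',cv2.resize(a,None,fx=6.5,fy=6.5,interpolation=cv2.INTER_CUBIC))
a=im[215:315,160:265]; cv2.imwrite('pics/z1.png',cv2.resize(a,None,fx=6,fy=6,interpolation=cv2.INTER_CUBIC)[:600])
im=cv2.imread('pics/scene0.png'); a=im[200:260,200:310]; cv2.imwrite('pics/z2.png',cv2.resize(a,None,fx=7,fy=7,interpolation=cv2.INTER_CUBIC))
E
```

```text
(no output)
```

View pics/z0.png

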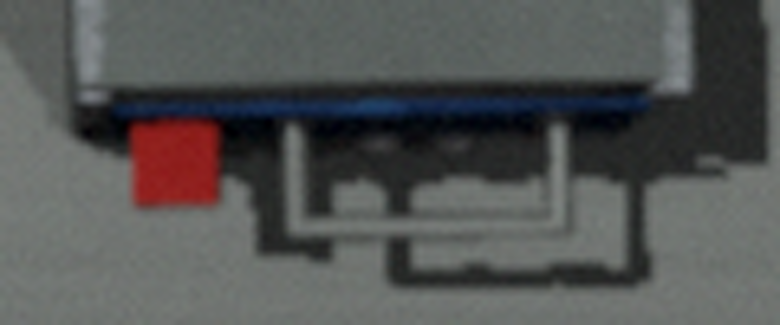

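View pics/z1.png

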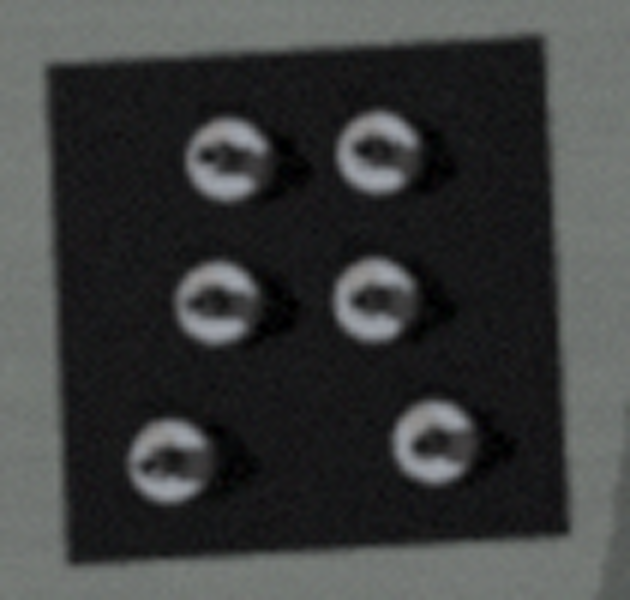

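View pics/z2.png

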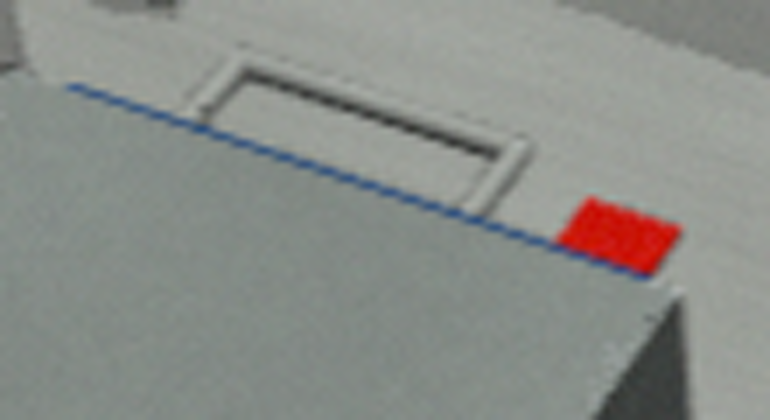

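```bash
python3 - <<'E'
from h import *
np.set_printoptions(precision=4,suppress=True)
T,K,_=cam('top')
g=lambda x,y,f,o:(o[0]+(x+.5)/f-.5,o[1]+(y+.5)/f-.5)
a=pix2z(T,K,g(290,228,6.5,(310,185)),.134); b=pix2z(T,K,g(568,222,6.5,(310,185)),.134); print('bar',a,b,(a+b)/2, np.degrees(np.arctan2(*( (b-a)[:2]))), np.linalg.norm(b-a))
print('tab',pix2z(T,K,g(175,163,6.5,(310,185)),.136))
print('panel top L/R',pix2z(T,K,g(110,104,6.5,(310,185)),.15),pix2z(T,K,g(650,96,6.5,(310,185)),.15))
print('rack front top',pix2z(T,K,g(75,95,6.5,(310,185)),.16),pix2z(T,K,g(692,88,6.5,(310,185)),.16))
for x,y in [(228,159),(379,153),(218,304),(376,300),(170,461),(435,443)]: print(pix2z(T,K,g(x,y,6,(160,215)),.026))
T,K,_=cam('scene')
f=lambda x,y:g(x,y,7,(200,200))
print('scene bar',pix2z(T,K,f(243,60),.134),pix2z(T,K,f(520,150),.134),'tab',pix2z(T,K,f(622,237),.136))
E
```

```text
bar [ 0.6185 -0.1277  0.134 ] [ 0.6215 -0.2437  0.134 ] [ 0.62   -0.1857  0.134 ] 178.51876602663114 0.11610553974629016
tab [ 0.6453 -0.0795  0.136 ]
panel top L/R [ 0.6681 -0.0519  0.15  ] [ 0.6724 -0.275   0.15  ]
rack front top [ 0.6705 -0.0373  0.16  ] [ 0.6744 -0.2901  0.16  ]
[0.5628 0.3234 0.026 ]
[0.5661 0.2494 0.026 ]
[0.4919 0.3271 0.026 ]
[0.4941 0.2499 0.026 ]
[0.4154 0.3492 0.026 ]
[0.4247 0.2201 0.026 ]
scene bar [ 0.6184 -0.24    0.134 ] [ 0.6163 -0.1301  0.134 ] tab [ 0.6395 -0.0778  0.136 ]
```

Emit:
{"name": "drive_tool", "arguments": {"deltas": [[[0,0,-0.003,-7],[0,0,-0.003,-7],[0,0,-0.003,-7],[0,0,-0.003,-7],[0,0,-0.003,-7],[0,0,-0.003,-7],[0,0,-0.003,-7],[0,0,-0.003,-7],[0,0,-0.003,-7],[0,0,-0.003,-7],[0,0,-0.003,-7]]], "fingers": 0.4, "force": 50}}

```text
time_s: 1.67
position: [0.1668, -0.6534, 0.2647]
ee_rot: [-0.001, 0.687, 0.727, 0.001]
wrist_force: [0.9, -0.1, 0.8]
finger_gap: 0.396
```

```bash
cat >> h.py <<'E'
YAW=1.0
def go(x,y,z,phi=None):
    s=status.observe(); M=q2R(s['ee_rot']); p=np.array(s['position'])
    f=np.degrees(np.arctan2(M[1,0],M[0,0]))
    d=np.array([x,y,z])-p
    l=M.T@d
    print('t %.2f pos %s phi %.2f tilt %.4f gap %.3f F %s'%(s['time_s'],np.round(p,4),f,M[2,2],s['finger_gap'],np.round(s['wrist_force'],1)))
    print('tool shift mm',np.round(l*1e3,1),'' if phi is None else 'turn %.2f'%(-((phi-f+180)%360-180)))
    return l
E
python3 - <<'E'
from h import *
go(.62,-.186,.25,91)
E
```

```text
t 1.67 pos [ 0.1668 -0.6534  0.2647] phi 93.22 tilt -1.0000 gap 0.396 F [ 0.9 -0.1  0.8]
tool shift mm [441.2 478.8  15.6] turn 2.22
```

Emit:
{"name": "drive_tool", "arguments": {"deltas": [[[0.027,0.029,0,0.2],[0.027,0.029,0,0.2],[0.027,0.029,0,0.2],[0.027,0.029,0,0.2],[0.027,0.029,0,0.2],[0.027,0.029,0,0.2],[0.027,0.029,0,0.2],[0.027,0.029,0,0.2],[0.027,0.029,0,0.2],[0.027,0.029,0,0.2],[0.027,0.029,0,0.2],[0.02,0.022,0,0]]]}}

```text
time_s: 2.67
position: [0.5034, -0.3152, 0.2662]
ee_rot: [0.003, 0.705, 0.71, -0.001]
wrist_force: [0.7, -0.8, -0.0]
finger_gap: 0.403
```

```bash
python3 - <<'E'
from h import *
go(.62,-.186,.25,91)
E
```

```text
t 2.67 pos [ 0.5034 -0.3152  0.2662] phi 90.41 tilt -1.0000 gap 0.403 F [ 0.7 -0.8 -0. ]
tool shift mm [128.5 117.5  15.7] turn -0.59
```

Emit:
{"name": "drive_tool", "arguments": {"deltas": [[[0.028,0.026,0,-0.2],[0.028,0.026,0,-0.2],[0.028,0.026,0,-0.2],[0.028,0.026,0.005,0],[0.016,0.013,0.006,0],[0,0,0.004,0]]]}}

```text
time_s: 3.17
position: [0.628, -0.1736, 0.2532]
ee_rot: [0.006, 0.698, 0.716, 0.0]
wrist_force: [-0.0, 0.3, 0.2]
finger_gap: 0.406
```

```bash
python3 - <<'E'
from h import *
go(.62,-.186,.25,91)
s=status.observe(); im=snapshot('wrist'); save(im,'w1')
T,K,_=cam('wrist',s)
for n in ['handle','release_tab','panel']:
    for d in boxes_of(n,'wrist'): 
        w=towards(T,d['position']); print(n,round(d['p'],2),w,proj(T,K,w))
E
```

```text
t 3.17 pos [ 0.628  -0.1736  0.2532] phi 91.43 tilt -0.9999 gap 0.406 F [-0.   0.3  0.2]
tool shift mm [-12.2  -8.4   3.2] turn 0.43
handle 0.56 [ 0.66080598 -0.12827613  0.13548778] [364.86477527 171.57774715]
release_tab 0.83 [ 0.64689902 -0.07712621  0.13553556] [349.50791798  95.66571024]
release_tab 0.44 [ 0.36386079 -0.42407479  0.0156083 ] [111.15047845 379.76872486]
panel 0.64 [ 0.65918465 -0.12782999  0.1365751 ] [362.86809492 171.13507187]
```

View pics/w1.png

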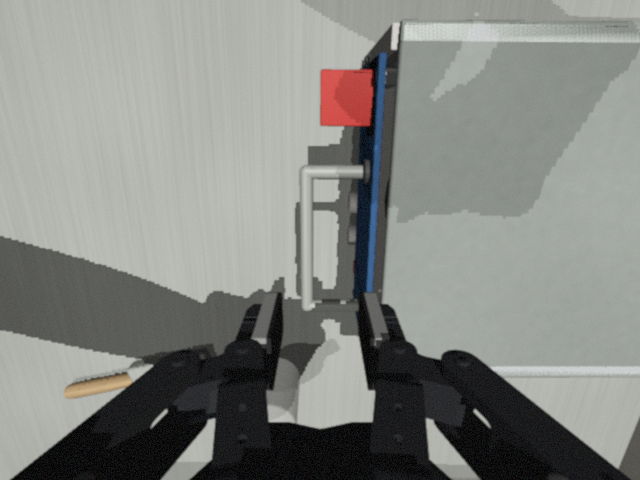

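The wrist view shows the bar from about (306,172) to (310,306), the red tab at (346,97) and the blue panel edge at about u=375.

```bash
python3 - <<'E'
from h import *
np.set_printoptions(precision=4,suppress=True)
s=status.observe();T,K,_=cam('wrist',s)
a=pix2z(T,K,(306,172),.134);b=pix2z(T,K,(309.5,305),.134);print(a,b,(a+b)/2,np.linalg.norm(a-b),np.degrees(np.arctan2(a[1]-b[1],a[0]-b[0]))-90)
print('tab',pix2z(T,K,(346,97.5),.136),'panel',pix2z(T,K,(383,55),.15),pix2z(T,K,(369,290),.15))
m=(a+b)/2
go(.6195,-.185,.135-.019+.0,91)
E
```

```text
[ 0.6153 -0.1346  0.134 ] [ 0.619  -0.2451  0.134 ] [ 0.6172 -0.1898  0.134 ] 0.11061393898323747 1.9124034907397913
tab [ 0.6423 -0.0832  0.136 ] panel [ 0.6632 -0.0587  0.15  ] [ 0.6651 -0.222   0.15  ]
t 3.37 pos [ 0.6254 -0.1781  0.2535] phi 91.11 tilt -0.9999 gap 0.401 F [-0.1  0.6  0.2]
tool shift mm [ -5.4  -7.1 137.5] turn 0.11
```

Emit:
{"name": "drive_tool", "arguments": {"deltas": [[[-0.005,-0.008,0.015,0],[0,0,0.03,0],[0,0,0.03,0],[0,0,0.01,0],[0,0,0,0]]]}}

```text
time_s: 3.78
position: [0.6168, -0.194, 0.1728]
ee_rot: [0.012, 0.704, 0.71, 0.0]
wrist_force: [-0.4, -0.2, -1.1]
finger_gap: 0.396
```

```bash
python3 - <<'E'
from h import *
np.set_printoptions(precision=4,suppress=True)
go(.618,-.187,.117,91)
s=status.observe(); im=snapshot('wrist'); save(im,'w2')
E
```

```text
t 3.78 pos [ 0.6168 -0.194   0.1728] phi 90.49 tilt -0.9997 gap 0.396 F [-0.4 -0.2 -1.1]
tool shift mm [ 7.9  0.3 55.7] turn -0.51
```

View pics/w2.png

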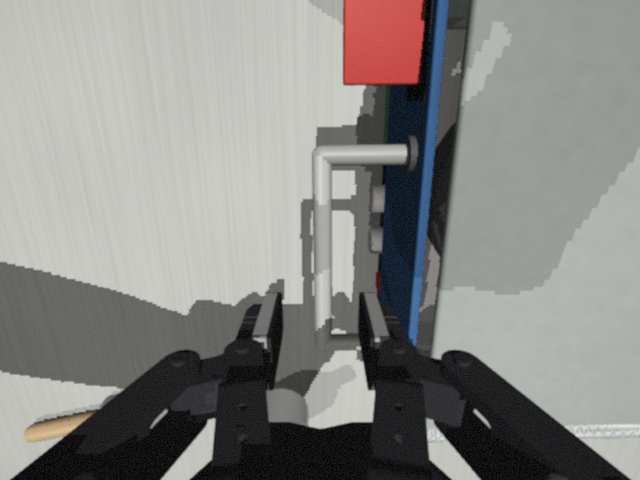

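Emit:
{"name": "drive_tool", "arguments": {"deltas": [[[0.002,0,0.015,-0.2],[0.002,0,0.015,-0.2],[0.002,0,0.012,0],[0.001,0,0.008,0],[0,0,0.003,0],[0,0,0,0]]]}}

```text
time_s: 4.33
position: [0.6215, -0.1915, 0.1249]
ee_rot: [0.019, 0.702, 0.712, 0.002]
wrist_force: [0.6, -0.3, -0.4]
finger_gap: 0.4
```

```bash
python3 - <<'E'
from h import *
go(.618,-.187,.117,91); print(status.observe()['ee_rot'])
E
```

```text
t 4.33 pos [ 0.6215 -0.1915  0.1249] phi 90.75 tilt -0.9993 gap 0.400 F [ 0.6 -0.3 -0.4]
tool shift mm [ 4.8 -3.7  7.7] turn -0.25
[0.01856116 0.70221621 0.71171816 0.00226739]
```

Emit:
{"name": "drive_tool", "arguments": {"deltas": [[[0.004,-0.003,0.006,0],[0,0,0.001,0],[0,0,0,0],[0,0,0,0]]], "fingers": 0, "force": 50}}

```text
time_s: 4.67
position: [0.6194, -0.1877, 0.1185]
ee_rot: [0.02, 0.702, 0.712, 0.002]
wrist_force: [-0.7, -0.5, -2.2]
finger_gap: 0.094
```

```bash
python3 - <<'E'
from h import *
go(.618,-.187,.117,91); print(q2R(status.observe()['ee_rot'])[:,2])
E
```

```text
t 4.67 pos [ 0.6194 -0.1877  0.1185] phi 90.80 tilt -0.9992 gap 0.094 F [-0.7 -0.5 -2.2]
tool shift mm [ 0.8 -1.4  1.4] turn -0.20
[ 0.03200266 -0.02475286 -0.99918123]
```

```bash
python3 - <<'E'
from h import *
s=status.observe();p=s['position']
go(p[0]-.15*np.cos(.02),p[1]-.15*np.sin(.02),.118)
E
```

```text
t 4.67 pos [ 0.6194 -0.1877  0.1185] phi 90.80 tilt -0.9992 gap 0.094 F [-0.7 -0.5 -2.2]
tool shift mm [  -0.9 -149.9   -4.3]
```

Emit:
{"name": "drive_tool", "arguments": {"deltas": [[[0,-0.006,0,0],[0,-0.012,-0.0004,0],[0,-0.015,-0.0004,0],[0,-0.015,-0.0004,0],[0,-0.015,-0.0004,0],[0,-0.015,-0.0004,0],[0,-0.015,-0.0004,0],[0,-0.015,-0.0004,0],[0,-0.012,-0.0004,0],[0,-0.012,-0.0004,0]]]}}

```text
time_s: 5.5
position: [0.4906, -0.1903, 0.1185]
ee_rot: [0.033, 0.702, 0.711, 0.011]
wrist_force: [3.8, -1.4, -2.7]
finger_gap: 0.095
```

```bash
python3 - <<'E'
from h import *
go(.62-.184,-.1915,.118,91); print(q2R(status.observe()['ee_rot'])[:,2])
E
```

```text
t 5.50 pos [ 0.4906 -0.1903  0.1185] phi 90.71 tilt -0.9975 gap 0.095 F [ 3.8 -1.4 -2.7]
tool shift mm [ -0.5 -54.6  -2.9] turn -0.29
[ 0.06287293 -0.03111793 -0.9975363 ]
```

Emit:
{"name": "drive_tool", "arguments": {"deltas": [[[0,-0.01,-0.0006,0],[0,-0.01,-0.0006,0],[0,-0.01,-0.0006,0],[0,-0.01,-0.0006,0],[0,-0.01,-0.0006,0],[0,-0.01,-0.0006,0]]]}}

```text
time_s: 6.0
position: [0.441, -0.1914, 0.1188]
ee_rot: [0.055, 0.706, 0.706, 0.028]
wrist_force: [78.8, 4.6, -55.9]
finger_gap: 0.091
```

```bash
python3 - <<'E'
from h import *
go(.62-.184,-.1915,.118,91); print(q2R(status.observe()['ee_rot'])[:,2])
save(snapshot('top'),'t2'); save(snapshot('wrist'),'w3')
E
```

```text
t 6.00 pos [ 0.441  -0.1914  0.1188] phi 89.87 tilt -0.9924 gap 0.091 F [ 78.8   4.6 -55.9]
tool shift mm [-0.  -5.   0.2] turn -1.13
[ 0.11681453 -0.03808093 -0.9924234 ]
```

View pics/w3.png

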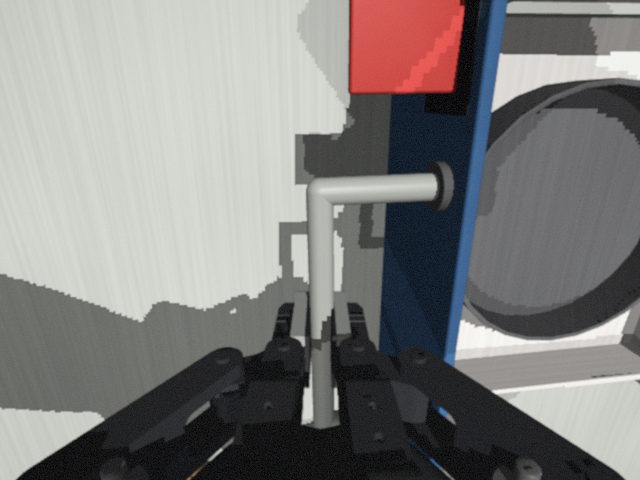

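Emit:
{"name": "drive_tool", "arguments": {"deltas": [[[0,0.003,0,0],[0,0,0,0],[0,0,0,0]]]}}

```text
time_s: 6.35
position: [0.4437, -0.1913, 0.1189]
ee_rot: [0.055, 0.704, 0.708, 0.026]
wrist_force: [1.6, -2.5, -3.8]
finger_gap: 0.094
```

```bash
python3 - <<'E'
from h import *
go(.62-.184,-.1915,.118,91); print(q2R(status.observe()['ee_rot'])[:,2])
E
```

```text
t 6.35 pos [ 0.4437 -0.1913  0.1189] phi 90.20 tilt -0.9926 gap 0.094 F [ 1.6 -2.5 -3.8]
tool shift mm [-0.1 -7.7  0. ] turn -0.80
[ 0.11460657 -0.04041105 -0.99258868]
```

Emit:
{"name": "drive_tool", "arguments": {"deltas": [[[0,0.004,0.0004,0],[0,0.004,0.0004,0]]]}}

```text
time_s: 6.52
position: [0.4442, -0.1912, 0.1187]
ee_rot: [0.046, 0.702, 0.71, 0.019]
wrist_force: [-19.4, -1.4, 12.3]
finger_gap: 0.097
```

```bash
python3 - <<'E'
from h import *
go(.62-.184,-.1915,.118,91); print(q2R(status.observe()['ee_rot'])[:,2])
E
```

```text
t 6.52 pos [ 0.4442 -0.1912  0.1187] phi 90.57 tilt -0.9950 gap 0.097 F [-19.4  -1.4  12.3]
tool shift mm [-0.2 -8.3  0. ] turn -0.43
[ 0.09168564 -0.03848054 -0.99504422]
```

Emit:
{"name": "drive_tool", "arguments": {"deltas": [[[-0.003,0.004,0.0004,0],[-0.003,0.004,0.0004,0],[-0.003,0.004,0.0004,0]]]}}

```text
time_s: 6.77
position: [0.4436, -0.1909, 0.1187]
ee_rot: [0.022, 0.702, 0.712, 0.015]
wrist_force: [-14.8, 9.1, 13.9]
finger_gap: 0.092
```

```bash
python3 - <<'E'
from h import *
go(.62-.184,-.1915,.118,91); print(q2R(status.observe()['ee_rot'])[:,2])
E
```

```text
t 6.77 pos [ 0.4436 -0.1909  0.1187] phi 90.74 tilt -0.9986 gap 0.092 F [-14.8   9.1  13.9]
tool shift mm [-0.5 -7.6  0.3] turn -0.26
[ 0.05110279 -0.00969999 -0.99864629]
```

Pushing against the lock reduces the tilt of the tool. I'll continue the same way.

Emit:
{"name": "drive_tool", "arguments": {"deltas": [[[-0.001,0.004,0.0002,0],[-0.001,0.004,0.0002,0],[0,0.004,0,0]]]}}

```text
time_s: 7.02
position: [0.4429, -0.1905, 0.1185]
ee_rot: [0.005, 0.7, 0.714, 0.004]
wrist_force: [-13.1, -4.7, 3.9]
finger_gap: 0.092
```

```bash
python3 - <<'E'
from h import *
go(.62-.184,-.1915,.118,91); print(q2R(status.observe()['ee_rot'])[:,2])
E
```

```text
t 7.02 pos [ 0.4429 -0.1905  0.1185] phi 91.11 tilt -0.9999 gap 0.092 F [-13.1  -4.7   3.9]
tool shift mm [-0.8 -6.9  0.5] turn 0.11
[ 0.01273505 -0.00183155 -0.99991723]
```

Emit:
{"name": "drive_tool", "arguments": {"deltas": [[[0,0.004,0,0],[0,0,0,0]]]}}

```text
time_s: 7.18
position: [0.4418, -0.1906, 0.1185]
ee_rot: [-0.0, 0.7, 0.714, -0.001]
wrist_force: [3.1, 1.3, -1.9]
finger_gap: 0.093
```

Emit:
{"name": "drive_tool", "arguments": {"deltas": [[[0,0,0,0],[0,0,0,0],[0,0,-0.01,0],[0,0,-0.02,0],[0,0,-0.03,0],[0,0,-0.03,0],[0,0,-0.03,0],[0,0,-0.02,0]]], "fingers": 0.4}}

```text
time_s: 7.85
position: [0.4392, -0.188, 0.2625]
ee_rot: [-0.006, 0.701, 0.713, 0.0]
wrist_force: [0.3, -0.5, -0.2]
finger_gap: 0.403
```

```bash
python3 - <<'E'
from h import *
go(.62-.184,-.1915,.118,91); print(q2R(status.observe()['ee_rot'])[:,2])
save(snapshot('top'),'t3'); save(snapshot('scene'),'s3')
T,K,_=cam('top')
for n in ['stub1','handle','panel','release_tab','pan']:
    for d in boxes_of(n,'top'):
        w=towards(T,d['position']); print(n,round(d['p'],2),w,proj(T,K,w))
E
```

```text
t 7.85 pos [ 0.4392 -0.188   0.2625] phi 91.03 tilt -0.9999 gap 0.403 F [ 0.3 -0.5 -0.2]
tool shift mm [ -4.6  -2.2 144.4] turn 0.03
[-0.00775066  0.00818201 -0.99993649]
stub1 0.62 [0.42885297 0.21825991 0.02706135] [232.68237498 287.00095286]
stub1 0.57 [0.49832203 0.24714777 0.02701132] [223.13730337 263.16455241]
stub1 0.54 [0.56967309 0.24484394 0.02797439] [224.19684888 238.84028099]
stub1 0.48 [0.56239695 0.3184107  0.02316305] [199.51191669 241.27737042]
handle 0.66 [ 0.58275969 -0.15947229  0.07041251] [363.39273644 234.15913088]
panel 0.83 [ 0.58462581 -0.16146074  0.07531288] [364.27970119 233.40866257]
release_tab 0.5 [ 0.47906147 -0.06794935  0.13626728] [332.10267676 271.09583057]
```

View pics/t3.png

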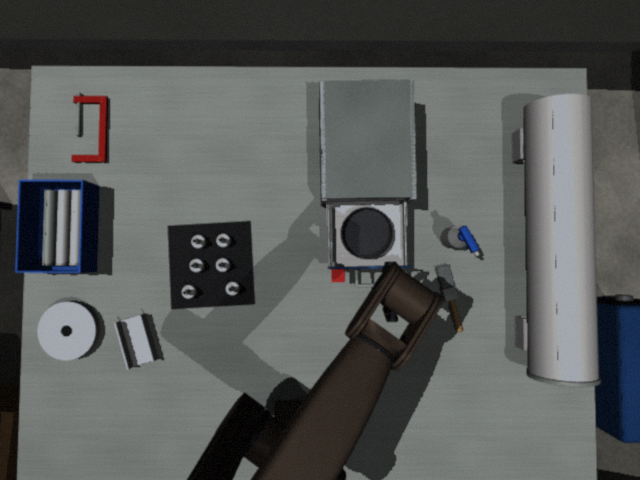

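Emit:
{"name": "drive_tool", "arguments": {"deltas": [[[0.003,0.003,0,7],[0.003,0.003,0,7],[0.003,0.003,0,7],[0.003,0.003,0,7],[0.003,0.003,0,7],[0.003,0.003,0,7],[0.004,0,0,7],[0.004,0,0,7],[0.004,0,0,7],[0.004,0,0,7],[0.004,0,0,7],[0.004,0,0,7]]]}}

```text
time_s: 9.2
position: [0.4729, -0.1573, 0.2345]
ee_rot: [-0.018, 0.999, 0.043, -0.023]
wrist_force: [-0.2, 0.3, 0.7]
finger_gap: 0.398
```

```bash
python3 - <<'E'
from h import *
im=cv2.imread('pics/t3.png'); a=im[190:290,320:420]; cv2.imwrite('pics/z3.png',cv2.resize(a,None,fx=6,fy=6,interpolation=cv2.INTER_CUBIC))
go(.50,-.16,.27,1); print(q2R(status.observe()['ee_rot'])[:,2])
E
```

```text
t 9.20 pos [ 0.4729 -0.1573  0.2345] phi 4.99 tilt -0.9983 gap 0.398 F [-0.2  0.3  0.7]
tool shift mm [ 25.2   3.6 -36.8] turn 3.99
[-0.04733054  0.03432686 -0.99828928]
```

View pics/z3.png

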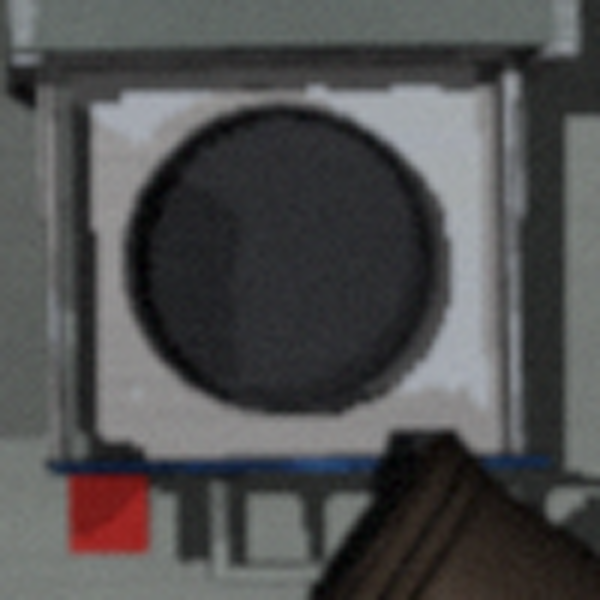

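Emit:
{"name": "drive_tool", "arguments": {"deltas": [[[0,0,0,0],[0,0,0,0],[0,0,0,0],[0,0,0,0],[0,0,0,0],[0,0,0,0]]]}}

```text
time_s: 9.7
position: [0.4704, -0.156, 0.2289]
ee_rot: [-0.021, 0.998, 0.047, -0.027]
wrist_force: [0.5, -0.2, 0.8]
finger_gap: 0.402
```

```bash
python3 - <<'E'
from h import *
go(.50,-.16,.27,1); print(q2R(status.observe()['ee_rot'])[:,2]); print(status.observe()['q'])
E
```

```text
t 9.70 pos [ 0.4704 -0.156   0.2289] phi 5.45 tilt -0.9976 gap 0.402 F [ 0.5 -0.2  0.8]
tool shift mm [ 26.8   4.9 -42.8] turn 4.45
[-0.05677742  0.03988974 -0.99758966]
[-0.52814311 -0.07450222  1.97425602  0.00604551  1.31104261  0.94704481]
```

Emit:
{"name": "drive_tool", "arguments": {"deltas": [[[0,0,-0.007,0.7],[0,0,-0.007,0.7],[0,0,-0.007,0.7],[0,0,-0.007,0.7],[0,0,-0.007,0.7],[0,0,-0.007,0.7]]]}}

```text
time_s: 10.2
position: [0.4726, -0.1579, 0.2748]
ee_rot: [-0.02, 0.999, 0.007, -0.028]
wrist_force: [1.1, -0.6, -0.0]
finger_gap: 0.401
```

```bash
cat >> h.py <<'E'
def tilt():
    s=status.observe(); M=q2R(s['ee_rot']); z=M[:,2]; p=s['position']; r=np.hypot(p[0],p[1]); e=np.array([p[0],p[1]])/r
    print('rad tilt %.4f tang %.4f'%(z[:2]@e, z[1]*e[0]-z[0]*e[1]),'q',np.round(s['q'],4),'sum-pi %.4f'%(s['q'][1]+s['q'][2]+s['q'][4]-np.pi),'r %.3f'%r,'vel',np.round(s['joint_vel'],3))
E
python3 - <<'E'
from h import *
go(.50,-.16,.27,1); tilt(); print(status.observe()['joint_efforts'])
E
```

```text
t 10.20 pos [ 0.4726 -0.1579  0.2748] phi 0.90 tilt -0.9976 gap 0.401 F [ 1.1 -0.6 -0. ]
tool shift mm [27.6  2.7  3.2] turn -0.10
rad tilt -0.0666 tang 0.0199 q [-0.5293 -0.1038  1.917   0.0058  1.3978  1.0257] sum-pi 0.0693 r 0.498 vel [-0.002 -0.054 -0.13  -0.001  0.174  0.162]
[ 1.09234473e-02 -2.52219075e+01 -2.92457217e+01  1.21797854e-02
  7.01733422e-02 -8.63542780e-02]
```

Emit:
{"name": "drive_tool", "arguments": {"deltas": [[[0.028,0.003,0,0],[0,0,0,0]]]}}

```text
time_s: 10.37
position: [0.5021, -0.1612, 0.2768]
ee_rot: [-0.019, 0.999, 0.006, -0.026]
wrist_force: [-0.5, -0.6, -0.4]
finger_gap: 0.403
```

```bash
python3 - <<'E'
from h import *
np.set_printoptions(precision=4,suppress=True)
go(.50,-.16,.27,1); tilt()
s=status.observe(); save(snapshot('wrist'),'w4')
go(.50,-.16,.27,1); tilt()
T,K,_=cam('wrist',s)
for n in ['pan','panel','release_tab']:
    for d in boxes_of(n,'wrist'):
        w=towards(T,d['position']); print(n,round(d['p'],2),w,proj(T,K,w))
E
```

```text
t 10.37 pos [ 0.5021 -0.1612  0.2768] phi 0.74 tilt -0.9979 gap 0.403 F [-0.5 -0.6 -0.4]
tool shift mm [-1.7 -1.   6.9] turn -0.26
rad tilt -0.0614 tang 0.0196 q [-0.5067 -0.0398  1.853   0.0074  1.3925  1.0506] sum-pi 0.0641 r 0.527 vel [-0.018 -0.114  0.051 -0.035  0.102 -0.007]
t 10.42 pos [ 0.5008 -0.161   0.2775] phi 0.77 tilt -0.9979 gap 0.402 F [-0.  -1.1  0.6]
tool shift mm [-0.4 -0.7  7.6] turn -0.23
rad tilt -0.0624 tang 0.0189 q [-0.5071 -0.0427  1.8544  0.0065  1.3948  1.0498] sum-pi 0.0649 r 0.526 vel [-0.007 -0.029  0.029 -0.002  0.011 -0.012]
pan 0.62 [ 0.5708 -0.1644  0.0725] [333.892  120.6625]
panel 0.95 [ 0.5677 -0.1645  0.0766] [333.8923 124.5606]
release_tab 0.79 [ 0.5011 -0.0683  0.1136] [223.9566 204.1835]
```

View pics/w4.png

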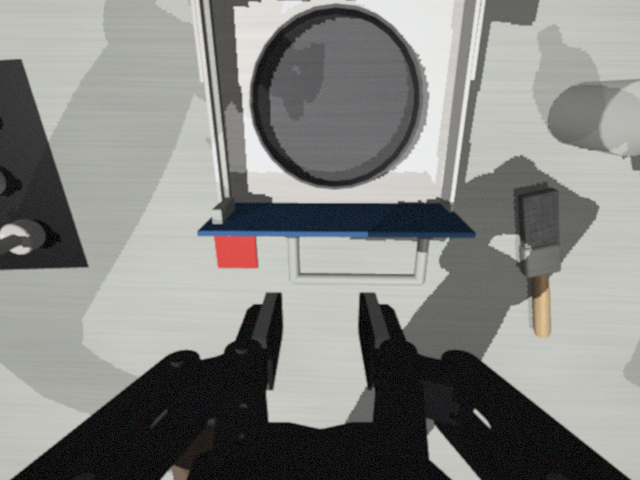

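```bash
cat > pan.py <<'E'
from h import *
from scipy.optimize import minimize
np.set_printoptions(precision=4,suppress=True)
def fit(T,K,img,c0):
    g=cv2.GaussianBlur(cv2.cvtColor(img,cv2.COLOR_RGB2GRAY).astype(np.float32),(0,0),1.0)
    th=np.linspace(0,2*np.pi,120,endpoint=False)
    def samp(c,r,z):
        P=[proj(T,K,[c[0]+r*np.cos(t),c[1]+r*np.sin(t),z]) for t in th]
        P=np.array(P,np.float32); return cv2.remap(g,P[:,0].reshape(1,-1),P[:,1].reshape(1,-1),cv2.INTER_LINEAR,borderMode=cv2.BORDER_REPLICATE)[0]
    # rim (outer radius 72 at z .096): dark inside -> bright outside; robust
    def cost(c): return -np.mean(np.clip(samp(c,.0745,.096)-samp(c,.0695,.096),-20,60))
    best=min(((cost((c0[0]+dx,c0[1]+dy)),c0[0]+dx,c0[1]+dy) for dx in np.arange(-.015,.0151,.0015) for dy in np.arange(-.015,.0151,.0015)))
    o=minimize(cost,best[1:],method='Nelder-Mead',options=dict(initial_simplex=[[best[1],best[2]],[best[1]+.002,best[2]],[best[1],best[2]+.002]]))
    return o.x,o.fun
E
python3 - <<'E'
from pan import *
im=cv2.cvtColor(cv2.imread('pics/t3.png'),cv2.COLOR_BGR2RGB)
T,K,_=cam('top'); print('top',fit(T,K,im,(.583,-.165)))
g=lambda x,y:(320+(x+.5)/6-.5,190+(y+.5)/6-.5)
print('tab',pix2z(T,K,g(109,513),.136),'panel edge',pix2z(T,K,g(50,466),.15),pix2z(T,K,g(550,461),.15))
s=status.observe(); im=snapshot('wrist'); T,K,_=cam('wrist',s)
x,f=fit(T,K,im,(.583,-.165)); print('wrist',x,f)
print('tab',pix2z(T,K,(236.5,251),.136),'panel',pix2z(T,K,(198,232),.15),pix2z(T,K,(474,232),.15))
for z,r,col in [(.096,.072,(255,0,0)),(.096,.069,(0,255,0)),(.072,.069,(255,255,0))]:
    P=np.array([proj(T,K,[x[0]+r*np.cos(t),x[1]+r*np.sin(t),z]) for t in np.linspace(0,6.283,200)])
    cv2.polylines(im,[np.round(P).astype(int)],True,col,1)
save(im,'w4f'); go(.5,-.16,.27)
E
```

```text
top (array([ 0.5849, -0.1663]), np.float64(-49.70487976074219))
tab [ 0.4684 -0.0832  0.136 ] panel edge [ 0.4896 -0.0562  0.15  ] [ 0.4927 -0.2783  0.15  ]
wrist [ 0.5845 -0.1635] -60.0
tab [ 0.4627 -0.082   0.136 ] panel [ 0.485  -0.0558  0.15  ] [ 0.491 -0.276  0.15 ]
t 10.62 pos [ 0.4992 -0.1605  0.2766] phi 0.77 tilt -0.9978 gap 0.404 F [ 0.8 -0.5 -0.4]
tool shift mm [ 1.1 -0.2  6.6]
```

View pics/w4f.png

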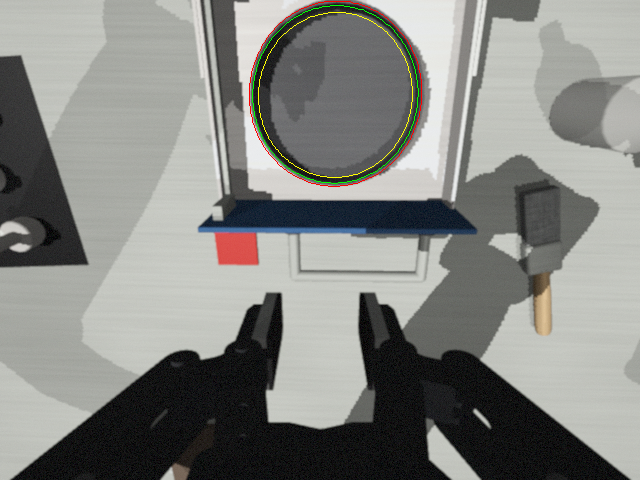

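Emit:
{"name": "drive_tool", "arguments": {"deltas": [[[-0.002,-0.02,0,0],[-0.004,-0.04,0,0],[-0.004,-0.04,0,0],[-0.004,-0.04,0,0],[-0.004,-0.04,0,0],[-0.004,-0.04,0,0],[-0.004,-0.04,0,0],[-0.004,-0.04,0,0],[-0.004,-0.04,0,0],[-0.004,-0.04,0,0],[-0.002,-0.03,0,0],[0,-0.01,0,0]]]}}

```text
time_s: 11.62
position: [0.4476, 0.2709, 0.2962]
ee_rot: [-0.019, 0.999, -0.001, -0.026]
wrist_force: [-0.3, -0.6, 0.2]
finger_gap: 0.399
```

```bash
cat > st.py <<'E'
from h import *
np.set_printoptions(precision=4,suppress=True)
from pan import fit
def stubs(name='wrist',pic=None):
    s=status.observe(); im=snapshot(name); T,K,_=cam(name,s)
    if pic: save(im,pic)
    for d in boxes_of('stub1',name):
        w=towards(T,d['position']); print('stub',round(d['p'],2),w,np.round(proj(T,K,w)))
    return s,im,T,K
def fine(img,T,K,c0,z=.026,r=.020,view=None,rng=.012):
    """collar top ring: bright inside, dark outside; and bore/shaft ignored"""
    g=cv2.GaussianBlur(cv2.cvtColor(img,cv2.COLOR_RGB2GRAY).astype(np.float32),(0,0),.8)
    th=np.linspace(0,2*np.pi,72,endpoint=False)
    from scipy.optimize import minimize
    def samp(c,r,zz):
        P=np.array([proj(T,K,[c[0]+r*np.cos(t),c[1]+r*np.sin(t),zz]) for t in th],np.float32)
        return cv2.remap(g,P[:,0].reshape(1,-1),P[:,1].reshape(1,-1),cv2.INTER_LINEAR,borderMode=cv2.BORDER_REPLICATE)[0]
    def cost(c): return -np.mean(np.clip(np.abs(samp(c,r*.9,z)-samp(c,r*1.1,z)),0,80))
    n=int(rng/.002)
    best=min(((cost((c0[0]+dx,c0[1]+dy)),c0[0]+dx,c0[1]+dy) for dx in .002*np.arange(-n,n+1) for dy in .002*np.arange(-n,n+1)))
    o=minimize(cost,best[1:],method='Nelder-Mead',options=dict(initial_simplex=[[best[1],best[2]],[best[1]+.001,best[2]],[best[1],best[2]+.001]]))
    if view is not None:
        for zz,rr,col in [(z,r,(255,0,0)),(z+.04,.008,(0,255,0))]:
            P=np.array([proj(T,K,[o.x[0]+rr*np.cos(t),o.x[1]+rr*np.sin(t),zz]) for t in th])
            cv2.polylines(view,[np.round(P).astype(int)],True,col,1)
    return o.x,o.fun
E
python3 - <<'E'
from st import *
go(.46,.27,.25,1); tilt()
s,im,T,K=stubs(); v=im.copy()
for c in [(.5628,.3234),(.5661,.2494),(.4919,.3271),(.4941,.2499),(.4154,.3492),(.4247,.2201)]:
    print(c,fine(im,T,K,c,view=v))
save(v,'w5')
go(.46,.27,.25,1)
E
```

```text
t 11.62 pos [0.4476 0.2709 0.2962] phi -0.06 tilt -0.9979 gap 0.399 F [-0.3 -0.6  0.2]
tool shift mm [14.8  2.6 45.4] turn -1.06
rad tilt -0.0240 tang 0.0596 q [ 0.3243 -0.0829  1.8588  0.0538  1.4024  1.8872] sum-pi 0.0368 r 0.523 vel [ 0.227  0.117 -0.118 -0.028 -0.003  0.212]
stub 0.98 [0.4282 0.2302 0.0242] [364. 195.]
stub 0.77 [0.5654 0.2526 0.0257] [348.  67.]
stub 0.75 [0.4218 0.3478 0.028 ] [265. 200.]
stub 0.74 [0.5585 0.3232 0.0248] [281.  75.]
stub 0.73 [0.4955 0.2531 0.032 ] [346. 137.]
stub 0.56 [0.4962 0.324  0.026 ] [283. 136.]
(0.5628, 0.3234) (array([0.5613, 0.3242]), np.float64(-77.15088653564453))
(0.5661, 0.2494) (array([0.5641, 0.2514]), np.float64(-80.0))
(0.4919, 0.3271) (array([0.4927, 0.3278]), np.float64(-76.43285369873047))
(0.4941, 0.2499) (array([0.4921, 0.2519]), np.float64(-80.0))
(0.4154, 0.3492) (array([0.4129, 0.3509]), np.float64(-70.86821746826172))
(0.4247, 0.2201) (array([0.4233, 0.2224]), np.float64(-78.09239959716797))
t 11.72 pos [0.4482 0.269  0.2959] phi -0.08 tilt -0.9980 gap 0.397 F [0.4 0.5 1. ]
tool shift mm [14.2  0.6 45.2] turn -1.08
```

View pics/w5.png

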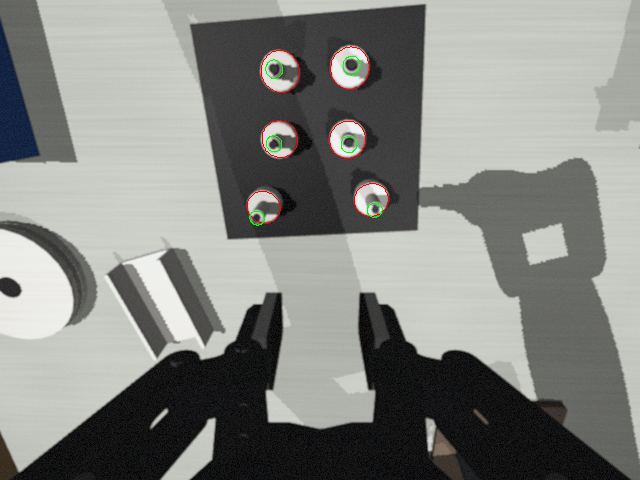

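```bash
sed -i 's/,0,80))/,0,250))/' st.py; sed -i 's/-20,60))/-40,250))/' pan.py; python3 - <<'E'
from h import *
go(.564,.2515,.10,1); go(.564,.2515,.031)
E
```

```text
t 11.72 pos [0.4482 0.269  0.2959] phi -0.08 tilt -0.9980 gap 0.397 F [0.4 0.5 1. ]
tool shift mm [125.8  24.3 188.9] turn -1.08
t 11.72 pos [0.4482 0.269  0.2959] phi -0.08 tilt -0.9980 gap 0.397 F [0.4 0.5 1. ]
tool shift mm [129.4  26.8 257.7]
```

Emit:
{"name": "drive_tool", "arguments": {"deltas": [[[0.02,0.004,0.03,0],[0.024,0.004,0.033,0],[0.024,0.004,0.033,0],[0.024,0.004,0.033,0],[0.024,0.004,0.033,0],[0.01,0.004,0.02,0]]]}}

```text
time_s: 12.22
position: [0.575, 0.2439, 0.1132]
ee_rot: [-0.019, 1.0, -0.002, -0.015]
wrist_force: [-2.3, -0.4, -0.3]
finger_gap: 0.405
```

```bash
python3 - <<'E'
from st import *
go(.564,.2515,.08,1); tilt()
s,im,T,K=stubs(); v=im.copy()
for c in [(.5645,.2514),(.4927,.3278),(.4921,.2519)]:
    print(c,fine(im,T,K,c,view=v))
save(v,'w6')
go(.564,.2515,.08,1);tilt()
E
```

```text
t 12.22 pos [0.575  0.2439 0.1132] phi -0.21 tilt -0.9988 gap 0.405 F [-2.3 -0.4 -0.3]
tool shift mm [-10.   -6.3  33.8] turn -1.21
rad tilt -0.0125 tang 0.0473 q [0.2209 0.303  1.785  0.0504 1.075  1.7716] sum-pi 0.0214 r 0.625 vel [-0.142  0.456 -0.08  -0.    -0.361 -0.139]
stub 0.94 [0.4334 0.2273 0.0255] [346. 400.]
stub 0.91 [0.4143 0.3432 0.0609] [195. 452.]
stub 0.58 [0.5691 0.3181 0.0279] [219. 248.]
stub 0.56 [0.5032 0.2512 0.0325] [316. 334.]
(0.5645, 0.2514) (array([0.5657, 0.2513]), np.float64(-132.60330200195312))
(0.4927, 0.3278) (array([0.4915, 0.3294]), np.float64(-82.24462890625))
(0.4921, 0.2519) (array([0.4934, 0.2519]), np.float64(-112.93051147460938))
t 12.32 pos [0.5724 0.2432 0.1113] phi -0.28 tilt -0.9986 gap 0.400 F [-0.9  0.3 -0.4]
tool shift mm [-7.3 -7.1 31.9] turn -1.28
rad tilt -0.0193 tang 0.0487 q [0.2207 0.3035 1.7882 0.0505 1.0782 1.7726] sum-pi 0.0283 r 0.622 vel [ 0.032 -0.081 -0.026  0.02   0.05   0.013]
```

View pics/w6.png

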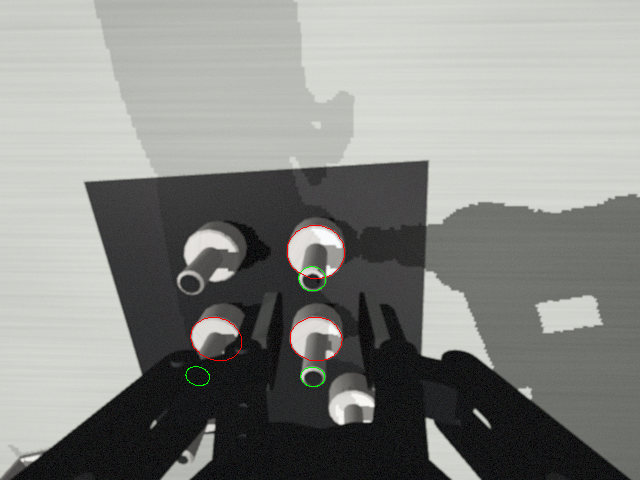

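Emit:
{"name": "drive_tool", "arguments": {"deltas": [[[-0.006,-0.006,0.015,-1.2],[0,-0.001,0.02,0],[0,0,0.0,0]]]}}

```text
time_s: 12.57
position: [0.5669, 0.2475, 0.0799]
ee_rot: [-0.019, 1.0, 0.005, -0.017]
wrist_force: [-1.3, -0.6, -1.2]
finger_gap: 0.399
```

```bash
python3 - <<'E'
from st import *
go(.5655,.2513,.031,1); tilt()
s,im,T,K=stubs(); v=im.copy()
for c in [(.5645,.2514)]:
    print(c,fine(im,T,K,c,view=v))
save(v,'w7')
E
```

```text
t 12.57 pos [0.5669 0.2475 0.0799] phi 0.65 tilt -0.9987 gap 0.399 F [-1.3 -0.6 -1.2]
tool shift mm [ 0.3 -2.  49. ] turn -0.35
rad tilt -0.0162 tang 0.0479 q [0.2297 0.3358 1.8122 0.0519 1.0188 1.762 ] sum-pi 0.0252 r 0.619 vel [-0.015 -0.068 -0.018  0.001  0.057 -0.007]
stub 0.93 [0.5747 0.2497 0.0279] [321. 249.]
stub 0.89 [0.4439 0.2286 0.0164] [348. 406.]
stub 0.78 [0.508  0.3266 0.0238] [205. 335.]
stub 0.64 [0.5016 0.2505 0.029 ] [318. 352.]
stub 0.63 [0.4206 0.3444 0.0294] [191. 438.]
stub 0.59 [0.5668 0.3188 0.0246] [208. 256.]
(0.5645, 0.2514) (array([0.5655, 0.2515]), np.float64(-131.51217651367188))
```

View pics/w7.png

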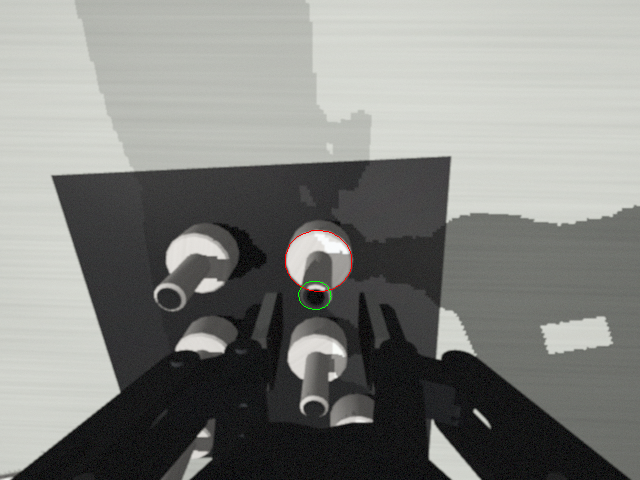

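Emit:
{"name": "drive_tool", "arguments": {"deltas": [[[0,-0.002,0.018,-0.3],[0,-0.001,0.018,0],[0,0,0.012,0],[0,0,0,0]]]}}

```text
time_s: 13.0
position: [0.5747, 0.2536, 0.047]
ee_rot: [-0.022, 1.0, 0.008, -0.005]
wrist_force: [-0.5, 0.1, -0.1]
finger_gap: 0.397
```

```bash
python3 - <<'E'
from st import *
go(.5655,.2513,.031,1); tilt()
E
```

```text
t 13.00 pos [0.5747 0.2536 0.047 ] phi 0.92 tilt -0.9990 gap 0.397 F [-0.5  0.1 -0.1]
tool shift mm [-9.1  2.8 16. ] turn -0.08
rad tilt 0.0084 tang 0.0433 q [0.2365 0.3884 1.8132 0.0547 0.9402 1.7592] sum-pi 0.0001 r 0.628 vel [-0.001 -0.044 -0.028 -0.001  0.026 -0.001]
```

Emit:
{"name": "drive_tool", "arguments": {"deltas": [[[-0.008,0.002,0.008,0],[-0.001,0,0.006,0],[0,0,0.002,0]]]}}

```text
time_s: 13.25
position: [0.5676, 0.2524, 0.0349]
ee_rot: [-0.022, 1.0, 0.008, -0.001]
wrist_force: [-0.5, -0.2, 0.7]
finger_gap: 0.398
```

```bash
python3 - <<'E'
from st import *
go(.5655,.2513,.031,1); tilt()
s,im,T,K=stubs();save(im,'w8')
E
```

```text
t 13.25 pos [0.5676 0.2524 0.0349] phi 0.91 tilt -0.9990 gap 0.398 F [-0.5 -0.2  0.7]
tool shift mm [-2.1  1.2  3.8] turn -0.09
rad tilt 0.0157 tang 0.0419 q [0.2373 0.39   1.8381 0.0559 0.9063 1.7578] sum-pi -0.0072 r 0.621 vel [ 0.003  0.015  0.023  0.002 -0.026 -0.002]
stub 0.79 [0.4326 0.3405 0.0114] [184. 467.]
stub 0.75 [0.5744 0.254  0.0266] [319. 286.]
stub 0.72 [0.5672 0.322  0.0267] [179. 295.]
stub 0.59 [0.4878 0.3201 0.0261] [199. 421.]
stub 0.55 [0.5059 0.2517 0.0291] [321. 405.]
```

View pics/w8.png

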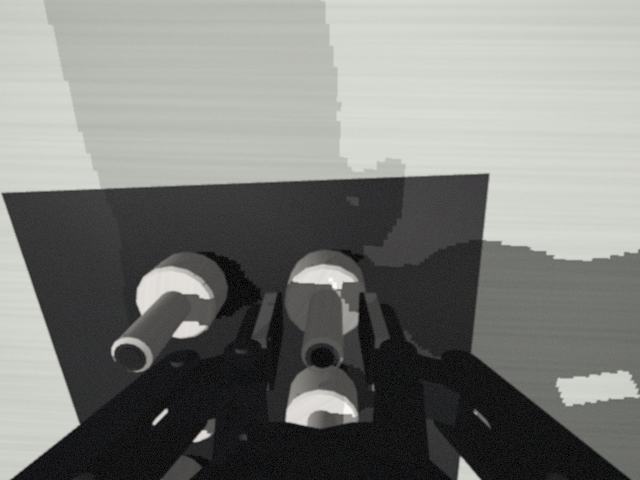

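Emit:
{"name": "drive_tool", "arguments": {"deltas": [[[-0.002,0.001,0.001,0],[0,0,0,0],[0,0,0,0]]], "fingers": 0, "force": 40}}

```text
time_s: 13.6
position: [0.5663, 0.2511, 0.035]
ee_rot: [-0.022, 1.0, 0.008, -0.001]
wrist_force: [0.8, 0.4, -0.4]
finger_gap: 0.178
```

```bash
python3 - <<'E'
from st import *
go(.5655,.2513,.21,1); tilt()
E
```

```text
t 13.60 pos [0.5663 0.2511 0.035 ] phi 0.95 tilt -0.9990 gap 0.178 F [ 0.8  0.4 -0.4]
tool shift mm [  -1.    -7.9 -174.8] turn -0.05
rad tilt 0.0164 tang 0.0407 q [0.2362 0.3864 1.8428 0.0547 0.9043 1.7567] sum-pi -0.0081 r 0.619 vel [-0.001 -0.003  0.005 -0.01   0.01  -0.001]
```

Emit:
{"name": "drive_tool", "arguments": {"deltas": [[[0,0,-0.02,0],[0,0,-0.035,0],[0,0,-0.035,0],[0.002,0.02,-0.03,0],[0.005,0.035,-0.02,0],[0.006,0.038,-0.015,0],[0.006,0.04,-0.01,0],[0.006,0.04,0,0],[0.006,0.04,0,0],[0.006,0.04,0,0],[0.006,0.04,0,0],[0.006,0.03,0,0]]]}}

```text
time_s: 14.6
position: [0.6214, -0.0831, 0.1921]
ee_rot: [-0.021, 1.0, 0.015, -0.001]
wrist_force: [0.8, -0.0, -0.6]
finger_gap: 0.174
```

```bash
python3 - <<'E'
from st import *
go(.6297,-.1642,.19,1); tilt()
E
```

```text
t 14.60 pos [ 0.6214 -0.0831  0.1921] phi 1.69 tilt -0.9991 gap 0.174 F [ 0.8 -0.  -0.6]
tool shift mm [ 5.9 81.4 -1.4] turn 0.69
rad tilt -0.0079 tang 0.0422 q [-0.3107  0.2203  1.7305  0.0429  1.2064  1.215 ] sum-pi 0.0156 r 0.627 vel [-0.533  0.289 -0.311  0.019  0.043 -0.529]
```

Emit:
{"name": "drive_tool", "arguments": {"deltas": [[[0.003,0.032,-0.003,0.3],[0.002,0.028,-0.002,0.2],[0,0.012,0,0],[0,0,-0.001,0]]]}}

```text
time_s: 14.93
position: [0.6278, -0.1655, 0.1929]
ee_rot: [-0.021, 1.0, 0.006, -0.001]
wrist_force: [0.2, 0.6, -1.6]
finger_gap: 0.17
```

```bash
python3 - <<'E'
from pan import *
go(.6297,-.1642,.19,1); tilt()
s=status.observe(); im=snapshot('wrist'); T,K,_=cam('wrist',s)
save(im,'w9')
E
```

```text
t 14.93 pos [ 0.6278 -0.1655  0.1929] phi 0.69 tilt -0.9991 gap 0.170 F [ 0.2  0.6 -1.6]
tool shift mm [ 1.9 -1.1  3. ] turn -0.31
rad tilt -0.0139 tang 0.0405 q [-0.4284  0.2701  1.6688  0.0399  1.2235  1.1164] sum-pi 0.0209 r 0.649 vel [-0.009 -0.005 -0.012  0.019  0.028  0.006]
```

View pics/w9.png

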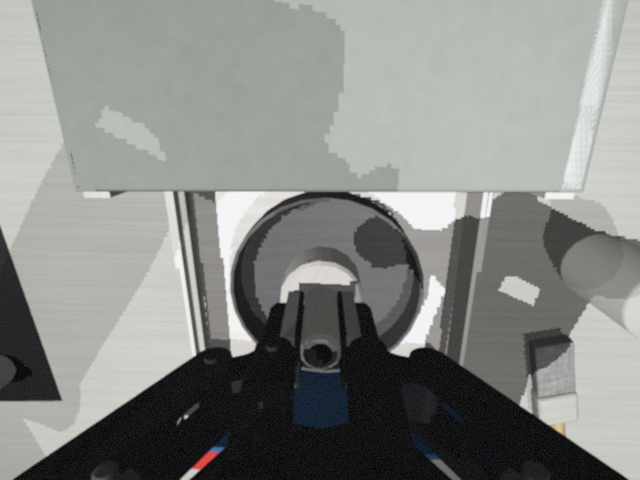

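Emit:
{"name": "drive_tool", "arguments": {"deltas": [[[0.001,-0.001,0.015,-0.3],[0,0,0.016,0],[0,0,0.012,0],[0,0,0.006,0]]]}}

```text
time_s: 15.32
position: [0.6302, -0.1556, 0.1455]
ee_rot: [-0.022, 1.0, 0.011, 0.001]
wrist_force: [-0.3, 0.5, -0.7]
finger_gap: 0.174
```

```bash
python3 - <<'E'
from pan import *
go(.6297,-.1632,.107,1); tilt()
E
```

```text
t 15.32 pos [ 0.6302 -0.1556  0.1455] phi 1.26 tilt -0.9990 gap 0.174 F [-0.3  0.5 -0.7]
tool shift mm [-0.7  9.3 38.1] turn 0.26
rad tilt -0.0091 tang 0.0435 q [-0.4142  0.3139  1.7059  0.0455  1.1386  1.1151] sum-pi 0.0168 r 0.649 vel [ 0.032  0.066  0.055  0.009 -0.12   0.005]
```

Emit:
{"name": "drive_tool", "arguments": {"deltas": [[[0,0.006,0.01,0],[-0.001,0.004,0.01,0],[0,0.001,0.008,0]]]}}

```text
time_s: 15.57
position: [0.6298, -0.1623, 0.1153]
ee_rot: [-0.022, 1.0, 0.013, 0.001]
wrist_force: [-0.2, -0.0, -1.3]
finger_gap: 0.175
```

```bash
python3 - <<'E'
from pan import *
go(.6297,-.1632,.107,1); tilt()
E
```

```text
t 15.57 pos [ 0.6298 -0.1623  0.1153] phi 1.53 tilt -0.9990 gap 0.175 F [-0.2 -0.  -1.3]
tool shift mm [-0.1  1.2  8.3] turn 0.53
rad tilt -0.0094 tang 0.0440 q [-0.4242  0.3505  1.7192  0.0471  1.0892  1.0976] sum-pi 0.0172 r 0.650 vel [ 0.     0.124  0.046  0.007 -0.172 -0.019]
```

Emit:
{"name": "drive_tool", "arguments": {"deltas": [[[0,0.001,0.004,0],[0,0,0.003,0],[0,0,0.001,0]]]}}

```text
time_s: 15.82
position: [0.6298, -0.1629, 0.1065]
ee_rot: [-0.023, 1.0, 0.013, 0.001]
wrist_force: [-2.1, 1.4, 6.0]
finger_gap: 0.175
```

```bash
python3 - <<'E'
from pan import *
go(.6297,-.1632,.107,1); tilt()
save(snapshot('scene'),'s10')
E
```

```text
t 15.82 pos [ 0.6298 -0.1629  0.1065] phi 1.50 tilt -0.9989 gap 0.175 F [-2.1  1.4  6. ]
tool shift mm [-0.1  0.3 -0.5] turn 0.50
rad tilt -0.0112 tang 0.0450 q [-0.4253  0.3621  1.7219  0.0482  1.0769  1.0959] sum-pi 0.0192 r 0.651 vel [-0.001  0.009 -0.009  0.008  0.002  0.   ]
```

Emit:
{"name": "drive_tool", "arguments": {"deltas": [[[0,0,-0.001,0],[0,0,-0.001,0],[0,0,-0.015,0],[0,0,-0.03,0],[0,0,-0.03,0],[0,0,-0.015,0]]], "fingers": 0.4}}

```text
time_s: 16.37
position: [0.6282, -0.1671, 0.2004]
ee_rot: [-0.025, 1.0, 0.013, -0.002]
wrist_force: [-0.1, -0.8, 0.8]
finger_gap: 0.397
```

```bash
python3 - <<'E'
from st import *
go(.6297,-.1632,.107,1); tilt()
s,im,T,K=stubs()
v=im.copy()
print(fine(im,T,K,(.6297,-.1632),z=.098,view=v))
save(v,'w11')
s,im,T,K=stubs('top'); save(im,'t11')
print(fine(im,T,K,(.6297,-.1632),z=.098))
E
```

```text
t 16.37 pos [ 0.6282 -0.1671  0.2004] phi 1.47 tilt -0.9988 gap 0.397 F [-0.1 -0.8  0.8]
tool shift mm [ 2.   0.7 93.4] turn 0.47
rad tilt -0.0175 tang 0.0461 q [-0.4323  0.2673  1.6584  0.0448  1.2414  1.098 ] sum-pi 0.0255 r 0.650 vel [-0.012 -0.157 -0.146 -0.007  0.317  0.003]
stub 0.88 [0.4273 0.2081 0.0132] [  7. 361.]
stub 0.82 [ 0.636  -0.1624  0.099 ] [322. 226.]
stub 0.34 [0.467  0.1851 0.0052] [ 23. 329.]
(array([ 0.6294, -0.1611]), np.float64(-107.18339538574219))
stub 0.73 [0.4279 0.2173 0.0251] [233. 287.]
stub 0.52 [0.4977 0.3266 0.0267] [196. 263.]
stub 0.52 [0.5632 0.3181 0.0248] [199. 241.]
stub 0.46 [0.419  0.3487 0.0253] [188. 290.]
stub 0.46 [0.494  0.2455 0.0266] [224. 265.]
(array([ 0.6179, -0.158 ]), np.float64(-7.689248085021973))
```

View pics/w11.png

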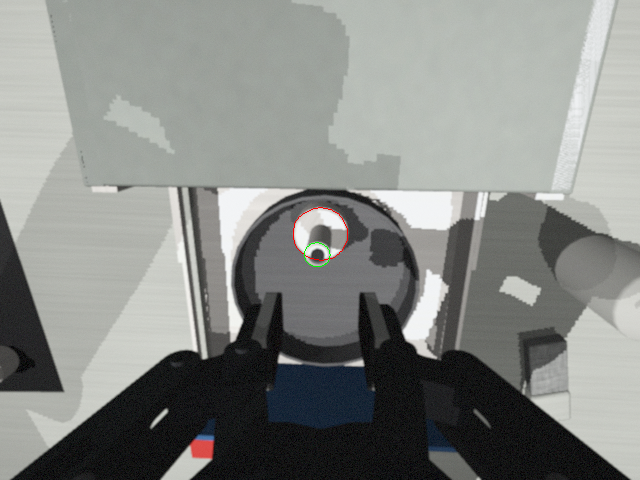

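```bash
python3 - <<'E'
from pan import *
from st import fine
s=status.observe(); im=snapshot('wrist'); T,K,_=cam('wrist',s)
print(fit(T,K,im,(.5847,-.164)), fine(im,T,K,(.6297,-.1632),z=.098)); v=im.copy()
tilt()
E
```

```text
(array([ 0.59  , -0.1655]), np.float64(-89.81707000732422)) (array([ 0.6295, -0.1612]), np.float64(-107.60411071777344))
rad tilt -0.0246 tang 0.0473 q [-0.4321  0.2717  1.6645  0.0448  1.2381  1.0979] sum-pi 0.0327 r 0.648 vel [0.001 0.019 0.022 0.002 0.002 0.001]
```

Emit:
{"name": "drive_tool", "arguments": {"deltas": [[[-0.02,0,-0.02,0],[-0.033,0,-0.02,0],[-0.033,0,-0.02,0],[-0.02,0,-0.01,0],[0,0,0,0]]]}}

```text
time_s: 17.03
position: [0.513, -0.1696, 0.2534]
ee_rot: [-0.032, 0.999, 0.013, -0.017]
wrist_force: [0.4, -0.6, -0.0]
finger_gap: 0.397
```

```bash
python3 - <<'E'
from pan import *
from st import fine
go(.5,-.165,.27,1)
s=status.observe(); im=snapshot('wrist'); T,K,_=cam('wrist',s)
x,f=fit(T,K,im,(.5847,-.164)); print('pan',x,f, 'stub',fine(im,T,K,(.6297,-.1632),z=.098)); v=im.copy()
for z,r,col in [(.096,.072,(255,0,0)),(.096,.069,(0,255,0)),(.072,.069,(255,255,0))]:
    P=np.array([proj(T,K,[x[0]+r*np.cos(t),x[1]+r*np.sin(t),z]) for t in np.linspace(0,6.283,200)])
    cv2.polylines(v,[np.round(P).astype(int)],True,col,1)
save(v,'w12'); save(im,'w12raw'); np.savez('w12.npz',T=T,K=K)
tilt()
E
```

```text
t 17.03 pos [ 0.513  -0.1696  0.2534] phi 1.60 tilt -0.9974 gap 0.397 F [ 0.4 -0.6 -0. ]
tool shift mm [-13.4  -6.  -15.8] turn 0.60
pan [ 0.5855 -0.165 ] -139.95269775390625 stub (array([ 0.63  , -0.1611]), np.float64(-127.48171997070312))
rad tilt -0.0534 tang 0.0502 q [-0.524   0.005   1.8537  0.0392  1.3457  1.01  ] sum-pi 0.0628 r 0.541 vel [ 0.016  0.056 -0.024  0.011 -0.027  0.009]
```

View pics/w12.png

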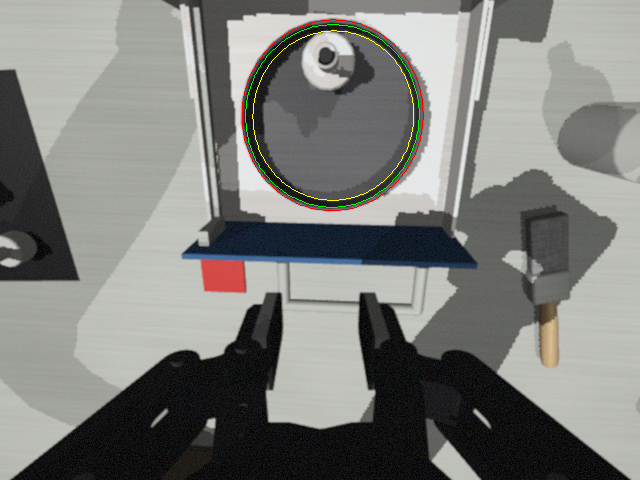

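Emit:
{"name": "drive_tool", "arguments": {"deltas": [[[0,-0.02,0,0],[-0.001,-0.038,0,0],[-0.001,-0.041,0,0],[-0.001,-0.041,0,0],[-0.001,-0.041,0,0],[-0.001,-0.041,0,0],[-0.001,-0.041,0,0],[-0.001,-0.041,0.005,0],[-0.001,-0.04,0.01,0],[0,-0.035,0.02,0],[0,-0.02,0.03,0],[0,-0.005,0.03,0]]]}}

```text
time_s: 18.08
position: [0.4969, 0.253, 0.1679]
ee_rot: [-0.038, 0.999, 0.009, -0.024]
wrist_force: [0.0, 0.1, 0.3]
finger_gap: 0.4
```

```bash
cat > look.py <<'E'
from st import *
import sys
# usage: look.py name x y z ; refine stub near x,y and print go
n,x,y,z=sys.argv[1],*map(float,sys.argv[2:5])
s,im,T,K=stubs(); v=im.copy()
c,f=fine(im,T,K,(x,y),view=v); print('fine',c,f); save(v,n)
go(c[0],c[1],z,1); tilt()
E
python3 look.py w13 .4933 .2519 .031
```

```text
stub 0.92 [0.5612 0.3212 0.0245] [249. 131.]
stub 0.89 [0.4977 0.2534 0.0307] [334. 215.]
stub 0.8 [0.5001 0.3249 0.0226] [249. 206.]
stub 0.76 [0.4329 0.227  0.0269] [361. 284.]
stub 0.57 [0.4247 0.3453 0.0273] [231. 285.]
fine [0.4931 0.252 ] -129.6173553466797
t 18.18 pos [0.4923 0.2503 0.1618] phi 1.17 tilt -0.9956 gap 0.400 F [-0.2  0.2 -1. ]
tool shift mm [  8.8   7.6 130.3] turn 0.17
rad tilt -0.0241 tang 0.0911 q [0.2481 0.1015 1.9261 0.0912 1.1593 1.7623] sum-pi 0.0453 r 0.552 vel [-0.049 -0.063 -0.058 -0.02   0.057 -0.012]
```

View pics/w13.png

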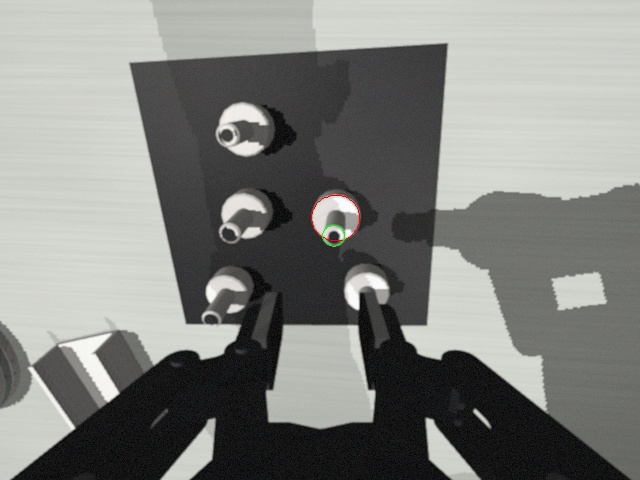

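Emit:
{"name": "drive_tool", "arguments": {"deltas": [[[0.002,0.001,0.022,0],[0.001,0.001,0.025,0],[0.001,0.001,0.022,0],[0.001,0.001,0.012,0]]]}}

```text
time_s: 18.52
position: [0.4963, 0.2529, 0.0797]
ee_rot: [-0.036, 0.999, 0.01, -0.029]
wrist_force: [0.3, -0.3, 0.3]
finger_gap: 0.398
```

```bash
python3 look.py w14 .4933 .2519 .031
```

```text
stub 0.97 [0.503  0.2533 0.0291] [327. 249.]
stub 0.89 [0.4264 0.2364 0.0278] [350. 355.]
stub 0.87 [0.4289 0.344  0.0225] [194. 337.]
stub 0.81 [0.5616 0.3189 0.0304] [205. 143.]
stub 0.6 [0.4988 0.325  0.0244] [210. 247.]
fine [0.493 0.252] -122.96405792236328
t 18.62 pos [0.496  0.2526 0.0798] phi 1.19 tilt -0.9957 gap 0.401 F [-1.3 -0.2  0.7]
tool shift mm [-0.1  4.  48.7] turn 0.19
rad tilt -0.0225 tang 0.0900 q [0.2508 0.2184 1.9622 0.0984 1.005  1.7483] sum-pi 0.0440 r 0.557 vel [ 0.004 -0.046 -0.039  0.004  0.021  0.004]
```

View pics/w14.png

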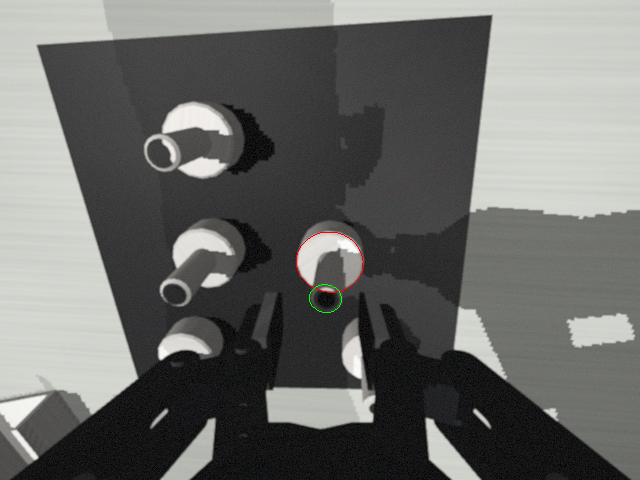

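Emit:
{"name": "drive_tool", "arguments": {"deltas": [[[0,0.002,0.012,0],[0,0.001,0.014,0],[0,0.001,0.012,0],[0,0,0.006,0],[0,0,0.001,0]]]}}

```text
time_s: 19.03
position: [0.4997, 0.2514, 0.038]
ee_rot: [-0.037, 0.999, 0.008, -0.024]
wrist_force: [0.2, -0.5, -0.7]
finger_gap: 0.399
```

```bash
python3 - <<'E'
from st import *
go(.493,.252,.033,1); tilt()
E
```

```text
t 19.03 pos [0.4997 0.2514 0.038 ] phi 1.05 tilt -0.9961 gap 0.399 F [ 0.2 -0.5 -0.7]
tool shift mm [-6.4 -0.3  5.4] turn 0.05
rad tilt -0.0112 tang 0.0873 q [0.2471 0.2839 1.9744 0.1046 0.916  1.7364] sum-pi 0.0327 r 0.559 vel [-0.003  0.016 -0.003  0.    -0.017 -0.   ]
```

Emit:
{"name": "drive_tool", "arguments": {"deltas": [[[-0.005,0,0.003,0],[-0.001,0,0.001,0]]]}}

```text
time_s: 19.2
position: [0.494, 0.2516, 0.0348]
ee_rot: [-0.037, 0.999, 0.008, -0.024]
wrist_force: [-0.6, -0.0, -0.5]
finger_gap: 0.405
```

Emit:
{"name": "drive_tool", "arguments": {"deltas": [[[0,0,0,0],[0,0,0,0],[0,0,-0.001,0]]], "fingers": 0}}

```text
time_s: 19.45
position: [0.4946, 0.2514, 0.0374]
ee_rot: [-0.036, 0.999, 0.009, -0.023]
wrist_force: [0.2, 0.9, -0.7]
finger_gap: 0.176
```

```bash
python3 - <<'E'
from st import *
go(.493,.252,.033,1); tilt()
E
```

```text
t 19.45 pos [0.4946 0.2514 0.0374] phi 1.10 tilt -0.9963 gap 0.176 F [ 0.2  0.9 -0.7]
tool shift mm [-1.4 -0.3  4.5] turn 0.10
rad tilt -0.0081 tang 0.0854 q [0.25   0.2746 1.9877 0.1036 0.9086 1.7383] sum-pi 0.0292 r 0.555 vel [-0.002 -0.03  -0.008 -0.013  0.031  0.001]
```

Emit:
{"name": "drive_tool", "arguments": {"deltas": [[[0,0,-0.02,0],[0,0,-0.035,0],[0,0,-0.035,0],[0.008,0.02,-0.03,0],[0.012,0.033,-0.02,0],[0.013,0.036,-0.012,0],[0.013,0.038,-0.004,0],[0.013,0.038,0,0],[0.013,0.038,0,0],[0.013,0.038,0,0],[0.012,0.036,0,0],[0.01,0.028,0,0]]]}}

```text
time_s: 20.45
position: [0.6179, -0.068, 0.177]
ee_rot: [-0.037, 0.999, 0.015, -0.018]
wrist_force: [-0.0, 0.9, 0.1]
finger_gap: 0.173
```

```bash
python3 - <<'E'
from st import *
go(.6062,-.1268,.19,1); tilt()
E
```

```text
t 20.45 pos [ 0.6179 -0.068   0.177 ] phi 1.80 tilt -0.9967 gap 0.173 F [-0.   0.9  0.1]
tool shift mm [-14.   57.3 -16.8] turn 0.80
rad tilt -0.0442 tang 0.0683 q [-0.2966  0.2435  1.7327  0.0627  1.2223  1.2209] sum-pi 0.0569 r 0.622 vel [-0.477  0.386 -0.412 -0.009  0.05  -0.462]
```

Emit:
{"name": "drive_tool", "arguments": {"deltas": [[[-0.008,0.018,-0.018,0.3],[-0.008,0.018,-0.008,0.3],[-0.002,0.01,0,0],[0,0.003,0,0]]]}}

```text
time_s: 20.78
position: [0.6025, -0.128, 0.1981]
ee_rot: [-0.037, 0.999, 0.006, -0.018]
wrist_force: [0.1, -0.0, -1.3]
finger_gap: 0.169
```

```bash
python3 - <<'E'
from st import *
go(.6062,-.1268,.11,1); tilt()
save(snapshot('wrist'),'w15'); save(snapshot('scene'),'s15')
go(.6062,-.1268,.11,1); tilt()
E
```

```text
t 20.78 pos [ 0.6025 -0.128   0.1981] phi 0.74 tilt -0.9966 gap 0.169 F [ 0.1 -0.  -1.3]
tool shift mm [ 6.9  5.3 87.7] turn -0.26
rad tilt -0.0515 tang 0.0639 q [-0.3958  0.2153  1.7261  0.0559  1.2632  1.1448] sum-pi 0.0630 r 0.616 vel [-0.062  0.016 -0.022  0.01   0.006 -0.05 ]
t 20.88 pos [ 0.6025 -0.1266  0.1977] phi 0.80 tilt -0.9965 gap 0.174 F [-0.   0.2 -0.5]
tool shift mm [ 6.9  6.8 87.2] turn -0.20
rad tilt -0.0523 tang 0.0645 q [-0.3938  0.2156  1.7266  0.0564  1.2634  1.1456] sum-pi 0.0639 r 0.616 vel [0.029 0.001 0.008 0.01  0.004 0.006]
```

View pics/w15.png

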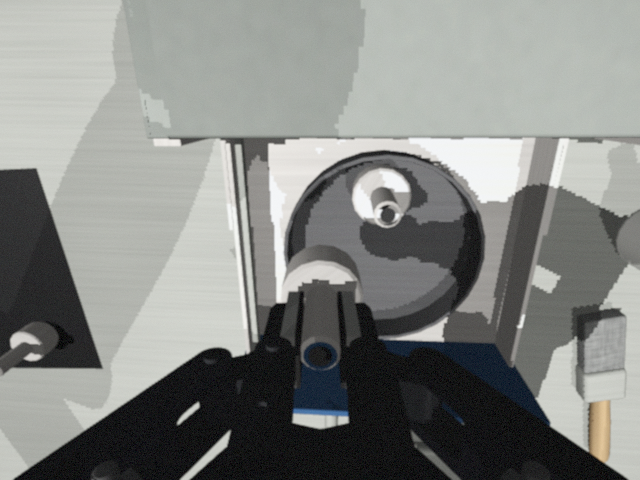

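View pics/s15.png

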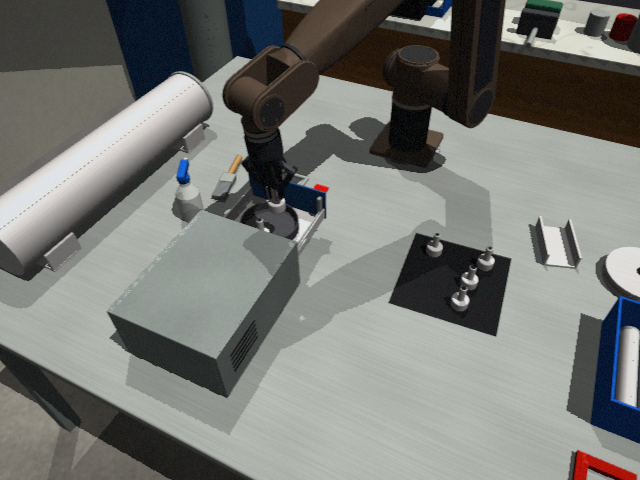

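Emit:
{"name": "drive_tool", "arguments": {"deltas": [[[0.003,0.003,0.015,-0.2],[0.002,0.002,0.018,0],[0.001,0.002,0.015,0],[0,0.001,0.01,0],[0,0,0.004,0]]]}}

```text
time_s: 21.3
position: [0.608, -0.1227, 0.1334]
ee_rot: [-0.038, 0.999, 0.012, -0.017]
wrist_force: [-0.7, 0.1, -1.2]
finger_gap: 0.175
```

```bash
python3 - <<'E'
from st import *
go(.6059,-.1269,.11,1); tilt()
E
```

```text
t 21.30 pos [ 0.608  -0.1227  0.1334] phi 1.41 tilt -0.9965 gap 0.175 F [-0.7  0.1 -1.2]
tool shift mm [-1.5  5.9 23. ] turn 0.41
rad tilt -0.0493 tang 0.0676 q [-0.3859  0.2899  1.7616  0.0627  1.1519  1.1344] sum-pi 0.0619 r 0.620 vel [ 0.032  0.055  0.041  0.012 -0.083  0.002]
```

Emit:
{"name": "drive_tool", "arguments": {"deltas": [[[-0.001,0.004,0.008,0.2],[-0.001,0.002,0.007,0.2],[0,0.001,0.004,0],[0,0,0.001,0]]]}}

```text
time_s: 21.63
position: [0.6049, -0.1256, 0.1103]
ee_rot: [-0.039, 0.999, 0.01, -0.018]
wrist_force: [-0.0, -0.5, -1.3]
finger_gap: 0.173
```

```bash
python3 - <<'E'
from st import *
go(.6059,-.1269,.109,1); tilt()
E
```

```text
t 21.63 pos [ 0.6049 -0.1256  0.1103] phi 1.17 tilt -0.9963 gap 0.173 F [-0.  -0.5 -1.3]
tool shift mm [1.  1.4 1.2] turn 0.17
rad tilt -0.0519 tang 0.0681 q [-0.3922  0.3137  1.7785  0.0638  1.1141  1.1295] sum-pi 0.0646 r 0.618 vel [ 0.004  0.012  0.009  0.002 -0.018  0.001]
```

Emit:
{"name": "drive_tool", "arguments": {"deltas": [[[0.001,0.001,0.002,0],[0,0,0.002,0]]]}}

```text
time_s: 21.8
position: [0.6066, -0.1264, 0.1082]
ee_rot: [-0.039, 0.999, 0.009, -0.017]
wrist_force: [-3.8, 0.8, 10.2]
finger_gap: 0.173
```

```bash
python3 - <<'E'
from st import *
go(.6059,-.1269,.109,1); tilt()
E
```

```text
t 21.80 pos [ 0.6066 -0.1264  0.1082] phi 1.15 tilt -0.9964 gap 0.173 F [-3.8  0.8 10.2]
tool shift mm [-0.8  0.4 -0.8] turn 0.15
rad tilt -0.0507 tang 0.0686 q [-0.3927  0.3194  1.7755  0.0648  1.1102  1.1287] sum-pi 0.0635 r 0.620 vel [ 0.006  0.006 -0.005 -0.001 -0.01   0.001]
```

Emit:
{"name": "drive_tool", "arguments": {"deltas": [[[0,0,-0.001,0],[0,0,-0.001,0],[0,0,-0.015,0],[0,0,-0.03,0],[0,0,-0.03,0],[0,0,-0.02,0]]], "fingers": 0.35}}

```text
time_s: 22.3
position: [0.6084, -0.1339, 0.2043]
ee_rot: [-0.04, 0.999, 0.009, -0.021]
wrist_force: [0.4, -0.0, 0.4]
finger_gap: 0.347
```

Emit:
{"name": "drive_tool", "arguments": {"deltas": [[[-0.02,0.008,-0.01,0],[-0.033,0.012,-0.01,0],[-0.033,0.012,-0.01,0],[-0.025,0.005,-0.01,0],[0,0,0,0]]], "fingers": 0}}

```text
time_s: 22.72
position: [0.5011, -0.18, 0.2575]
ee_rot: [-0.035, 0.999, 0.011, -0.012]
wrist_force: [0.6, -1.1, 0.3]
finger_gap: -0.0
```

```bash
cat > pview.py <<'E'
from pan import *
from st import fine
import sys
n=sys.argv[1]; P0=[tuple(map(float,a.split(','))) for a in sys.argv[2:]]
s=status.observe(); im=snapshot('wrist'); T,K,_=cam('wrist',s)
x,f=fit(T,K,im,(.5855,-.165)); print('pan',x,f); v=im.copy()
for p in P0:
    c,f=fine(im,T,K,p,z=.098,view=v,rng=.008); print('stub',c,round(f,1),'rel pan r %.4f ang %.1f'%(np.hypot(*(c-x)),np.degrees(np.arctan2(*(c-x)[::-1]))))
for r,col in [(.072,(255,0,0))]:
    Q=np.array([proj(T,K,[x[0]+r*np.cos(t),x[1]+r*np.sin(t),.096]) for t in np.linspace(0,6.283,200)])
    cv2.polylines(v,[np.round(Q).astype(int)],True,col,1)
save(v,n)
E
python3 - <<'E'
from st import *
go(.464,-.17,.2,1); tilt()
E
python3 pview.py w16 .63,-.1611 .6045,-.1242
```

```text
t 22.72 pos [ 0.5011 -0.18    0.2575] phi 1.25 tilt -0.9973 gap -0.000 F [ 0.6 -1.1  0.3]
tool shift mm [-35.6  -6.7  59. ] turn 0.25
rad tilt -0.0458 tang 0.0572 q [-0.5576 -0.023   1.872   0.0474  1.3498  0.9804] sum-pi 0.0571 r 0.532 vel [ 0.001  0.014 -0.012  0.026 -0.052  0.014]
pan [ 0.5855 -0.1648] -135.08009338378906
stub [ 0.63   -0.1612] -141.3 rel pan r 0.0446 ang 4.6
stub [ 0.6066 -0.1232] -131.8 rel pan r 0.0466 ang 63.1
```

View pics/w16.png

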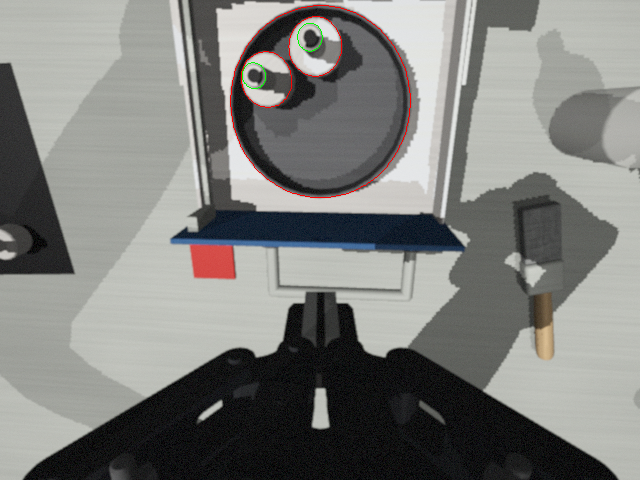

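```bash
python3 - <<'E'
from st import *
s=status.observe(); T,K,_=cam('wrist',s)
for n,p,z in [('barL',(271,294),.134),('barR',(410,296),.134),('legLroot',(274,249),.134),('panelL',(172,242),.15),('panelR',(463,248),.15),('tab',(213,261),.136)]: print(n,pix2z(T,K,p,z))
E
```

```text
barL [ 0.4384 -0.1296  0.134 ]
barR [ 0.4436 -0.2459  0.134 ]
legLroot [ 0.4798 -0.1332  0.134 ]
panelL [ 0.4883 -0.0569  0.15  ]
panelR [ 0.4941 -0.2761  0.15  ]
tab [ 0.4675 -0.0824  0.136 ]
```

Emit:
{"name": "drive_tool", "arguments": {"deltas": [[[-0.016,0,0.02,0],[-0.016,-0.001,0.025,0],[-0.004,-0.001,0.025,0],[0,0,0.01,0]]]}}

```text
time_s: 23.1
position: [0.4686, -0.175, 0.181]
ee_rot: [-0.031, 0.999, 0.01, -0.004]
wrist_force: [-0.1, -0.4, -1.2]
finger_gap: -0.001
```

```bash
python3 - <<'E'
from st import *
go(.466,-.172,.118,1); tilt()
save(snapshot('wrist'),'w17')
go(.466,-.172,.118,1)
E
```

```text
t 23.10 pos [ 0.4686 -0.175   0.181 ] phi 1.19 tilt -0.9980 gap -0.001 F [-0.1 -0.4 -1.2]
tool shift mm [-2.1  0.9 63. ] turn 0.19
rad tilt -0.0299 tang 0.0554 q [-0.5846 -0.0365  2.0292  0.0509  1.1909  0.9459] sum-pi 0.0421 r 0.500 vel [ 0.014  0.113  0.078  0.006 -0.238 -0.   ]
t 23.15 pos [ 0.4684 -0.1746  0.1799] phi 1.20 tilt -0.9979 gap 0.001 F [-0.2  0.6 -0.9]
tool shift mm [-1.8  1.3 62. ] turn 0.20
```

View pics/w17.png

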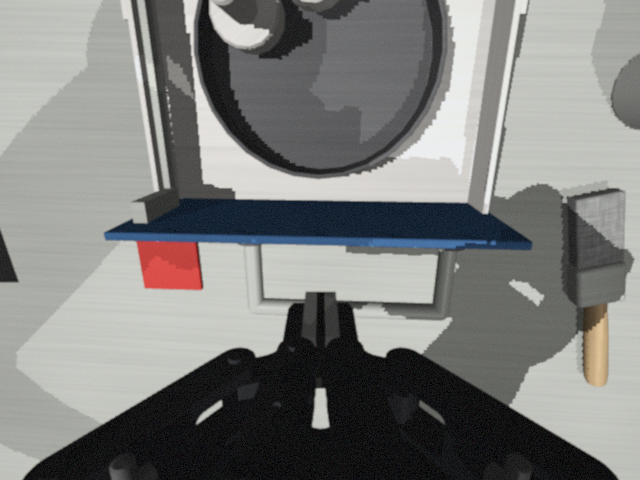

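Emit:
{"name": "drive_tool", "arguments": {"deltas": [[[-0.001,0,0.014,0],[-0.002,0,0.012,0],[-0.001,0,0.01,0]]]}}

```text
time_s: 23.4
position: [0.4681, -0.1734, 0.1456]
ee_rot: [-0.03, 0.999, 0.011, -0.002]
wrist_force: [0.4, -0.8, 0.2]
finger_gap: -0.0
```

```bash
python3 - <<'E'
from st import *
go(.466,-.172,.118,1); tilt()
save(snapshot('wrist'),'w18')
E
```

```text
t 23.40 pos [ 0.4681 -0.1734  0.1456] phi 1.28 tilt -0.9982 gap -0.000 F [ 0.4 -0.8  0.2]
tool shift mm [-2.   0.2 27.6] turn 0.28
rad tilt -0.0255 tang 0.0552 q [-0.5828  0.0021  2.0613  0.0534  1.1162  0.9414] sum-pi 0.0379 r 0.499 vel [ 0.008  0.146  0.106  0.01  -0.253 -0.014]
```

View pics/w18.png

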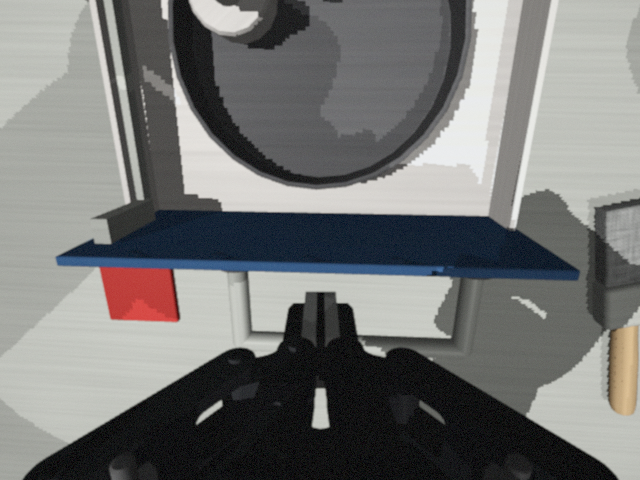

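Emit:
{"name": "drive_tool", "arguments": {"deltas": [[[0,0,0.01,0],[0,0,0.009,0],[0,0,0.006,0]]]}}

```text
time_s: 23.7
position: [0.4687, -0.1717, 0.1182]
ee_rot: [-0.031, 0.999, 0.011, -0.002]
wrist_force: [-0.7, 0.0, -0.3]
finger_gap: -0.001
```

```bash
python3 - <<'E'
from st import *
go(.466,-.172,.118,1); tilt()
E
```

```text
t 23.70 pos [ 0.4687 -0.1717  0.1182] phi 1.30 tilt -0.9981 gap -0.001 F [-0.7  0.  -0.3]
tool shift mm [-2.7  0.2  0.2] turn 0.30
rad tilt -0.0257 tang 0.0555 q [-0.5794  0.04    2.0789  0.0553  1.0609  0.9408] sum-pi 0.0383 r 0.499 vel [ 0.009  0.112  0.045  0.007 -0.157 -0.002]
```

Emit:
{"name": "drive_tool", "arguments": {"deltas": [[[0,-0.009,-0.001,0],[0,-0.006,-0.001,0],[0,-0.003,-0.001,0]]]}}

```text
time_s: 23.95
position: [0.4678, -0.1525, 0.1207]
ee_rot: [-0.032, 0.999, 0.011, -0.004]
wrist_force: [1.0, -0.3, -0.2]
finger_gap: 0.002
```

```bash
python3 - <<'E'
from st import *
go(.466,-.172,.118,1); tilt()
E
```

```text
t 23.95 pos [ 0.4678 -0.1525  0.1207] phi 1.23 tilt -0.9980 gap 0.002 F [ 1.  -0.3 -0.2]
tool shift mm [-2.2 19.6  1.5] turn 0.23
rad tilt -0.0269 tang 0.0575 q [-0.5475  0.0209  2.0935  0.0568  1.0674  0.9736] sum-pi 0.0401 r 0.492 vel [ 0.071 -0.056  0.019  0.002  0.029  0.069]
```

Emit:
{"name": "drive_tool", "arguments": {"deltas": [[[0,-0.004,0,0],[0,-0.004,0,0],[0,-0.004,0,0]]]}}

```text
time_s: 24.2
position: [0.4682, -0.1503, 0.1223]
ee_rot: [-0.015, 1.0, 0.016, -0.001]
wrist_force: [0.2, -14.6, -8.1]
finger_gap: -0.002
```

```bash
python3 - <<'E'
from st import *
go(.466,-.172,.118,1); tilt()
E
```

```text
t 24.20 pos [ 0.4682 -0.1503  0.1223] phi 1.78 tilt -0.9996 gap -0.002 F [  0.2 -14.6  -8.1]
tool shift mm [-2.9 21.7  3.7] turn 0.78
rad tilt -0.0122 tang 0.0271 q [-0.5296  0.0087  2.1016  0.0275  1.0493  0.9962] sum-pi 0.0180 r 0.492 vel [ 0.062 -0.044  0.034 -0.141 -0.09   0.091]
```

Emit:
{"name": "drive_tool", "arguments": {"deltas": [[[0,-0.004,0.001,0.3],[0,-0.004,0.001,0.3],[0,-0.004,0.001,0.3]]]}}

```text
time_s: 24.45
position: [0.4683, -0.1509, 0.1225]
ee_rot: [0.003, 1.0, 0.012, -0.0]
wrist_force: [-3.5, -13.4, -3.1]
finger_gap: 0.003
```

```bash
python3 - <<'E'
from st import *
go(.466,-.172,.118,1); tilt()
E
```

```text
t 24.45 pos [ 0.4683 -0.1509  0.1225] phi 1.36 tilt -1.0000 gap 0.003 F [ -3.5 -13.4  -3.1]
tool shift mm [-2.8 21.   4.6] turn 0.36
rad tilt 0.0014 tang -0.0063 q [-0.5152  0.0009  2.1089 -0.0069  1.0293  1.0354] sum-pi -0.0026 r 0.492 vel [ 0.057 -0.031  0.028 -0.137 -0.074  0.159]
```

Emit:
{"name": "drive_tool", "arguments": {"deltas": [[[0,-0.004,0,0.2],[0,0.008,-0.003,0.2],[0,0.003,-0.025,0],[0,0,-0.035,0],[0,-0.01,-0.035,0],[0,-0.03,-0.02,0],[0,-0.041,-0.005,0],[0,-0.041,0,0],[0,-0.041,0,0],[0,-0.041,0,0],[0,-0.041,0,0],[0,-0.041,0,0]]], "fingers": 0.4}}

```text
time_s: 25.45
position: [0.4656, 0.1227, 0.2534]
ee_rot: [0.022, 1.0, 0.004, 0.013]
wrist_force: [1.0, 0.3, -0.4]
finger_gap: 0.4
```

```bash
python3 - <<'E'
from st import *
go(.4933,.3278,.12,1); tilt()
E
```

```text
t 25.45 pos [0.4656 0.1227 0.2534] phi 0.46 tilt -0.9987 gap 0.400 F [ 1.   0.3 -0.4]
tool shift mm [  25.8 -210.6  124.9] turn -0.54
rad tilt 0.0144 tang -0.0493 q [ 0.0707 -0.1781  2.0214 -0.0479  1.2753  1.6474] sum-pi -0.0230 r 0.482 vel [ 1.076  0.271 -0.223 -0.026 -0.046  1.078]
```

Emit:
{"name": "drive_tool", "arguments": {"deltas": [[[0.005,-0.04,0.01,0],[0.005,-0.04,0.015,0],[0.005,-0.04,0.02,0],[0.005,-0.035,0.02,0],[0.004,-0.022,0.02,0],[0,-0.006,0.015,0]]]}}

```text
time_s: 25.95
position: [0.4918, 0.3116, 0.1593]
ee_rot: [0.017, 0.999, 0.009, 0.026]
wrist_force: [-0.4, 0.0, -0.2]
finger_gap: 0.398
```

```bash
python3 look.py w19 .4927 .3278 .033
```

```text
stub 0.87 [0.5627 0.325  0.0284] [299. 143.]
stub 0.61 [0.4983 0.3276 0.0239] [296. 224.]
stub 0.6 [0.4289 0.2309 0.0273] [407. 303.]
fine [0.4914 0.3291] -133.104736328125
t 26.05 pos [0.49   0.3091 0.1572] phi 1.02 tilt -0.9982 gap 0.399 F [-0.8 -0.9 -1. ]
tool shift mm [ -3.9 -24.7 123.3] turn 0.02
rad tilt 0.0191 tang -0.0563 q [ 0.4108  0.1407  1.8905 -0.0598  1.0837  1.992 ] sum-pi -0.0267 r 0.579 vel [-0.04  -0.052 -0.015 -0.018  0.031 -0.015]
```

View pics/w19.png

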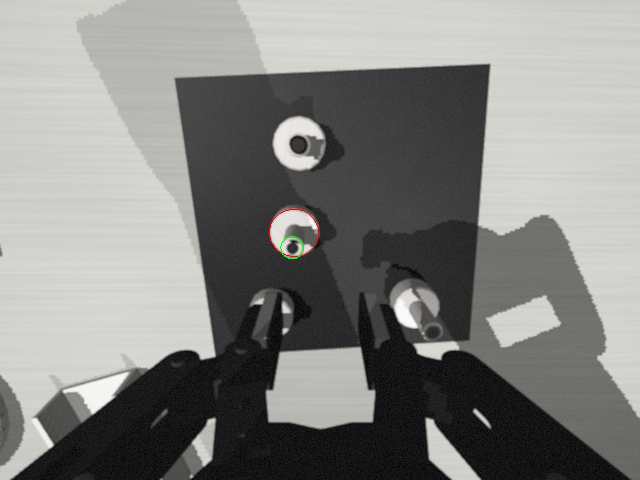

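Emit:
{"name": "drive_tool", "arguments": {"deltas": [[[0,-0.007,0.02,0],[-0.001,-0.007,0.022,0],[-0.001,-0.005,0.02,0],[-0.001,-0.003,0.012,0]]]}}

```text
time_s: 26.38
position: [0.4953, 0.3296, 0.0905]
ee_rot: [0.016, 0.999, 0.008, 0.03]
wrist_force: [-1.4, -0.3, -0.3]
finger_gap: 0.396
```

```bash
python3 look.py w20 .492 .3285 .033
```

```text
stub 0.86 [0.4975 0.3304 0.023 ] [316. 257.]
stub 0.77 [0.5602 0.3274 0.0287] [323. 157.]
stub 0.66 [0.4363 0.2281 0.0248] [464. 343.]
stub 0.62 [0.4221 0.3478 0.0271] [289. 364.]
fine [0.4916 0.3291] -121.8380126953125
t 26.48 pos [0.4945 0.3292 0.0898] phi 0.97 tilt -0.9977 gap 0.396 F [ 0.3 -0.1  0.3]
tool shift mm [-6.2 -1.9 56.5] turn -0.03
rad tilt 0.0303 tang -0.0604 q [ 0.4401  0.2516  1.8988 -0.0678  0.9534  2.0332] sum-pi -0.0378 r 0.594 vel [-0.003 -0.028 -0.026 -0.003  0.013 -0.005]
```

View pics/w20.png

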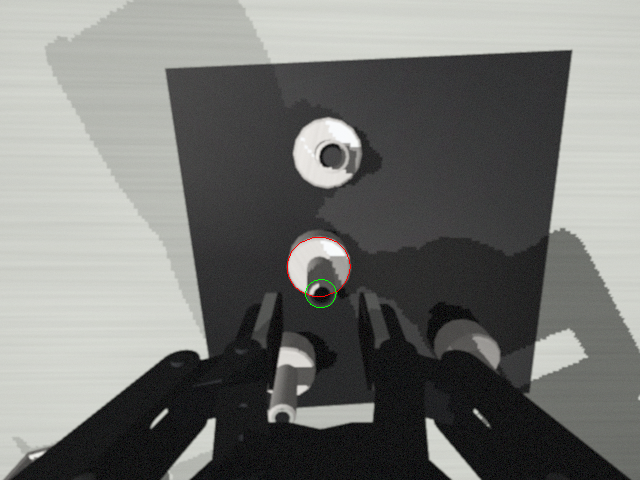

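Emit:
{"name": "drive_tool", "arguments": {"deltas": [[[-0.003,-0.001,0.013,0],[-0.003,-0.001,0.014,0],[-0.003,0,0.013,0],[-0.002,0,0.008,0],[-0.001,0,0.003,0]]]}}

```text
time_s: 26.9
position: [0.4908, 0.3295, 0.0438]
ee_rot: [0.014, 0.999, 0.006, 0.036]
wrist_force: [-0.3, -0.3, 0.6]
finger_gap: 0.402
```

```bash
python3 - <<'E'
from st import *
go(.4918,.3288,.034,1); tilt()
E
```

```text
t 26.90 pos [0.4908 0.3295 0.0438] phi 0.79 tilt -0.9970 gap 0.402 F [-0.3 -0.3  0.6]
tool shift mm [0.2 0.4 9.9] turn -0.21
rad tilt 0.0441 tang -0.0634 q [ 0.4437  0.3079  1.9293 -0.0748  0.8527  2.0495] sum-pi -0.0517 r 0.591 vel [ 0.002  0.03   0.027 -0.005 -0.07   0.014]
```

Emit:
{"name": "drive_tool", "arguments": {"deltas": [[[0,0,0.006,0],[0,0,0.003,0]]]}}

```text
time_s: 27.07
position: [0.4922, 0.3291, 0.0355]
ee_rot: [0.014, 0.999, 0.006, 0.037]
wrist_force: [-1.2, -0.2, 0.1]
finger_gap: 0.397
```

Emit:
{"name": "drive_tool", "arguments": {"deltas": [[[0,0,0,0],[0,0,-0.001,0],[0,0,-0.001,0]]], "fingers": 0}}

```text
time_s: 27.32
position: [0.4925, 0.3291, 0.0377]
ee_rot: [0.014, 0.999, 0.006, 0.037]
wrist_force: [0.9, -0.1, -1.9]
finger_gap: 0.173
```

```bash
python3 - <<'E'
from st import *
go(.6113,-.2019,.2,1); tilt()
E
```

```text
t 27.32 pos [0.4925 0.3291 0.0377] phi 0.74 tilt -0.9969 gap 0.173 F [ 0.9 -0.1 -1.9]
tool shift mm [ 123.6  536.6 -138.5] turn -0.26
rad tilt 0.0465 tang -0.0638 q [ 0.4419  0.3189  1.9291 -0.0758  0.8396  2.0499] sum-pi -0.0540 r 0.592 vel [ 0.001 -0.023 -0.006 -0.     0.024 -0.001]
```

Emit:
{"name": "drive_tool", "arguments": {"deltas": [[[0,0,-0.02,0],[0,0,-0.035,0],[0,0,-0.035,0],[0.005,0.02,-0.03,0],[0.008,0.034,-0.018,0],[0.009,0.038,-0.01,0],[0.009,0.039,-0.004,0],[0.009,0.039,-0.004,0],[0.009,0.039,-0.003,0],[0.009,0.039,-0.003,0],[0.009,0.039,-0.003,0],[0.009,0.039,-0.003,0]]]}}

```text
time_s: 28.32
position: [0.5608, 0.0043, 0.2338]
ee_rot: [0.014, 0.999, 0.014, 0.041]
wrist_force: [0.4, 0.6, -1.2]
finger_gap: 0.172
```

```bash
python3 - <<'E'
from st import *
go(.6113,-.2019,.2,1); tilt()
E
```

```text
t 28.32 pos [0.5608 0.0043 0.2338] phi 1.66 tilt -0.9963 gap 0.172 F [ 0.4  0.6 -1.2]
tool shift mm [ 41.6 206.3  43.4] turn 0.66
rad tilt 0.0819 tang -0.0276 q [-0.1675 -0.0124  1.9059 -0.0141  1.1626  1.3806] sum-pi -0.0855 r 0.561 vel [-0.875  0.145 -0.276  0.085  0.088 -0.897]
```

Emit:
{"name": "drive_tool", "arguments": {"deltas": [[[0.006,0.038,0.003,0.3],[0.006,0.038,0.005,0.3],[0.006,0.036,0.005,0],[0.006,0.028,0.005,0],[0.006,0.014,0.004,0],[0,0.004,0,0]]]}}

```text
time_s: 28.82
position: [0.5977, -0.1694, 0.2244]
ee_rot: [0.016, 0.999, 0.004, 0.046]
wrist_force: [-0.5, 0.7, -1.3]
finger_gap: 0.173
```

```bash
python3 - <<'E'
from st import *
go(.6083,-.2009,.11,1); tilt()
save(snapshot('wrist'),'w21')
E
```

```text
t 28.82 pos [ 0.5977 -0.1694  0.2244] phi 0.59 tilt -0.9953 gap 0.173 F [-0.5  0.7 -1.3]
tool shift mm [ -0.2  27.8 115.9] turn -0.41
rad tilt 0.0968 tang -0.0061 q [-0.4434  0.1233  1.782   0.0111  1.1397  1.1145] sum-pi -0.0966 r 0.621 vel [-0.091  0.017 -0.027  0.016  0.035 -0.079]
```

View pics/w21.png

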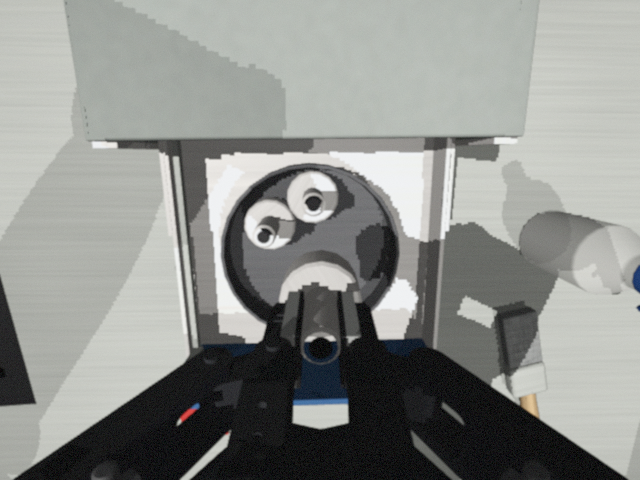

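Emit:
{"name": "drive_tool", "arguments": {"deltas": [[[0,0.01,0.018,-0.2],[0,0.01,0.022,-0.2],[0,0.005,0.02,0],[0,0.002,0.014,0],[0,0,0.006,0]]]}}

```text
time_s: 29.28
position: [0.6077, -0.1925, 0.1484]
ee_rot: [0.016, 0.999, 0.011, 0.049]
wrist_force: [-0.2, 0.1, -1.2]
finger_gap: 0.171
```

```bash
python3 - <<'E'
from st import *
go(.6079,-.2007,.111,1); tilt()
E
```

```text
t 29.28 pos [ 0.6077 -0.1925  0.1484] phi 1.40 tilt -0.9947 gap 0.171 F [-0.2  0.1 -1.2]
tool shift mm [-3.7  6.9 37.5] turn 0.40
rad tilt 0.1030 tang -0.0004 q [-0.4723  0.2301  1.8059  0.0196  1.0039  1.066 ] sum-pi -0.1017 r 0.638 vel [ 0.029  0.085  0.038  0.01  -0.112  0.006]
```

Emit:
{"name": "drive_tool", "arguments": {"deltas": [[[-0.001,0.005,0.01,0.2],[-0.001,0.002,0.01,0.2],[-0.001,0.001,0.008,0],[-0.001,0,0.004,0]]]}}

```text
time_s: 29.62
position: [0.6078, -0.1982, 0.1149]
ee_rot: [0.016, 0.999, 0.01, 0.049]
wrist_force: [0.3, 0.2, -0.8]
finger_gap: 0.179
```

```bash
python3 - <<'E'
from st import *
go(.6076,-.2007,.111,1); tilt()
E
```

```text
t 29.62 pos [ 0.6078 -0.1982  0.1149] phi 1.23 tilt -0.9946 gap 0.179 F [ 0.3  0.2 -0.8]
tool shift mm [-0.6  2.3  3.9] turn 0.23
rad tilt 0.1034 tang 0.0018 q [-0.4812  0.2734  1.8207  0.0232  0.9457  1.0572] sum-pi -0.1017 r 0.639 vel [ 0.001  0.046  0.041  0.004 -0.092  0.002]
```

Emit:
{"name": "drive_tool", "arguments": {"deltas": [[[0,0.002,0.003,0.2],[0,0.001,0.002,0]]]}}

```text
time_s: 29.78
position: [0.6082, -0.201, 0.1092]
ee_rot: [0.015, 0.999, 0.008, 0.049]
wrist_force: [-0.4, 0.4, -1.1]
finger_gap: 0.169
```

```bash
python3 - <<'E'
from st import *
go(.6076,-.2007,.111,1); tilt()
E
```

```text
t 29.78 pos [ 0.6082 -0.201   0.1092] phi 1.03 tilt -0.9947 gap 0.169 F [-0.4  0.4 -1.1]
tool shift mm [-0.4 -0.2 -1.9] turn 0.03
rad tilt 0.1026 tang 0.0025 q [-0.485   0.2834  1.8201  0.0241  0.9373  1.056 ] sum-pi -0.1009 r 0.641 vel [-0.011  0.041 -0.005  0.007 -0.041 -0.02 ]
```

Emit:
{"name": "drive_tool", "arguments": {"deltas": [[[0,0,0.002,0],[0,0,0.002,0]]]}}

```text
time_s: 29.95
position: [0.6093, -0.2015, 0.1079]
ee_rot: [0.015, 0.999, 0.008, 0.049]
wrist_force: [-5.8, 3.4, 10.2]
finger_gap: 0.173
```

```bash
python3 - <<'E'
from st import *
go(.6076,-.2007,.111,1); tilt()
E
```

```text
t 29.95 pos [ 0.6093 -0.2015  0.1079] phi 1.01 tilt -0.9947 gap 0.173 F [-5.8  3.4 10.2]
tool shift mm [-1.4 -0.7 -3.3] turn 0.01
rad tilt 0.1032 tang 0.0030 q [-0.4851  0.2873  1.8178  0.0248  0.9351  1.0558] sum-pi -0.1013 r 0.642 vel [ 0.002  0.017 -0.018  0.005  0.005 -0.   ]
```

Emit:
{"name": "drive_tool", "arguments": {"deltas": [[[0,0,-0.001,0],[0,0,-0.001,0],[0,0,-0.015,0],[0,0,-0.03,0],[0,0,-0.03,0],[0,0,-0.02,0]]], "fingers": 0.35}}

```text
time_s: 30.45
position: [0.5982, -0.1983, 0.2041]
ee_rot: [0.014, 0.999, 0.008, 0.047]
wrist_force: [1.1, -0.6, 0.3]
finger_gap: 0.348
```

Emit:
{"name": "drive_tool", "arguments": {"deltas": [[[-0.02,-0.004,-0.01,0],[-0.033,-0.006,-0.01,0],[-0.033,-0.005,-0.01,0],[-0.03,0,0,0],[-0.01,0,0,0]]], "fingers": 0}}

```text
time_s: 30.87
position: [0.4721, -0.1869, 0.2333]
ee_rot: [0.02, 0.998, 0.009, 0.058]
wrist_force: [0.0, 0.1, 0.0]
finger_gap: -0.001
```

```bash
python3 - <<'E'
from st import *
go(.466,-.172,.16,1); tilt()
E
python3 pview.py w22 .63,-.1611 .6066,-.1232 .6113,-.2019
```

```text
t 30.87 pos [ 0.4721 -0.1869  0.2333] phi 1.16 tilt -0.9925 gap -0.001 F [0.  0.1 0. ]
tool shift mm [-14.2 -18.   71.5] turn 0.16
rad tilt 0.1221 tang 0.0059 q [-0.593  -0.162   2.0474  0.0351  1.1382  0.947 ] sum-pi -0.1181 r 0.508 vel [-0.137 -0.289  0.212  0.038 -0.019 -0.142]
pan [ 0.5858 -0.1648] -114.8082504272461
stub [ 0.6335 -0.1663] -110.2 rel pan r 0.0477 ang -1.8
stub [ 0.6113 -0.1319] -112.8 rel pan r 0.0416 ang 52.2
stub [ 0.6092 -0.2017] -132.6 rel pan r 0.0437 ang -57.6
```

View pics/w22.png

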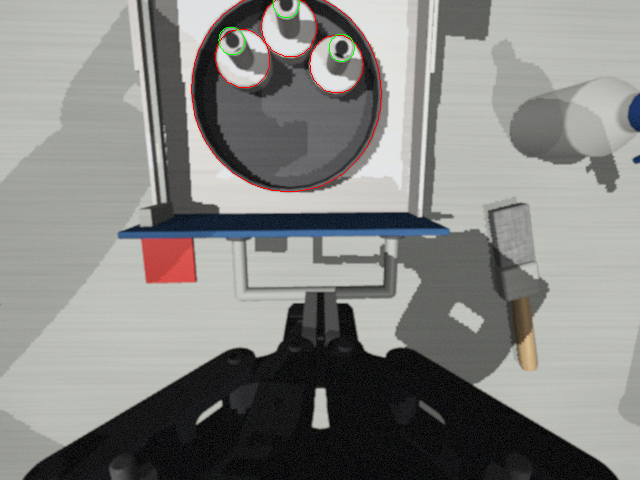

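```bash
python3 - <<'E'
from pan import *
from st import fine
im=cv2.cvtColor(cv2.imread('pics/w21.png'),cv2.COLOR_BGR2RGB)
s=dict(position=[.5977,-.1694,.2244],ee_rot=np.array([.016,.999,.004,.046]))
T,K,_=cam('wrist',s); x,f=fit(T,K,im,(.585,-.165)); print(x,f)
for p in [(.63,-.1611),(.6066,-.1232)]: print(fine(im,T,K,p,z=.098))
s=status.observe(); im=snapshot('wrist'); T,K,_=cam('wrist',s); save(im,'w23')
x,f=fit(T,K,im,(.585,-.165)); print(x,f)
for p in [(.6335,-.1663),(.6113,-.1319),(.6092,-.2017)]: print(fine(im,T,K,p,z=.098))
s,im,T,K=__import__('st').stubs('top','t23')
E
```

```text
[ 0.5862 -0.1654] -112.97744750976562
(array([ 0.6333, -0.1662]), np.float64(-124.87158203125))
(array([ 0.611, -0.132]), np.float64(-117.35503387451172))
[ 0.5858 -0.1648] -115.07704162597656
(array([ 0.6335, -0.1662]), np.float64(-110.21456146240234))
(array([ 0.6112, -0.132 ]), np.float64(-111.89936065673828))
(array([ 0.6092, -0.2016]), np.float64(-133.15084838867188))
stub 0.71 [ 0.6085 -0.1923  0.0993] [376. 224.]
stub 0.65 [ 0.6358 -0.1668  0.1034] [367. 214.]
stub 0.59 [ 0.6134 -0.1326  0.0957] [355. 223.]
stub 0.56 [0.5607 0.3186 0.0242] [199. 242.]
stub 0.55 [ 0.481  -0.07    0.1346] [333. 270.]
stub 0.53 [0.4296 0.2161 0.0289] [233. 287.]
stub 0.46 [0.4213 0.3476 0.0268] [188. 289.]
stub 0.43 [ 0.573  -0.1579  0.0756] [363. 237.]
```

```bash
python3 - <<'E'
from st import *
go(.469,-.172,.15,1);go(.469,-.172,.118,1); tilt()
E
```

```text
t 31.07 pos [ 0.4752 -0.1877  0.2338] phi 1.15 tilt -0.9923 gap -0.003 F [ 0.  -0.2 -0.2]
tool shift mm [-15.6 -19.3  81.8] turn 0.15
t 31.07 pos [ 0.4752 -0.1877  0.2338] phi 1.15 tilt -0.9923 gap -0.003 F [ 0.  -0.2 -0.2]
tool shift mm [-19.3 -20.6 113.6] turn 0.15
rad tilt 0.1238 tang 0.0063 q [-0.5912 -0.1558  2.0412  0.0359  1.1365  0.9488] sum-pi -0.1197 r 0.511 vel [ 0.008  0.029 -0.017 -0.001  0.002  0.   ]
```

Emit:
{"name": "drive_tool", "arguments": {"deltas": [[[-0.006,-0.006,0.018,0],[-0.006,-0.006,0.02,0],[-0.005,-0.005,0.02,0],[-0.003,-0.002,0.012,0],[-0.001,0,0.005,0]]]}}

```text
time_s: 31.48
position: [0.4702, -0.1743, 0.1578]
ee_rot: [0.023, 0.998, 0.01, 0.064]
wrist_force: [-0.1, 0.3, -0.1]
finger_gap: -0.002
```

```bash
python3 - <<'E'
from st import *
go(.469,-.172,.118,1); tilt()
save(snapshot('wrist'),'w24')
E
```

```text
t 31.48 pos [ 0.4702 -0.1743  0.1578] phi 1.27 tilt -0.9908 gap -0.002 F [-0.1  0.3 -0.1]
tool shift mm [-6.2 -4.2 39.2] turn 0.27
rad tilt 0.1353 tang 0.0021 q [-0.5735 -0.1021  2.14    0.038   0.9719  0.9587] sum-pi -0.1318 r 0.501 vel [ 0.001  0.103  0.036  0.006 -0.137 -0.017]
```

View pics/w24.png

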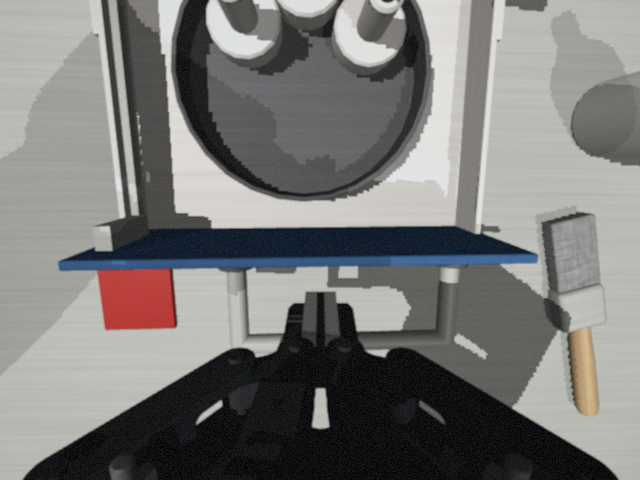

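Emit:
{"name": "drive_tool", "arguments": {"deltas": [[[-0.002,-0.001,0.013,0],[-0.002,-0.001,0.013,0],[-0.001,-0.001,0.009,0]]]}}

```text
time_s: 31.78
position: [0.474, -0.175, 0.1243]
ee_rot: [0.025, 0.997, 0.01, 0.066]
wrist_force: [-0.1, 0.2, 0.4]
finger_gap: -0.001
```

```bash
python3 - <<'E'
from st import *
go(.469,-.172,.118,1); tilt()
E
```

```text
t 31.78 pos [ 0.474  -0.175   0.1243] phi 1.35 tilt -0.9900 gap -0.001 F [-0.1  0.2  0.4]
tool shift mm [-5.7 -3.4  5.5] turn 0.35
rad tilt 0.1412 tang 0.0009 q [-0.5705 -0.0487  2.1588  0.0401  0.8937  0.9572] sum-pi -0.1378 r 0.505 vel [ 0.021  0.178  0.045  0.006 -0.239  0.005]
```

Emit:
{"name": "drive_tool", "arguments": {"deltas": [[[0.004,0,0.001,0],[0.004,0,0.001,0],[0.004,0,0.001,0],[0.004,0,0.001,0]]]}}

```text
time_s: 32.12
position: [0.4782, -0.1743, 0.1206]
ee_rot: [0.021, 0.999, 0.015, 0.042]
wrist_force: [-19.9, -0.4, 14.3]
finger_gap: 0.001
```

```bash
python3 - <<'E'
from st import *
go(.469,-.172,.118,1); tilt()
E
```

```text
t 32.12 pos [ 0.4782 -0.1743  0.1206] phi 1.85 tilt -0.9956 gap 0.001 F [-19.9  -0.4  14.3]
tool shift mm [-9.3 -2.7  1.8] turn 0.85
rad tilt 0.0932 tang -0.0098 q [-0.5538 -0.0083  2.1242  0.0116  0.9324  0.9801] sum-pi -0.0934 r 0.509 vel [ 0.042  0.105 -0.107 -0.113  0.175  0.069]
```

Emit:
{"name": "drive_tool", "arguments": {"deltas": [[[0.004,0,0.001,0.2],[0.004,0,0.001,0.2],[0.004,0,0.001,0.2]]]}}

```text
time_s: 32.37
position: [0.4779, -0.1743, 0.1211]
ee_rot: [0.018, 1.0, 0.014, 0.018]
wrist_force: [-20.1, 0.6, 13.0]
finger_gap: -0.006
```

```bash
python3 - <<'E'
from st import *
go(.469,-.172,.118,1); tilt()
E
```

```text
t 32.37 pos [ 0.4779 -0.1743  0.1211] phi 1.63 tilt -0.9987 gap -0.006 F [-20.1   0.6  13. ]
tool shift mm [-9.  -2.6  2.7] turn 0.63
rad tilt 0.0469 tang -0.0213 q [-0.5434  0.0158  2.0974 -0.0143  0.9783  1.0072] sum-pi -0.0501 r 0.509 vel [ 0.042  0.096 -0.106 -0.102  0.182  0.108]
```

Emit:
{"name": "drive_tool", "arguments": {"deltas": [[[0.004,0.003,0.001,0.2],[0.004,0.003,0.001,0.2],[0.001,0.003,0,0.2]]]}}

```text
time_s: 32.62
position: [0.4769, -0.1788, 0.1194]
ee_rot: [0.011, 1.0, 0.01, -0.001]
wrist_force: [-1.1, 1.5, 0.5]
finger_gap: 0.001
```

```bash
cat >> h.py <<'E'
def lean():
    s=status.observe(); z=q2R(s['ee_rot'])[:,2]; print('lean x %.4f y %.4f sum-pi %.4f'%(z[0],z[1],s['q'][1]+s['q'][2]+s['q'][4]-np.pi))
E
python3 - <<'E'
from st import *
go(.469,-.205,.118,1); lean()
E
```

```text
t 32.62 pos [ 0.4769 -0.1788  0.1194] phi 1.18 tilt -0.9998 gap 0.001 F [-1.1  1.5  0.5]
tool shift mm [-8.5 26.   2. ] turn 0.18
lean x -0.0015 y -0.0217 sum-pi -0.0099
```

Emit:
{"name": "drive_tool", "arguments": {"deltas": [[[-0.005,0.01,0,0],[-0.003,0.015,-0.001,0],[0,0.01,-0.001,0],[0,0.006,-0.001,0],[0,0.004,-0.001,0],[0,0.004,0,0]]]}}

```text
time_s: 33.12
position: [0.4731, -0.2269, 0.1279]
ee_rot: [0.003, 1.0, 0.008, 0.002]
wrist_force: [0.5, 20.2, 7.8]
finger_gap: -0.001
```

```bash
python3 - <<'E'
from st import *
go(.469,-.205,.118,1); lean()
E
```

```text
t 33.12 pos [ 0.4731 -0.2269  0.1279] phi 0.94 tilt -1.0000 gap -0.001 F [ 0.5 20.2  7.8]
tool shift mm [ -3.8 -22.    9.7] turn -0.06
lean x 0.0031 y -0.0069 sum-pi -0.0066
```

Emit:
{"name": "drive_tool", "arguments": {"deltas": [[[0,-0.006,-0.004,0],[0,-0.006,-0.02,0],[0,0,-0.033,0],[0.01,-0.008,-0.025,0],[0.025,-0.016,-0.01,0],[0.03,-0.018,0,0],[0.03,-0.018,0,0],[0.026,-0.014,0,0],[0.012,-0.008,0,0]]]}}

```text
time_s: 33.87
position: [0.6115, -0.1296, 0.2301]
ee_rot: [0.005, 1.0, 0.005, 0.007]
wrist_force: [-0.3, 0.1, -0.3]
finger_gap: 0.002
```

Emit:
{"name": "drive_tool", "arguments": {"deltas": [[[0,0,0,0]]], "fingers": 0.3}}

```text
time_s: 33.95
position: [0.614, -0.1281, 0.2309]
ee_rot: [0.005, 1.0, 0.006, 0.008]
wrist_force: [-0.0, 0.0, -0.1]
finger_gap: 0.125
```

```bash
python3 - <<'E'
from st import *
go(.6112,-.132,.12,1); lean()
E
python3 pview.py w25 .6112,-.132 .6334,-.1662 .6092,-.2017
python3 - <<'E'
from st import *
go(.6112,-.132,.12,1); lean()
E
```

```text
t 33.95 pos [ 0.614  -0.1281  0.2309] phi 0.69 tilt -0.9998 gap 0.125 F [-0.   0.  -0.1]
tool shift mm [ -4.7   2.7 110.9] turn -0.31
lean x 0.0165 y -0.0106 sum-pi -0.0192
pan [ 0.5894 -0.1649] -97.8834457397461
stub [ 0.6109 -0.1319] -99.5 rel pan r 0.0394 ang 56.9
stub [ 0.6327 -0.1665] -109.7 rel pan r 0.0433 ang -2.0
stub [ 0.6091 -0.2017] -90.3 rel pan r 0.0417 ang -61.8
t 34.00 pos [ 0.6131 -0.1287  0.2309] phi 0.67 tilt -0.9998 gap 0.213 F [-0.6  0.   0.8]
tool shift mm [ -3.7   2.  110.9] turn -0.33
lean x 0.0159 y -0.0109 sum-pi -0.0187
```

View pics/w25.png

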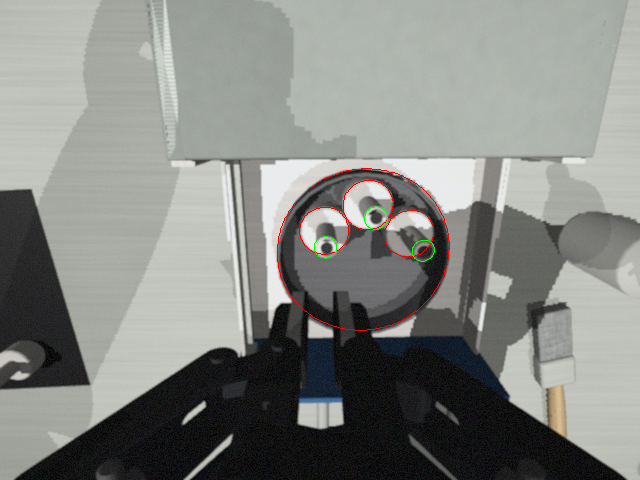

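Emit:
{"name": "drive_tool", "arguments": {"deltas": [[[-0.002,0.001,0.015,-0.2],[-0.002,0,0.018,-0.1],[-0.001,0,0.016,0],[0,0,0.01,0],[0,0,0.004,0]]]}}

```text
time_s: 34.42
position: [0.6083, -0.1343, 0.1694]
ee_rot: [0.008, 1.0, 0.008, 0.01]
wrist_force: [-0.7, 0.1, 0.1]
finger_gap: 0.295
```

```bash
python3 - <<'E'
from st import *
go(.609,-.1305,.109,1); lean()
save(snapshot('wrist'),'w26')
go(.609,-.1305,.109,1)
E
```

```text
t 34.42 pos [ 0.6083 -0.1343  0.1694] phi 0.94 tilt -0.9996 gap 0.295 F [-0.7  0.1  0.1]
tool shift mm [-0.5 -4.8 60.4] turn -0.06
lean x 0.0211 y -0.0163 sum-pi -0.0256
t 34.47 pos [ 0.608  -0.1342  0.1689] phi 0.93 tilt -0.9997 gap 0.299 F [-0.4  0.9 -1.6]
tool shift mm [-0.1 -4.7 59.8] turn -0.07
```

View pics/w26.png

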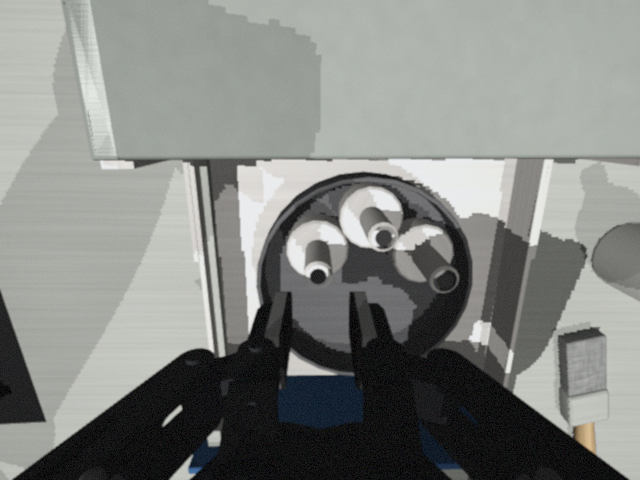

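Emit:
{"name": "drive_tool", "arguments": {"deltas": [[[0,-0.003,0.013,0],[0,-0.002,0.013,0],[-0.001,-0.001,0.012,0],[-0.001,0,0.01,0],[0,0,0.005,0]]]}}

```text
time_s: 34.88
position: [0.6081, -0.1303, 0.1145]
ee_rot: [0.009, 1.0, 0.007, 0.013]
wrist_force: [1.0, -0.2, -0.1]
finger_gap: 0.301
```

```bash
python3 - <<'E'
from st import *
go(.609,-.1305,.109,1); lean()
save(snapshot('wrist'),'w27')
E
```

```text
t 34.88 pos [ 0.6081 -0.1303  0.1145] phi 0.86 tilt -0.9995 gap 0.301 F [ 1.  -0.2 -0.1]
tool shift mm [0.8 0.1 5.5] turn -0.14
lean x 0.0255 y -0.0184 sum-pi -0.0304
```

View pics/w27.png

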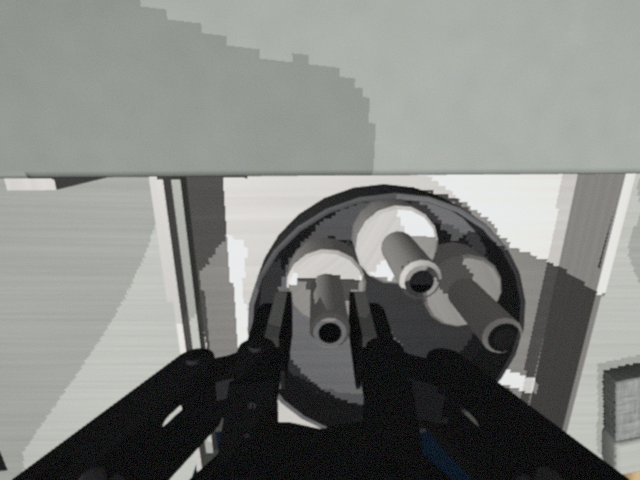

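Good, the shaft is between the pads. I'll grip, lift slightly, shift about 5 mm to the left, and set it down.

Emit:
{"name": "drive_tool", "arguments": {"deltas": [[[0,0,0.003,0],[0,0,0,0],[0,0,0,0]]], "fingers": 0}}

```text
time_s: 35.18
position: [0.6086, -0.1307, 0.1108]
ee_rot: [0.009, 1.0, 0.008, 0.013]
wrist_force: [-0.7, 1.2, -0.5]
finger_gap: 0.173
```

Emit:
{"name": "drive_tool", "arguments": {"deltas": [[[0,0,-0.004,0],[0,-0.003,-0.002,0],[-0.001,-0.002,0,0]]]}}

```text
time_s: 35.43
position: [0.6075, -0.1255, 0.1172]
ee_rot: [0.009, 1.0, 0.007, 0.013]
wrist_force: [-1.2, 0.6, -0.7]
finger_gap: 0.174
```

```bash
python3 - <<'E'
from st import *
go(.608,-.1255,.109,1); lean()
E
```

```text
t 35.43 pos [ 0.6075 -0.1255  0.1172] phi 0.84 tilt -0.9995 gap 0.174 F [-1.2  0.6 -0.7]
tool shift mm [ 0.3 -0.1  8.2] turn -0.16
lean x 0.0253 y -0.0186 sum-pi -0.0303
```

Emit:
{"name": "drive_tool", "arguments": {"deltas": [[[-0.002,0,0.004,0],[0,0,0.003,0],[0,0,0.001,0]]]}}

```text
time_s: 35.68
position: [0.6063, -0.1252, 0.1105]
ee_rot: [0.01, 1.0, 0.008, 0.014]
wrist_force: [-1.1, 0.6, 6.9]
finger_gap: 0.169
```

```bash
python3 - <<'E'
from st import *
go(.606,-.1255,.109,1); lean()
E
```

```text
t 35.68 pos [ 0.6063 -0.1252  0.1105] phi 0.90 tilt -0.9994 gap 0.169 F [-1.1  0.6  6.9]
tool shift mm [-0.3  0.3  1.5] turn -0.10
lean x 0.0281 y -0.0195 sum-pi -0.0332
```

Emit:
{"name": "drive_tool", "arguments": {"deltas": [[[0,0,-0.001,0],[0,0,-0.001,0],[0,0,-0.015,0],[0,0,-0.03,0],[0,0,-0.03,0],[0,-0.01,-0.02,0]]], "fingers": 0.3}}

```text
time_s: 36.18
position: [0.5991, -0.1132, 0.2019]
ee_rot: [0.007, 1.0, 0.007, 0.006]
wrist_force: [1.5, 0.0, 0.2]
finger_gap: 0.3
```

Emit:
{"name": "drive_tool", "arguments": {"deltas": [[[-0.012,-0.03,0,0],[-0.018,-0.036,0,0],[-0.018,-0.036,0,0],[-0.018,-0.036,0,0],[-0.018,-0.036,0,0],[-0.018,-0.036,0,0],[-0.018,-0.036,0,0],[-0.018,-0.034,0.005,0],[-0.015,-0.028,0.015,0],[-0.01,-0.012,0.015,0]]], "fingers": 0.4}}

```text
time_s: 37.02
position: [0.4364, 0.2128, 0.1697]
ee_rot: [0.008, 1.0, 0.001, 0.022]
wrist_force: [-0.5, -1.0, -0.2]
finger_gap: 0.399
```

```bash
python3 look.py w28 .4233 .2224 .034; python3 -c "
from st import *
lean()"
```

```text
stub 0.81 [0.4258 0.2241 0.0273] [305. 241.]
stub 0.71 [0.42   0.3461 0.0275] [161. 247.]
stub 0.67 [0.5564 0.3191 0.0284] [175.  72.]
fine [0.4242 0.222 ] -137.35592651367188
t 37.12 pos [0.4344 0.2115 0.1669] phi 0.29 tilt -0.9991 gap 0.403 F [0.6 0.1 0.2]
tool shift mm [-15.1 -13.1 132.2] turn -0.71
rad tilt 0.0253 tang -0.0336 q [ 0.2574 -0.0939  2.1104 -0.0315  1.0939  1.8376] sum-pi -0.0312 r 0.483 vel [-0.058 -0.003 -0.055 -0.025  0.013 -0.031]
lean x 0.0374 y -0.0191 sum-pi -0.0312
```

View pics/w28.png

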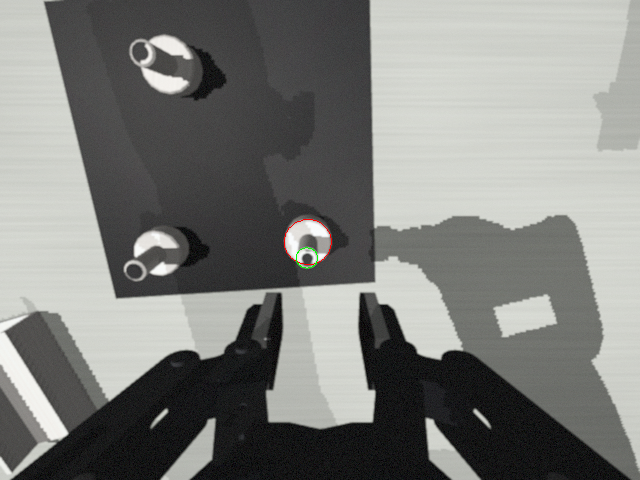

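Emit:
{"name": "drive_tool", "arguments": {"deltas": [[[-0.004,-0.004,0.02,-0.3],[-0.004,-0.003,0.022,-0.3],[-0.003,-0.003,0.02,0],[-0.002,-0.001,0.012,0],[-0.001,0,0.004,0]]]}}

```text
time_s: 37.53
position: [0.4296, 0.2198, 0.0912]
ee_rot: [0.009, 1.0, 0.008, 0.025]
wrist_force: [0.5, 0.5, 0.2]
finger_gap: 0.398
```

```bash
python3 look.py w29 .4242 .2220 .034; python3 -c "
from st import *
lean()"
```

```text
stub 0.96 [0.43   0.2224 0.0236] [315. 258.]
stub 0.59 [0.5518 0.3172 0.0238] [142.  44.]
stub 0.56 [0.4204 0.3431 0.0254] [125. 272.]
fine [0.4244 0.222 ] -125.32870483398438
t 37.63 pos [0.43   0.2198 0.0921] phi 0.90 tilt -0.9986 gap 0.401 F [-0.1 -0.2  0.3]
tool shift mm [-8.5 -3.4 57.7] turn -0.10
rad tilt 0.0368 tang -0.0392 q [ 0.2786  0.0081  2.1669 -0.0393  0.9232  1.8572] sum-pi -0.0433 r 0.483 vel [ 0.005 -0.023 -0.027  0.001  0.003  0.003]
lean x 0.0506 y -0.0181 sum-pi -0.0433
```

View pics/w29.png

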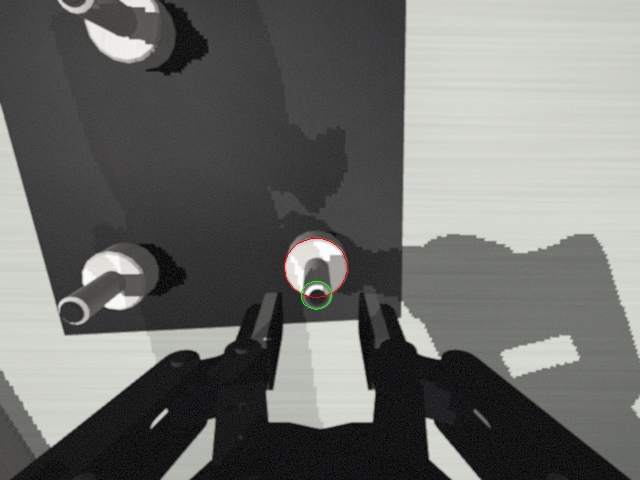

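Emit:
{"name": "drive_tool", "arguments": {"deltas": [[[-0.003,-0.001,0.013,0],[-0.003,-0.001,0.014,0],[-0.003,-0.001,0.013,0],[-0.002,0,0.01,0],[-0.001,0,0.004,0]]]}}

```text
time_s: 38.05
position: [0.4307, 0.2213, 0.0449]
ee_rot: [0.007, 0.999, 0.006, 0.034]
wrist_force: [0.2, -1.4, -0.7]
finger_gap: 0.401
```

```bash
python3 - <<'E'
from st import *
go(.4242,.222,.035,1); lean()
E
```

```text
t 38.05 pos [0.4307 0.2213 0.0449] phi 0.67 tilt -0.9976 gap 0.401 F [ 0.2 -1.4 -0.7]
tool shift mm [-7.2 -0.9  9.4] turn -0.33
lean x 0.0683 y -0.0142 sum-pi -0.0612
```

Emit:
{"name": "drive_tool", "arguments": {"deltas": [[[-0.005,-0.001,0.005,-0.2],[-0.002,0,0.003,0],[-0.001,0,0.001,0]]]}}

```text
time_s: 38.3
position: [0.4249, 0.2219, 0.0363]
ee_rot: [0.007, 0.999, 0.007, 0.036]
wrist_force: [-1.1, 0.2, -0.5]
finger_gap: 0.402
```

```bash
python3 - <<'E'
from st import *
go(.4242,.222,.035,1); lean()
E
```

```text
t 38.30 pos [0.4249 0.2219 0.0363] phi 0.82 tilt -0.9974 gap 0.402 F [-1.1  0.2 -0.5]
tool shift mm [-0.8 -0.1  1.3] turn -0.18
lean x 0.0714 y -0.0136 sum-pi -0.0641
```

Emit:
{"name": "drive_tool", "arguments": {"deltas": [[[0,0,0,0],[0,0,0,0],[0,0,-0.001,0]]], "fingers": 0}}

```text
time_s: 38.55
position: [0.4249, 0.222, 0.0379]
ee_rot: [0.007, 0.999, 0.007, 0.036]
wrist_force: [0.3, 1.0, -0.7]
finger_gap: 0.175
```

Emit:
{"name": "drive_tool", "arguments": {"deltas": [[[0,0,-0.02,0],[0,0,-0.035,0],[0,0,-0.035,0],[0.008,0.02,-0.03,0],[0.012,0.033,-0.018,0],[0.015,0.036,-0.012,0],[0.015,0.036,-0.008,0],[0.015,0.036,-0.004,0],[0.015,0.036,-0.003,0],[0.015,0.036,-0.003,0],[0.015,0.036,-0.002,0],[0.014,0.034,0,0]]]}}

```text
time_s: 39.55
position: [0.5423, -0.0837, 0.2331]
ee_rot: [0.009, 0.999, 0.014, 0.038]
wrist_force: [0.9, 0.6, -1.1]
finger_gap: 0.174
```

```bash
python3 - <<'E'
from st import *
go(.5857,-.165,.2,1); lean()
E
```

```text
t 39.55 pos [ 0.5423 -0.0837  0.2331] phi 1.70 tilt -0.9970 gap 0.174 F [ 0.9  0.6 -1.1]
tool shift mm [38.4 81.9 37.6] turn 0.70
lean x 0.0763 y -0.0161 sum-pi -0.0773
```

Emit:
{"name": "drive_tool", "arguments": {"deltas": [[[0.012,0.026,0.005,0.2],[0.012,0.024,0.01,0.2],[0.008,0.014,0.01,0],[0.002,0.004,0.005,0],[0,0,0,0]]]}}

```text
time_s: 39.97
position: [0.5835, -0.1636, 0.2085]
ee_rot: [0.01, 0.999, 0.006, 0.04]
wrist_force: [-0.0, -0.5, -2.5]
finger_gap: 0.17
```

```bash
python3 - <<'E'
from st import *
go(.583,-.1645,.111,1); lean()
E
python3 pview.py w30 .6082,-.126 .6332,-.1664 .6092,-.2017
```

```text
t 39.97 pos [ 0.5835 -0.1636  0.2085] phi 0.76 tilt -0.9965 gap 0.170 F [-0.  -0.5 -2.5]
tool shift mm [-8.4 -1.2 97.1] turn -0.24
lean x 0.0808 y -0.0205 sum-pi -0.0817
pan [ 0.5856 -0.1651] -115.79743194580078
stub [ 0.6093 -0.125 ] -127.6 rel pan r 0.0466 ang 59.4
stub [ 0.6329 -0.1659] -132.8 rel pan r 0.0474 ang -0.9
stub [ 0.6089 -0.2014] -121.1 rel pan r 0.0431 ang -57.3
```

View pics/w30.png

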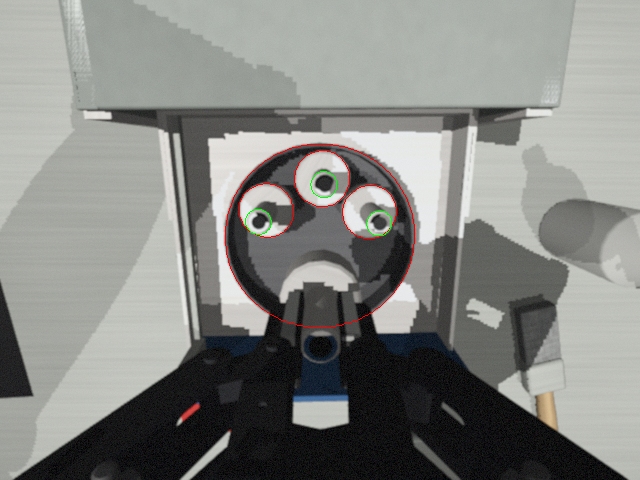

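Emit:
{"name": "drive_tool", "arguments": {"deltas": [[[-0.002,0,0.017,-0.2],[-0.002,0,0.02,0],[-0.002,0,0.018,0],[-0.001,0,0.014,0],[-0.001,0,0.006,0]]]}}

```text
time_s: 40.43
position: [0.5822, -0.1587, 0.137]
ee_rot: [0.011, 0.999, 0.012, 0.044]
wrist_force: [-0.3, 0.1, -0.6]
finger_gap: 0.175
```

```bash
python3 - <<'E'
from st import *
go(.583,-.1645,.111,1); lean()
E
```

```text
t 40.43 pos [ 0.5822 -0.1587  0.137 ] phi 1.38 tilt -0.9959 gap 0.175 F [-0.3  0.1 -0.6]
tool shift mm [-1.6  5.2 26.1] turn 0.38
lean x 0.0880 y -0.0214 sum-pi -0.0888
```

Emit:
{"name": "drive_tool", "arguments": {"deltas": [[[-0.001,0.004,0.007,0.2],[0,0.001,0.008,0.2],[0,0,0.006,0],[0,0,0.002,0]]]}}

```text
time_s: 40.77
position: [0.583, -0.1614, 0.1139]
ee_rot: [0.011, 0.999, 0.01, 0.044]
wrist_force: [0.0, -0.4, -1.9]
finger_gap: 0.172
```

```bash
python3 - <<'E'
from st import *
go(.5825,-.1643,.110,1); lean()
E
```

```text
t 40.77 pos [ 0.583  -0.1614  0.1139] phi 1.17 tilt -0.9958 gap 0.172 F [ 0.  -0.4 -1.9]
tool shift mm [-0.9  2.8  3.9] turn 0.17
lean x 0.0889 y -0.0210 sum-pi -0.0893
```

Emit:
{"name": "drive_tool", "arguments": {"deltas": [[[-0.001,0.003,0.002,0.2],[0,0,0.002,0],[0,0,0.002,0]]]}}

```text
time_s: 41.02
position: [0.5836, -0.1651, 0.1089]
ee_rot: [0.011, 0.999, 0.008, 0.046]
wrist_force: [-0.7, 1.3, 6.6]
finger_gap: 0.175
```

```bash
python3 - <<'E'
from st import *
go(.5825,-.1643,.110,1); lean()
E
```

```text
t 41.02 pos [ 0.5836 -0.1651  0.1089] phi 0.96 tilt -0.9956 gap 0.175 F [-0.7  1.3  6.6]
tool shift mm [-0.9 -0.8 -1.2] turn -0.04
lean x 0.0912 y -0.0219 sum-pi -0.0916
```

Contact. I'll release it, then re-level the tool against the panel inside the handle bow again.

Emit:
{"name": "drive_tool", "arguments": {"deltas": [[[0,0,-0.001,0],[0,0,-0.001,0],[0,0,-0.015,0],[0,0,-0.03,0],[0,0,-0.03,0],[-0.004,0,-0.02,0]]], "fingers": 0.3}}

```text
time_s: 41.52
position: [0.569, -0.1628, 0.2044]
ee_rot: [0.009, 0.999, 0.007, 0.042]
wrist_force: [0.4, 0.1, 1.0]
finger_gap: 0.304
```

Emit:
{"name": "drive_tool", "arguments": {"deltas": [[[-0.02,0.004,-0.008,0],[-0.03,0.006,-0.008,0],[-0.03,0.006,0,0],[-0.022,0.004,0,0],[-0.004,0,0,0]]], "fingers": 0}}

```text
time_s: 41.93
position: [0.4645, -0.1872, 0.2248]
ee_rot: [0.016, 0.998, 0.009, 0.052]
wrist_force: [0.1, 0.3, -0.4]
finger_gap: 0.002
```

```bash
python3 - <<'E'
from st import *
go(.469,-.205,.15,1);go(.469,-.205,.118,1); lean()
E
python3 pview.py w31 .6085,-.126 .6332,-.1664 .6090,-.2017 .5857,-.165
```

```text
t 41.93 pos [ 0.4645 -0.1872  0.2248] phi 1.14 tilt -0.9940 gap 0.002 F [ 0.1  0.3 -0.4]
tool shift mm [-3.6 15.4 75.3] turn 0.14
t 41.93 pos [ 0.4645 -0.1872  0.2248] phi 1.14 tilt -0.9940 gap 0.002 F [ 0.1  0.3 -0.4]
tool shift mm [ -7.   14.4 107.1] turn 0.14
lean x 0.1046 y -0.0306 sum-pi -0.1035
pan [ 0.586  -0.1649] -95.83981323242188
stub [ 0.6097 -0.1248] -121.2 rel pan r 0.0465 ang 59.4
stub [ 0.6335 -0.166 ] -81.4 rel pan r 0.0475 ang -1.3
stub [ 0.6087 -0.2015] -129.1 rel pan r 0.0431 ang -58.2
stub [ 0.5836 -0.1652] -126.0 rel pan r 0.0025 ang -171.4
```

View pics/w31.png

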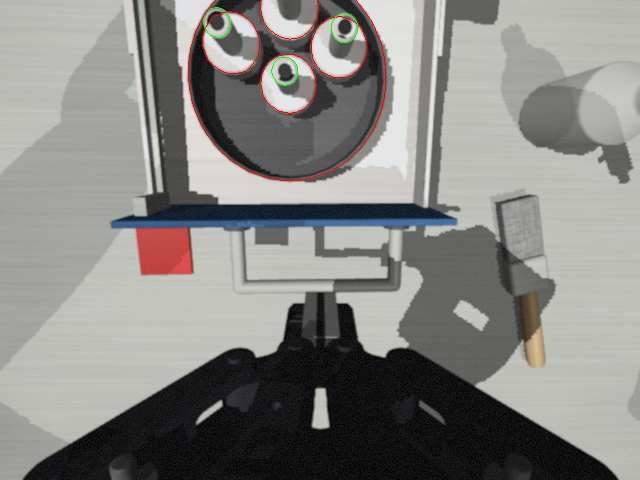

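Emit:
{"name": "drive_tool", "arguments": {"deltas": [[[0,0.005,0.018,0],[-0.001,0.005,0.02,0],[-0.001,0.004,0.018,0],[-0.001,0.001,0.012,0],[0,0,0.004,0]]]}}

```text
time_s: 42.4
position: [0.4766, -0.2071, 0.1577]
ee_rot: [0.02, 0.998, 0.009, 0.06]
wrist_force: [-0.5, 0.9, 0.9]
finger_gap: 0.0
```

```bash
python3 - <<'E'
from st import *
go(.469,-.200,.118,1); lean()
save(snapshot('wrist'),'w32')
E
```

```text
t 42.40 pos [ 0.4766 -0.2071  0.1577] phi 1.13 tilt -0.9921 gap 0.000 F [-0.5  0.9  0.9]
tool shift mm [-12.2  -8.8  38.2] turn 0.13
lean x 0.1195 y -0.0380 sum-pi -0.1191
```

View pics/w32.png

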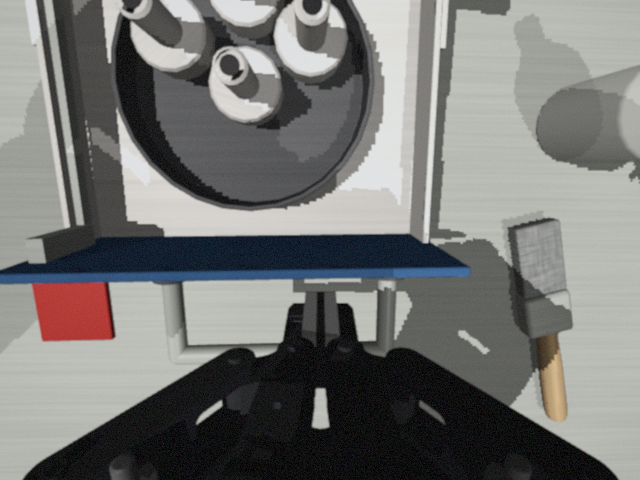

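Emit:
{"name": "drive_tool", "arguments": {"deltas": [[[-0.008,-0.004,0.004,0],[-0.004,-0.002,0.013,0],[-0.002,-0.001,0.014,0],[-0.001,0,0.006,0]]]}}

```text
time_s: 42.78
position: [0.469, -0.2018, 0.1217]
ee_rot: [0.021, 0.998, 0.01, 0.063]
wrist_force: [-0.9, 0.9, -0.2]
finger_gap: -0.003
```

```bash
python3 - <<'E'
from st import *
go(.469,-.200,.118,1); lean()
E
```

```text
t 42.78 pos [ 0.469  -0.2018  0.1217] phi 1.28 tilt -0.9912 gap -0.003 F [-0.9  0.9 -0.2]
tool shift mm [-0.4 -2.   3.6] turn 0.28
lean x 0.1261 y -0.0416 sum-pi -0.1263
```

Emit:
{"name": "drive_tool", "arguments": {"deltas": [[[0.005,0,0.001,0],[0.004,0,0.001,0],[0.004,0,0.001,0],[0.004,0,0.001,0.1],[0.004,0,0.001,0.2],[0.004,0,0.001,0.2],[0.004,0,0.001,0.2]]]}}

```text
time_s: 43.37
position: [0.4785, -0.2009, 0.1211]
ee_rot: [0.018, 0.999, 0.012, 0.026]
wrist_force: [-18.9, 0.7, 11.5]
finger_gap: -0.003
```

```bash
python3 - <<'E'
from st import *
go(.469,-.200,.118,1); lean()
E
```

```text
t 43.37 pos [ 0.4785 -0.2009  0.1211] phi 1.48 tilt -0.9980 gap -0.003 F [-18.9   0.7  11.5]
tool shift mm [-9.6 -1.2  2.6] turn 0.48
lean x 0.0526 y -0.0351 sum-pi -0.0633
```

Emit:
{"name": "drive_tool", "arguments": {"deltas": [[[0.004,0,0.001,0.2],[0.004,0,0.001,0.2],[0.004,0.001,0.001,0.2],[-0.004,0.01,0,0],[-0.003,0.008,0,0],[0,0.004,0,0]]]}}

```text
time_s: 43.87
position: [0.4726, -0.2242, 0.1246]
ee_rot: [0.016, 1.0, 0.012, 0.004]
wrist_force: [-0.0, 0.1, 0.1]
finger_gap: 0.003
```

```bash
python3 - <<'E'
from st import *
go(.469,-.200,.118,1); lean()
E
```

```text
t 43.87 pos [ 0.4726 -0.2242  0.1246] phi 1.33 tilt -0.9995 gap 0.003 F [-0.   0.1  0.1]
tool shift mm [ -3.1 -24.4   5.8] turn 0.33
lean x 0.0091 y -0.0313 sum-pi -0.0256
```

Emit:
{"name": "drive_tool", "arguments": {"deltas": [[[0,0.004,0,0],[0,0.004,0,0],[0,0.004,0,0.1],[0,0.004,0,0.1]]]}}

```text
time_s: 44.2
position: [0.4731, -0.2252, 0.1252]
ee_rot: [-0.007, 1.0, 0.005, 0.002]
wrist_force: [-2.3, 12.7, 6.7]
finger_gap: -0.002
```

```bash
python3 - <<'E'
from st import *
go(.469,-.200,.118,1); lean()
E
```

```text
t 44.20 pos [ 0.4731 -0.2252  0.1252] phi 0.52 tilt -0.9999 gap -0.002 F [-2.3 12.7  6.7]
tool shift mm [ -3.9 -25.2   7.5] turn -0.48
lean x 0.0041 y 0.0131 sum-pi 0.0046
```

Emit:
{"name": "drive_tool", "arguments": {"deltas": [[[0,-0.007,-0.004,0],[0,-0.006,-0.02,-0.2],[0,-0.005,-0.035,-0.2],[0,-0.02,-0.03,0],[0,-0.036,-0.012,0],[0,-0.041,-0.002,0],[0,-0.041,0,0],[0,-0.041,0,0],[0,-0.041,0,0],[0,-0.041,0,0],[0,-0.041,0,0],[0,-0.041,0,0]]]}}

```text
time_s: 45.2
position: [0.4776, 0.1374, 0.248]
ee_rot: [-0.003, 1.0, -0.0, 0.019]
wrist_force: [1.3, -0.1, 0.5]
finger_gap: -0.002
```

```bash
python3 - <<'E'
from st import *
go(.4129,.3509,.15,1); lean()
E
```

```text
t 45.20 pos [0.4776 0.1374 0.248 ] phi -0.02 tilt -0.9993 gap -0.002 F [ 1.3 -0.1  0.5]
tool shift mm [ -68.4 -212.9   96.8] turn -1.02
lean x 0.0378 y 0.0061 sum-pi -0.0381
```

Emit:
{"name": "drive_tool", "arguments": {"deltas": [[[-0.01,-0.038,0.008,-0.3],[-0.012,-0.038,0.012,-0.3],[-0.014,-0.036,0.014,-0.3],[-0.014,-0.032,0.015,0],[-0.012,-0.022,0.015,0],[-0.006,-0.008,0.01,0]]], "fingers": 0.4}}

```text
time_s: 45.7
position: [0.4151, 0.3261, 0.1804]
ee_rot: [-0.008, 0.999, 0.011, 0.033]
wrist_force: [-0.6, 0.5, -0.4]
finger_gap: 0.405
```

```bash
python3 look.py w33 .4129 .3509 .034; python3 -c "
from st import *
lean()"
```

```text
stub 0.93 [0.5557 0.3221 0.0281] [333.  52.]
stub 0.9 [0.4205 0.3504 0.0297] [296. 223.]
fine [0.4144 0.3507] -135.03858947753906
t 45.80 pos [0.4148 0.3242 0.1793] phi 1.23 tilt -0.9979 gap 0.400 F [-0.   0.5  1. ]
tool shift mm [ -8.9 -24.7 145.4] turn 0.23
rad tilt 0.0578 tang -0.0278 q [ 0.4787 -0.0247  2.0209 -0.019   1.0835  2.0359] sum-pi -0.0619 r 0.526 vel [-0.051 -0.024 -0.027 -0.02   0.019 -0.023]
lean x 0.0627 y 0.0137 sum-pi -0.0619
```

View pics/w33.png

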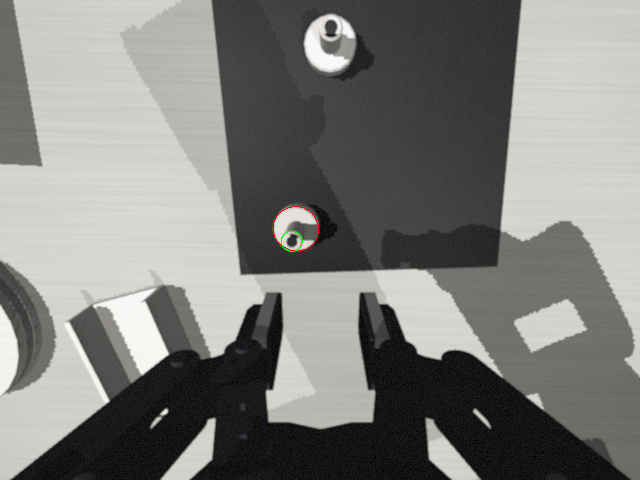

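Emit:
{"name": "drive_tool", "arguments": {"deltas": [[[-0.002,-0.008,0.02,0],[-0.002,-0.007,0.024,0],[-0.002,-0.005,0.022,0],[-0.002,-0.003,0.014,0],[-0.001,-0.001,0.006,0]]]}}

```text
time_s: 46.22
position: [0.4211, 0.3484, 0.0993]
ee_rot: [-0.009, 0.999, 0.009, 0.041]
wrist_force: [0.6, -0.6, -0.5]
finger_gap: 0.399
```

```bash
python3 look.py w34 .4144 .3507 .034; python3 -c "
from st import *
lean()"
```

```text
stub 0.84 [0.5501 0.3291 0.0257] [362.  44.]
stub 0.76 [0.4194 0.3496 0.029 ] [321. 264.]
fine [0.4149 0.3507] -112.49149322509766
t 46.32 pos [0.421  0.3484 0.0998] phi 0.96 tilt -0.9965 gap 0.401 F [-0.1 -0.1 -0.2]
tool shift mm [-11.5  -1.3  65.1] turn -0.04
rad tilt 0.0747 tang -0.0372 q [ 0.5166  0.1162  2.0368 -0.0301  0.9086  2.0874] sum-pi -0.0799 r 0.546 vel [ 0.005 -0.026 -0.021  0.003  0.011  0.002]
lean x 0.0813 y 0.0189 sum-pi -0.0799
```

View pics/w34.png

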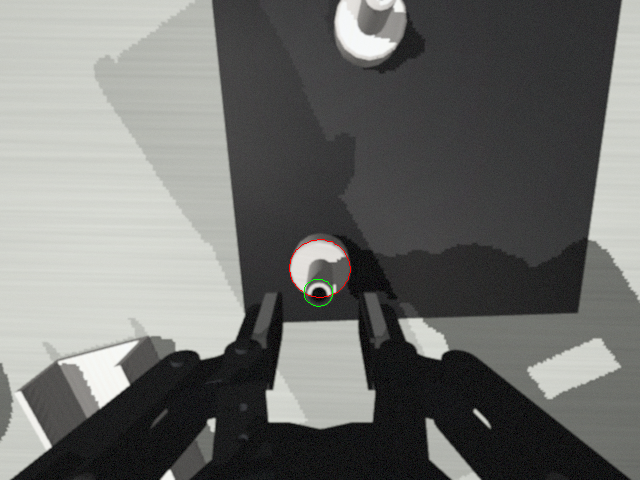

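Emit:
{"name": "drive_tool", "arguments": {"deltas": [[[-0.003,-0.001,0.014,0],[-0.004,0,0.015,0],[-0.004,0,0.014,0],[-0.003,0,0.012,0],[-0.001,0,0.006,0]]]}}

```text
time_s: 46.73
position: [0.4219, 0.3508, 0.0476]
ee_rot: [-0.014, 0.999, 0.006, 0.051]
wrist_force: [0.0, 0.7, -0.4]
finger_gap: 0.398
```

```bash
python3 - <<'E'
from st import *
go(.4147,.3507,.035,1); lean()
E
```

```text
t 46.73 pos [0.4219 0.3508 0.0476] phi 0.60 tilt -0.9945 gap 0.398 F [ 0.   0.7 -0.4]
tool shift mm [-8.5  0.4 11.8] turn -0.40
lean x 0.1008 y 0.0276 sum-pi -0.1010
```

Emit:
{"name": "drive_tool", "arguments": {"deltas": [[[-0.005,0,0.006,-0.2],[-0.003,0,0.004,-0.2],[-0.001,0,0.002,0]]]}}

```text
time_s: 46.98
position: [0.4169, 0.3509, 0.037]
ee_rot: [-0.014, 0.998, 0.009, 0.053]
wrist_force: [-0.0, 0.4, 0.3]
finger_gap: 0.4
```

```bash
python3 - <<'E'
from st import *
go(.4147,.3507,.035,1); lean()
E
```

```text
t 46.98 pos [0.4169 0.3509 0.037 ] phi 0.90 tilt -0.9939 gap 0.400 F [-0.   0.4  0.3]
tool shift mm [-2.4  0.3  1.7] turn -0.10
lean x 0.1058 y 0.0296 sum-pi -0.1062
```

Emit:
{"name": "drive_tool", "arguments": {"deltas": [[[-0.002,0,0,0],[0,0,0,0],[0,0,-0.001,0]]], "fingers": 0}}

```text
time_s: 47.23
position: [0.4152, 0.3511, 0.039]
ee_rot: [-0.015, 0.998, 0.009, 0.054]
wrist_force: [0.6, -0.9, -1.3]
finger_gap: 0.171
```

Emit:
{"name": "drive_tool", "arguments": {"deltas": [[[0,0,-0.02,0],[0,0,-0.035,0],[0,0,-0.035,0],[0.008,0.02,-0.03,0],[0.014,0.033,-0.016,0],[0.014,0.036,-0.01,0],[0.014,0.037,-0.006,0],[0.014,0.037,-0.002,0],[0.014,0.037,0,0],[0.014,0.037,0,0],[0.014,0.037,0,0],[0.014,0.037,0,0]]]}}

```text
time_s: 48.23
position: [0.527, 0.0316, 0.2107]
ee_rot: [-0.014, 0.998, 0.017, 0.059]
wrist_force: [0.4, -0.2, -0.9]
finger_gap: 0.171
```

```bash
python3 - <<'E'
from st import *
go(.5632,-.127,.2,1); lean()
E
```

```text
t 48.23 pos [0.527  0.0316 0.2107] phi 1.92 tilt -0.9925 gap 0.171 F [ 0.4 -0.2 -0.9]
tool shift mm [ 29.4 160.   10. ] turn 0.92
lean x 0.1179 y 0.0310 sum-pi -0.1114
```

Emit:
{"name": "drive_tool", "arguments": {"deltas": [[[0.008,0.036,-0.002,0.3],[0.008,0.034,0,0.3],[0.006,0.03,0,0.2],[0.004,0.02,0,0],[0.001,0.008,0,0],[0,0.002,0,0]]]}}

```text
time_s: 48.73
position: [0.5598, -0.1123, 0.2151]
ee_rot: [-0.013, 0.998, 0.006, 0.062]
wrist_force: [-0.1, 0.2, -0.3]
finger_gap: 0.172
```

```bash
python3 - <<'E'
from st import *
go(.5632,-.127,.111,1); lean()
E
python3 pview.py w35 .6085,-.126 .6332,-.1664 .6090,-.2017 .5836,-.1652
```

```text
t 48.73 pos [ 0.5598 -0.1123  0.2151] phi 0.58 tilt -0.9920 gap 0.172 F [-0.1  0.2 -0.3]
tool shift mm [ -9.6  17.4 103.3] turn -0.42
lean x 0.1232 y 0.0265 sum-pi -0.1016
pan [ 0.5853 -0.1649] -126.42823028564453
stub [ 0.609 -0.125] -138.5 rel pan r 0.0464 ang 59.3
stub [ 0.6328 -0.1657] -129.7 rel pan r 0.0475 ang -1.0
stub [ 0.6088 -0.2016] -112.7 rel pan r 0.0435 ang -57.4
stub [ 0.5834 -0.165 ] -110.3 rel pan r 0.0019 ang -177.9
```

View pics/w35.png

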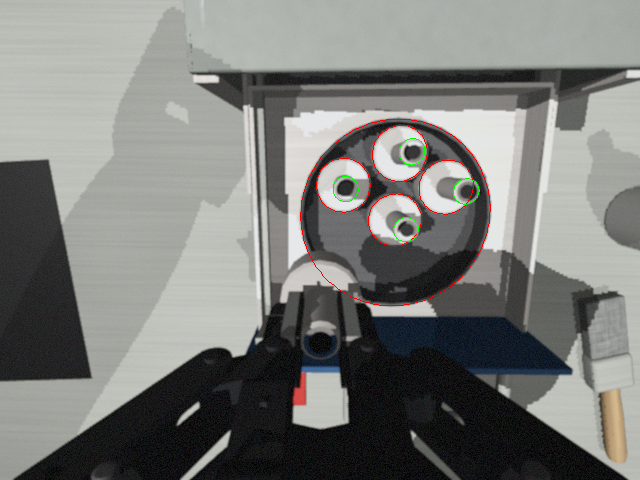

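Emit:
{"name": "drive_tool", "arguments": {"deltas": [[[-0.002,0.005,0.017,-0.2],[-0.002,0.005,0.02,-0.1],[-0.002,0.004,0.02,0],[-0.001,0.002,0.014,0],[-0.001,0.001,0.006,0]]]}}

```text
time_s: 49.2
position: [0.5628, -0.1204, 0.1387]
ee_rot: [-0.013, 0.998, 0.013, 0.065]
wrist_force: [-0.3, -0.0, -1.5]
finger_gap: 0.177
```

```bash
python3 - <<'E'
from st import *
go(.5632,-.127,.111,1); lean()
E
```

```text
t 49.20 pos [ 0.5628 -0.1204  0.1387] phi 1.35 tilt -0.9912 gap 0.177 F [-0.3 -0.  -1.5]
tool shift mm [-3.4  7.3 27.3] turn 0.35
lean x 0.1294 y 0.0274 sum-pi -0.1052
```

Emit:
{"name": "drive_tool", "arguments": {"deltas": [[[-0.001,0.005,0.007,0.2],[-0.001,0.002,0.008,0.2],[-0.001,0.001,0.006,0],[0,0,0.002,0]]]}}

```text
time_s: 49.53
position: [0.5624, -0.1243, 0.1134]
ee_rot: [-0.014, 0.998, 0.011, 0.064]
wrist_force: [-0.3, -0.3, -1.5]
finger_gap: 0.175
```

```bash
python3 - <<'E'
from st import *
go(.5632,-.127,.111,1); lean()
E
```

```text
t 49.53 pos [ 0.5624 -0.1243  0.1134] phi 1.18 tilt -0.9913 gap 0.175 F [-0.3 -0.3 -1.5]
tool shift mm [0.4 2.8 2.4] turn 0.18
lean x 0.1282 y 0.0294 sum-pi -0.1024
```

Emit:
{"name": "drive_tool", "arguments": {"deltas": [[[0,0.003,0.002,0.2],[0,0.001,0.002,0],[0,0,0.002,0]]]}}

```text
time_s: 49.78
position: [0.5647, -0.1281, 0.1094]
ee_rot: [-0.014, 0.998, 0.009, 0.066]
wrist_force: [-3.2, 4.4, 11.6]
finger_gap: 0.174
```

```bash
python3 - <<'E'
from st import *
go(.5632,-.127,.111,1); lean()
E
```

```text
t 49.78 pos [ 0.5647 -0.1281  0.1094] phi 0.96 tilt -0.9910 gap 0.174 F [-3.2  4.4 11.6]
tool shift mm [-1.2 -1.2 -1.7] turn -0.04
lean x 0.1307 y 0.0298 sum-pi -0.1039
```

Contact. Release, then re-level again in the bow (lean x 0.13).

Emit:
{"name": "drive_tool", "arguments": {"deltas": [[[0,0,-0.001,0],[0,0,-0.001,0],[0,0,-0.015,0],[0,0,-0.03,0],[0,0,-0.03,0],[-0.002,0.004,-0.015,0]]], "fingers": 0.3}}

```text
time_s: 50.28
position: [0.5498, -0.1349, 0.2013]
ee_rot: [-0.015, 0.998, 0.009, 0.064]
wrist_force: [-0.0, -0.7, 0.7]
finger_gap: 0.302
```

Emit:
{"name": "drive_tool", "arguments": {"deltas": [[[-0.018,0.01,-0.008,0],[-0.026,0.014,-0.008,0],[-0.026,0.014,-0.004,0],[-0.018,0.008,0,0],[-0.004,0,0,0]]], "fingers": 0}}

```text
time_s: 50.7
position: [0.4586, -0.1876, 0.2188]
ee_rot: [-0.009, 0.997, 0.011, 0.073]
wrist_force: [-1.1, -0.1, -0.5]
finger_gap: 0.001
```

```bash
python3 - <<'E'
from st import *
go(.469,-.18,.15,1);go(.469,-.18,.118,1); lean()
E
python3 pview.py w36 .6085,-.126 .6332,-.1664 .6090,-.2017 .5836,-.1652 .5640,-.1265
```

```text
t 50.70 pos [ 0.4586 -0.1876  0.2188] phi 1.19 tilt -0.9893 gap 0.001 F [-1.1 -0.1 -0.5]
tool shift mm [ 0.4 -6.3 69.7] turn 0.19
t 50.70 pos [ 0.4586 -0.1876  0.2188] phi 1.19 tilt -0.9893 gap 0.001 F [-1.1 -0.1 -0.5]
tool shift mm [ -4.2  -5.8 101.3] turn 0.19
lean x 0.1447 y 0.0196 sum-pi -0.1019
pan [ 0.5858 -0.165 ] -93.36605072021484
stub [ 0.6096 -0.1249] -118.9 rel pan r 0.0466 ang 59.3
stub [ 0.6336 -0.166 ] -80.3 rel pan r 0.0478 ang -1.3
stub [ 0.6093 -0.2015] -123.5 rel pan r 0.0435 ang -57.3
stub [ 0.5837 -0.1652] -134.4 rel pan r 0.0021 ang -173.6
stub [ 0.5652 -0.1261] -123.5 rel pan r 0.0440 ang 117.9
```

View pics/w36.png

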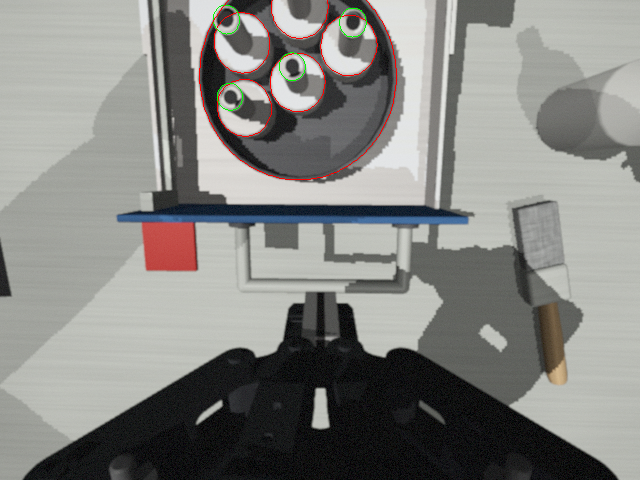

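Emit:
{"name": "drive_tool", "arguments": {"deltas": [[[0,-0.002,0.018,0],[-0.001,-0.002,0.02,0],[-0.002,-0.001,0.018,0],[-0.003,0,0.012,0],[-0.003,0,0.004,0]]]}}

```text
time_s: 51.17
position: [0.4665, -0.1819, 0.1493]
ee_rot: [-0.006, 0.997, 0.01, 0.079]
wrist_force: [-0.2, 0.8, -0.1]
finger_gap: 0.002
```

```bash
python3 - <<'E'
from st import *
go(.469,-.18,.118,1); lean()
E
```

```text
t 51.17 pos [ 0.4665 -0.1819  0.1493] phi 1.14 tilt -0.9874 gap 0.002 F [-0.2  0.8 -0.1]
tool shift mm [-2.4 -1.6 31.3] turn 0.14
lean x 0.1575 y 0.0134 sum-pi -0.1168
```

Emit:
{"name": "drive_tool", "arguments": {"deltas": [[[-0.001,0,0.012,0],[-0.001,0,0.012,0],[0,0,0.006,0]]]}}

```text
time_s: 51.42
position: [0.4715, -0.1808, 0.1193]
ee_rot: [-0.006, 0.997, 0.011, 0.08]
wrist_force: [-0.2, 0.9, 0.1]
finger_gap: 0.001
```

Emit:
{"name": "drive_tool", "arguments": {"deltas": [[[0.004,0,0.001,0],[0.004,0,0.001,0],[0.004,0,0.001,0],[0.004,0,0.001,0],[0.004,0,0.001,0.2],[0.004,0,0.001,0.2]]]}}

```text
time_s: 51.92
position: [0.4784, -0.1799, 0.118]
ee_rot: [-0.009, 0.999, 0.018, 0.046]
wrist_force: [-20.2, -0.1, 12.2]
finger_gap: 0.002
```

```bash
python3 - <<'E'
from st import *
go(.469,-.18,.118,1); lean()
E
```

```text
t 51.92 pos [ 0.4784 -0.1799  0.118 ] phi 2.02 tilt -0.9956 gap 0.002 F [-20.2  -0.1  12.2]
tool shift mm [-9.4 -0.2 -0.8] turn 1.02
lean x 0.0916 y 0.0196 sum-pi -0.0637
```

Emit:
{"name": "drive_tool", "arguments": {"deltas": [[[0.004,0,0.0005,0.4],[0.004,0,0.0005,0.4],[0.004,0,0.0005,0.4],[0.004,0,0,0.3],[0.004,0,0,0.3],[0.004,0,0,0.2]]]}}

```text
time_s: 52.42
position: [0.4776, -0.1795, 0.119]
ee_rot: [-0.013, 1.0, 0.009, 0.003]
wrist_force: [-14.5, -1.4, 5.7]
finger_gap: -0.001
```

```bash
python3 - <<'E'
from st import *
go(.469,-.18,.118,1); lean()
E
```

```text
t 52.42 pos [ 0.4776 -0.1795  0.119 ] phi 0.99 tilt -0.9997 gap -0.001 F [-14.5  -1.4   5.7]
tool shift mm [-8.6  0.3  1. ] turn -0.01
lean x 0.0050 y 0.0257 sum-pi 0.0099
```

Emit:
{"name": "drive_tool", "arguments": {"deltas": [[[0.004,0,0,0],[0.004,0,0,0],[0.004,0,0,0],[-0.006,0,-0.002,0],[-0.002,0,-0.02,0],[0,-0.005,-0.035,0],[0,-0.02,-0.03,0],[0.002,-0.036,-0.012,0],[0.004,-0.041,0,0],[0.006,-0.04,0,0],[0.006,-0.04,0,0],[0.006,-0.04,0,0]]]}}

```text
time_s: 53.42
position: [0.4994, 0.0402, 0.2408]
ee_rot: [-0.012, 1.0, 0.005, -0.009]
wrist_force: [-0.6, -0.3, 0.5]
finger_gap: -0.001
```

```bash
python3 - <<'E'
from st import *
go(.561,.324,.15,1); lean()
E
```

```text
t 53.42 pos [0.4994 0.0402 0.2408] phi 0.53 tilt -0.9995 gap -0.001 F [-0.6 -0.3  0.5]
tool shift mm [  65.9 -280.9   96.4] turn -0.47
lean x -0.0187 y 0.0241 sum-pi 0.0218
```

Emit:
{"name": "drive_tool", "arguments": {"deltas": [[[0.008,-0.04,0,-0.2],[0.008,-0.04,0.004,-0.2],[0.008,-0.04,0.01,0],[0.01,-0.039,0.012,0],[0.01,-0.036,0.015,0],[0.008,-0.03,0.018,0],[0.004,-0.015,0.016,0],[0,-0.004,0.008,0]]], "fingers": 0.4}}

```text
time_s: 54.08
position: [0.5588, 0.3036, 0.1799]
ee_rot: [-0.017, 1.0, 0.013, 0.009]
wrist_force: [-0.1, -0.1, -0.4]
finger_gap: 0.404
```

```bash
python3 look.py w37 .5613 .3242 .034; python3 -c "
from st import *
lean()"
```

```text
stub 0.96 [0.5669 0.3235 0.0274] [304. 211.]
fine [0.5617 0.3253] -128.14697265625
t 54.18 pos [0.5579 0.3015 0.1796] phi 1.39 tilt -0.9993 gap 0.401 F [-0.7  0.  -0.9]
tool shift mm [  2.  -18.9 146.3] turn 0.39
rad tilt 0.0294 tang 0.0221 q [0.325  0.2277 1.7455 0.0294 1.1433 1.8593] sum-pi -0.0251 r 0.634 vel [-0.039 -0.044  0.001 -0.016  0.021 -0.01 ]
lean x 0.0154 y 0.0334 sum-pi -0.0251
```

View pics/w37.png

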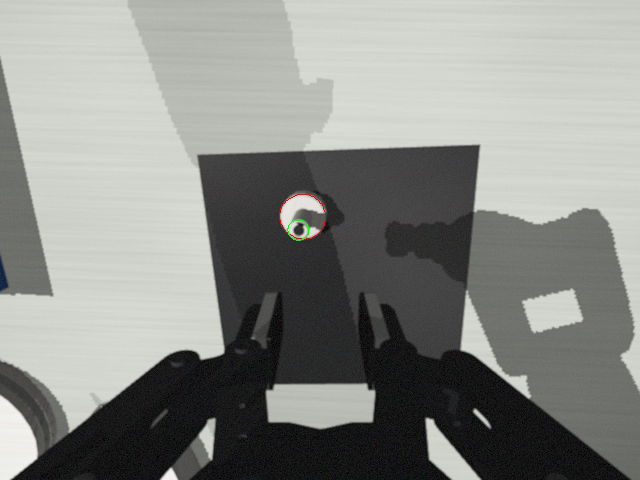

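Emit:
{"name": "drive_tool", "arguments": {"deltas": [[[0,-0.007,0.022,0.2],[0,-0.006,0.026,0],[0,-0.004,0.024,0],[-0.001,-0.002,0.015,0],[-0.001,0,0.006,0]]]}}

```text
time_s: 54.6
position: [0.5646, 0.3206, 0.0962]
ee_rot: [-0.019, 1.0, 0.008, 0.017]
wrist_force: [0.6, -0.1, 0.3]
finger_gap: 0.398
```

```bash
python3 look.py w38 .5617 .3253 .035; python3 -c "
from st import *
lean()"
```

```text
stub 0.65 [0.5679 0.3257 0.0257] [318. 251.]
fine [0.5621 0.3252] -118.96522521972656
t 54.70 pos [0.5646 0.3206 0.0968] phi 0.85 tilt -0.9987 gap 0.398 F [-0.1  0.1  1.1]
tool shift mm [-4.5 -2.4 61.9] turn -0.15
rad tilt 0.0476 tang 0.0160 q [0.3512 0.3424 1.7679 0.0283 0.9871 1.8915] sum-pi -0.0442 r 0.649 vel [ 0.003 -0.022 -0.03   0.004  0.001 -0.   ]
lean x 0.0335 y 0.0374 sum-pi -0.0442
```

View pics/w38.png

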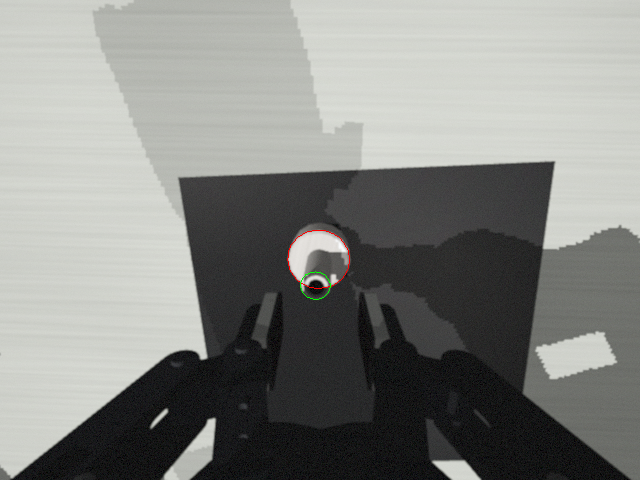

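Emit:
{"name": "drive_tool", "arguments": {"deltas": [[[-0.002,-0.001,0.014,0],[-0.002,0,0.015,0],[-0.002,0,0.014,0],[-0.002,0,0.011,0],[-0.001,0,0.006,0]]]}}

```text
time_s: 55.12
position: [0.5649, 0.3231, 0.044]
ee_rot: [-0.021, 0.999, 0.006, 0.026]
wrist_force: [-0.6, 0.6, -0.5]
finger_gap: 0.401
```

```bash
python3 - <<'E'
from st import *
go(.562,.3252,.035,1); lean()
E
```

```text
t 55.12 pos [0.5649 0.3231 0.044 ] phi 0.59 tilt -0.9977 gap 0.401 F [-0.6  0.6 -0.5]
tool shift mm [-3.3 -1.7  8.9] turn -0.41
lean x 0.0514 y 0.0432 sum-pi -0.0631
```

Emit:
{"name": "drive_tool", "arguments": {"deltas": [[[-0.003,-0.002,0.005,-0.2],[-0.001,0,0.003,0],[0,0,0.001,0]]]}}

```text
time_s: 55.37
position: [0.5611, 0.3253, 0.034]
ee_rot: [-0.021, 0.999, 0.007, 0.026]
wrist_force: [-0.2, 1.0, -0.5]
finger_gap: 0.404
```

Emit:
{"name": "drive_tool", "arguments": {"deltas": [[[0,0,0,0],[0,0,0,0],[0,0,-0.001,0]]], "fingers": 0}}

```text
time_s: 55.62
position: [0.5616, 0.3254, 0.036]
ee_rot: [-0.021, 0.999, 0.008, 0.027]
wrist_force: [0.3, 0.7, -1.0]
finger_gap: 0.173
```

```bash
python3 - <<'E'
from st import *
go(.5632,-.204,.2,1); lean()
E
```

```text
t 55.62 pos [0.5616 0.3254 0.036 ] phi 0.82 tilt -0.9977 gap 0.173 F [ 0.3  0.7 -1. ]
tool shift mm [   2.8  521.9 -186.2] turn -0.18
lean x 0.0527 y 0.0429 sum-pi -0.0643
```

Emit:
{"name": "drive_tool", "arguments": {"deltas": [[[0,0,-0.02,0],[0,0,-0.035,0],[0,0,-0.035,0],[0,0.02,-0.032,0],[0,0.034,-0.022,0],[0,0.039,-0.014,0],[0,0.041,-0.008,0],[0,0.041,-0.003,0],[0,0.041,-0.003,0],[0,0.041,-0.003,0],[0,0.041,-0.003,0],[0,0.041,-0.003,0]]]}}

```text
time_s: 56.62
position: [0.5576, -0.0226, 0.214]
ee_rot: [-0.021, 0.999, 0.015, 0.03]
wrist_force: [0.1, 0.8, -1.2]
finger_gap: 0.173
```

```bash
python3 - <<'E'
from st import *
go(.5632,-.2056,.2,1); lean()
E
```

```text
t 56.62 pos [ 0.5576 -0.0226  0.214 ] phi 1.68 tilt -0.9973 gap 0.173 F [ 0.1  0.8 -1.2]
tool shift mm [ -0.7 183.6   6.4] turn 0.68
lean x 0.0603 y 0.0428 sum-pi -0.0473
```

Emit:
{"name": "drive_tool", "arguments": {"deltas": [[[0,0.038,-0.002,0.3],[0,0.038,0,0.3],[0,0.034,0,0.2],[0,0.024,0,0],[0,0.01,0,0],[0,0.003,0,0]]]}}

```text
time_s: 57.12
position: [0.5593, -0.1846, 0.2127]
ee_rot: [-0.019, 0.999, 0.003, 0.033]
wrist_force: [-0.5, 0.0, -1.2]
finger_gap: 0.176
```

```bash
python3 - <<'E'
from st import *
go(.5632,-.2056,.111,1); lean()
E
python3 pview.py w39 .6085,-.126 .6332,-.1664 .6090,-.2017 .5836,-.1652 .5652,-.1261
```

```text
t 57.12 pos [ 0.5593 -0.1846  0.2127] phi 0.32 tilt -0.9971 gap 0.176 F [-0.5  0.  -1.2]
tool shift mm [ -3.   24.9 100.8] turn -0.68
lean x 0.0663 y 0.0382 sum-pi -0.0377
pan [ 0.5852 -0.165 ] -116.29698181152344
stub [ 0.6087 -0.1247] -132.2 rel pan r 0.0467 ang 59.7
stub [ 0.6327 -0.1659] -134.5 rel pan r 0.0475 ang -1.1
stub [ 0.6086 -0.2014] -138.0 rel pan r 0.0433 ang -57.2
stub [ 0.5834 -0.1652] -128.3 rel pan r 0.0018 ang -175.7
stub [ 0.564  -0.1262] -118.7 rel pan r 0.0442 ang 118.6
```

View pics/w39.png

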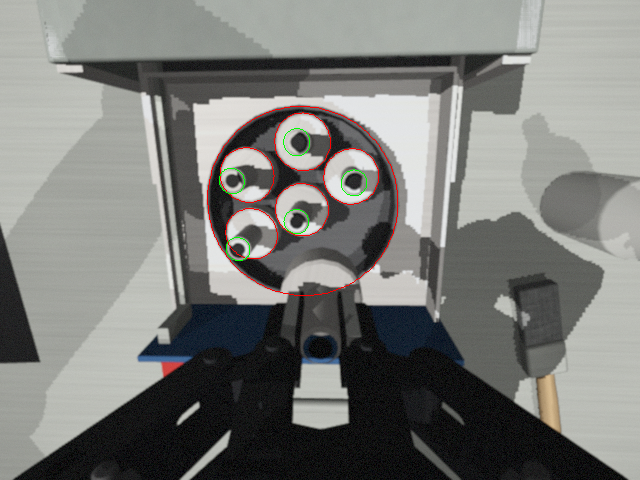

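Emit:
{"name": "drive_tool", "arguments": {"deltas": [[[0,0.009,0.012,-0.3],[0,0.009,0.016,-0.2],[-0.001,0.006,0.02,0],[-0.001,0.003,0.016,0],[-0.001,0.001,0.008,0]]]}}

```text
time_s: 57.58
position: [0.5644, -0.2057, 0.1382]
ee_rot: [-0.018, 0.999, 0.013, 0.036]
wrist_force: [0.2, 0.8, -2.1]
finger_gap: 0.174
```

```bash
python3 - <<'E'
from st import *
go(.5634,-.2057,.111,1); lean()
E
```

```text
t 57.58 pos [ 0.5644 -0.2057  0.1382] phi 1.39 tilt -0.9967 gap 0.174 F [ 0.2  0.8 -2.1]
tool shift mm [-3.   0.9 27. ] turn 0.39
lean x 0.0724 y 0.0369 sum-pi -0.0412
```

Emit:
{"name": "drive_tool", "arguments": {"deltas": [[[-0.001,0.001,0.009,0.2],[-0.001,0.001,0.008,0.2],[0,0.001,0.006,0],[0,0,0.002,0]]]}}

```text
time_s: 57.92
position: [0.5632, -0.2037, 0.1077]
ee_rot: [-0.02, 0.999, 0.011, 0.034]
wrist_force: [-0.6, 0.4, -1.1]
finger_gap: 0.168
```

```bash
python3 - <<'E'
from st import *
go(.5634,-.2057,.109,1); lean()
E
```

```text
t 57.92 pos [ 0.5632 -0.2037  0.1077] phi 1.22 tilt -0.9969 gap 0.168 F [-0.6  0.4 -1.1]
tool shift mm [ 0.2  1.9 -1.4] turn 0.22
lean x 0.0677 y 0.0406 sum-pi -0.0353
```

Emit:
{"name": "drive_tool", "arguments": {"deltas": [[[0,0.002,0.001,0],[0,0.001,0.002,0],[0,0,0.002,0]]]}}

```text
time_s: 58.17
position: [0.5655, -0.2054, 0.1067]
ee_rot: [-0.021, 0.999, 0.012, 0.035]
wrist_force: [-2.8, -0.3, 4.3]
finger_gap: 0.173
```

```bash
python3 - <<'E'
from st import *
go(.5634,-.2057,.109,1); lean()
E
```

```text
t 58.17 pos [ 0.5655 -0.2054  0.1067] phi 1.26 tilt -0.9966 gap 0.173 F [-2.8 -0.3  4.3]
tool shift mm [-1.9  0.2 -2.5] turn 0.26
lean x 0.0699 y 0.0431 sum-pi -0.0356
```

Emit:
{"name": "drive_tool", "arguments": {"deltas": [[[0,0,-0.001,0],[0,0,-0.001,0],[0,0,-0.015,0],[0,0,-0.03,0],[0,0,-0.03,0],[-0.002,0,-0.015,0]]], "fingers": 0.3}}

```text
time_s: 58.67
position: [0.5567, -0.21, 0.2003]
ee_rot: [-0.021, 0.999, 0.012, 0.035]
wrist_force: [1.5, -1.0, 0.5]
finger_gap: 0.297
```

Emit:
{"name": "drive_tool", "arguments": {"deltas": [[[-0.018,-0.004,-0.006,0],[-0.026,-0.006,-0.006,0],[-0.026,-0.006,0,0],[-0.018,-0.004,0,0],[-0.004,0,0,0]]], "fingers": 0}}

```text
time_s: 59.08
position: [0.4659, -0.1964, 0.2176]
ee_rot: [-0.013, 0.999, 0.012, 0.045]
wrist_force: [0.5, -0.0, 0.3]
finger_gap: -0.001
```

```bash
python3 - <<'E'
from st import *
go(.469,-.17,.15,1);go(.469,-.17,.118,1); lean()
E
python3 pview.py w40 .6085,-.126 .6332,-.1664 .6090,-.2017 .5836,-.1652 .5640,-.1262 .565,-.204
python3 -c "
from st import *
stubs('top','t40'); save(snapshot('scene'),'s40')"
```

```text
t 59.08 pos [ 0.4659 -0.1964  0.2176] phi 1.35 tilt -0.9956 gap -0.001 F [ 0.5 -0.   0.3]
tool shift mm [ -2.4 -24.6  68.3] turn 0.35
t 59.08 pos [ 0.4659 -0.1964  0.2176] phi 1.35 tilt -0.9956 gap -0.001 F [ 0.5 -0.   0.3]
tool shift mm [ -5.3 -23.8 100.1] turn 0.35
lean x 0.0890 y 0.0280 sum-pi -0.0537
pan [ 0.5861 -0.165 ] -90.76730346679688
stub [ 0.6097 -0.1249] -115.8 rel pan r 0.0466 ang 59.6
stub [ 0.6337 -0.1662] -78.4 rel pan r 0.0476 ang -1.4
stub [ 0.6092 -0.2017] -128.7 rel pan r 0.0434 ang -57.8
stub [ 0.5837 -0.1653] -133.1 rel pan r 0.0024 ang -174.5
stub [ 0.5651 -0.1262] -120.6 rel pan r 0.0442 ang 118.4
stub [ 0.5666 -0.204 ] -133.8 rel pan r 0.0436 ang -116.6
stub 0.73 [ 0.5856 -0.1614  0.0983] [365. 233.]
stub 0.6 [ 0.5678 -0.2006  0.0978] [379. 239.]
stub 0.53 [ 0.6302 -0.1674  0.0981] [367. 217.]
stub 0.51 [ 0.6101 -0.1943  0.1007] [377. 224.]
stub 0.5 [ 0.6106 -0.1252  0.0949] [352. 224.]
stub 0.43 [ 0.566  -0.1228  0.0994] [351. 240.]
```

View pics/w40.png

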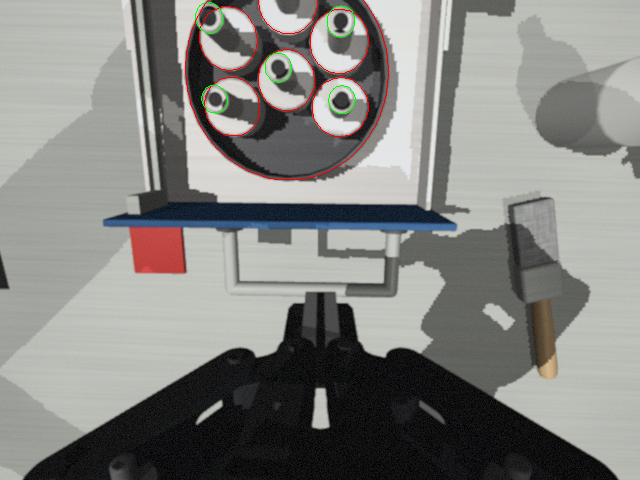

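View pics/t40.png

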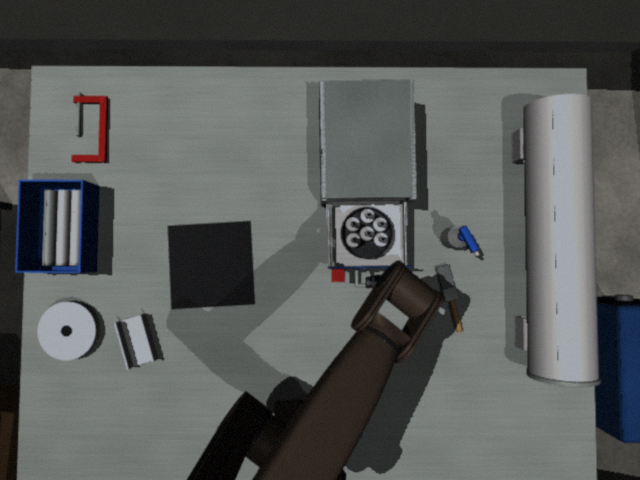

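Emit:
{"name": "drive_tool", "arguments": {"deltas": [[[0,-0.006,0.018,0],[-0.001,-0.006,0.02,0],[-0.001,-0.005,0.018,0],[-0.001,-0.003,0.012,0],[-0.001,0,0.004,0]]]}}

```text
time_s: 59.7
position: [0.4774, -0.1779, 0.1464]
ee_rot: [-0.011, 0.999, 0.013, 0.049]
wrist_force: [-0.3, 0.8, 1.1]
finger_gap: 0.002
```

```bash
python3 - <<'E'
from st import *
go(.469,-.17,.118,1); lean()
E
```

```text
t 59.70 pos [ 0.4774 -0.1779  0.1464] phi 1.40 tilt -0.9950 gap 0.002 F [-0.3  0.8  1.1]
tool shift mm [-11.   -7.6  27.6] turn 0.40
lean x 0.0973 y 0.0234 sum-pi -0.0662
```

Emit:
{"name": "drive_tool", "arguments": {"deltas": [[[-0.006,-0.002,0.003,0.2],[-0.003,-0.002,0.012,0.2],[-0.001,0,0.01,0]]]}}

```text
time_s: 59.95
position: [0.472, -0.1746, 0.1209]
ee_rot: [-0.011, 0.999, 0.01, 0.05]
wrist_force: [-1.2, -0.5, -0.5]
finger_gap: -0.0
```

Emit:
{"name": "drive_tool", "arguments": {"deltas": [[[0.004,0,0.001,0],[0.004,0,0.001,0],[0.004,0,0.001,0],[0.004,0,0.001,0.1],[0.004,0,0.001,0.2],[0.004,0,0.001,0.2]]]}}

```text
time_s: 60.45
position: [0.4778, -0.1742, 0.1171]
ee_rot: [-0.015, 1.0, 0.012, 0.016]
wrist_force: [-19.0, 0.5, 14.0]
finger_gap: 0.001
```

```bash
python3 - <<'E'
from st import *
go(.469,-.17,.118,1); lean()
E
```

```text
t 60.45 pos [ 0.4778 -0.1742  0.1171] phi 1.40 tilt -0.9990 gap 0.001 F [-19.    0.5  14. ]
tool shift mm [-8.7 -4.4 -1. ] turn 0.40
lean x 0.0309 y 0.0310 sum-pi -0.0087
```

Emit:
{"name": "drive_tool", "arguments": {"deltas": [[[0.004,0,0,0.2],[-0.005,-0.006,0,0.1],[-0.001,-0.01,0,0],[0,-0.006,0,0],[0,-0.004,0,0],[0,-0.004,0,0],[0,-0.004,0,0]]]}}

```text
time_s: 61.03
position: [0.4733, -0.1507, 0.1211]
ee_rot: [0.001, 1.0, 0.015, 0.011]
wrist_force: [-2.9, -17.3, -6.6]
finger_gap: 0.002
```

```bash
python3 - <<'E'
from st import *
go(.469,-.17,.118,1); lean()
E
```

```text
t 61.03 pos [ 0.4733 -0.1507  0.1211] phi 1.77 tilt -0.9998 gap 0.002 F [ -2.9 -17.3  -6.6]
tool shift mm [-5.  19.1  3. ] turn 0.77
lean x 0.0219 y -0.0017 sum-pi -0.0199
```

Emit:
{"name": "drive_tool", "arguments": {"deltas": [[[0,0.006,-0.004,0.2],[-0.001,0,-0.02,0.2],[-0.001,0,-0.025,0.2],[0,-0.02,-0.012,0],[0,-0.025,0,0],[0,-0.018,0,0],[0,-0.006,0,0]]]}}

```text
time_s: 61.62
position: [0.4728, -0.0863, 0.1882]
ee_rot: [0.002, 1.0, 0.009, 0.016]
wrist_force: [-0.7, 0.2, 0.7]
finger_gap: -0.004
```

```bash
python3 - <<'E'
from st import *
go(.473,-.083,.14,1); lean()
s=status.observe();im=snapshot('wrist'); save(im,'w41'); T,K,_=cam('wrist',s)
for n in ['release_tab']:
    for d in boxes_of(n,'wrist'): print(n,d['p'],towards(T,d['position']))
for d in regions_of('release_tab','wrist'):
    m=d['mask']; v,u=np.nonzero(m); print(d['p'],m.sum(),u.min(),u.max(),v.min(),v.max(),pix2z(T,K,(u.mean(),v.mean()),.136))
go(.473,-.083,.14,1); lean()
E
```

```text
t 61.62 pos [ 0.4728 -0.0863  0.1882] phi 0.99 tilt -0.9994 gap -0.004 F [-0.7  0.2  0.7]
tool shift mm [-1.3 -3.5 48.2] turn -0.01
lean x 0.0330 y -0.0041 sum-pi -0.0320
release_tab 0.58 [ 0.478  -0.0723  0.1379]
0.59 4483 284 344 0 300 [ 0.5059 -0.076   0.136 ]
t 61.77 pos [ 0.4723 -0.0879  0.1872] phi 0.98 tilt -0.9995 gap -0.000 F [ 0.1 -0.7  0.4]
tool shift mm [-0.7 -5.2 47.2] turn -0.02
lean x 0.0309 y -0.0049 sum-pi -0.0304
```

View pics/w41.png

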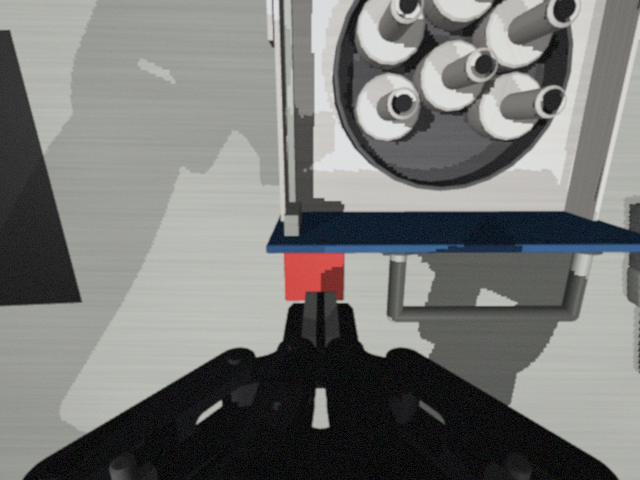

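Emit:
{"name": "drive_tool", "arguments": {"deltas": [[[0,-0.003,0.014,0],[0,-0.002,0.014,0],[-0.001,0,0.01,0],[-0.001,0,0.005,0]]]}}

```text
time_s: 62.1
position: [0.4736, -0.0863, 0.1441]
ee_rot: [0.004, 1.0, 0.008, 0.018]
wrist_force: [-0.5, 0.4, -0.3]
finger_gap: -0.001
```

```bash
python3 - <<'E'
from st import *
go(.473,-.083,.128,1); lean()
s=status.observe(); save(snapshot('wrist'),'w42')
E
```

```text
t 62.10 pos [ 0.4736 -0.0863  0.1441] phi 0.88 tilt -0.9994 gap -0.001 F [-0.5  0.4 -0.3]
tool shift mm [-1.1 -3.5 16. ] turn -0.12
lean x 0.0352 y -0.0075 sum-pi -0.0353
```

View pics/w42.png

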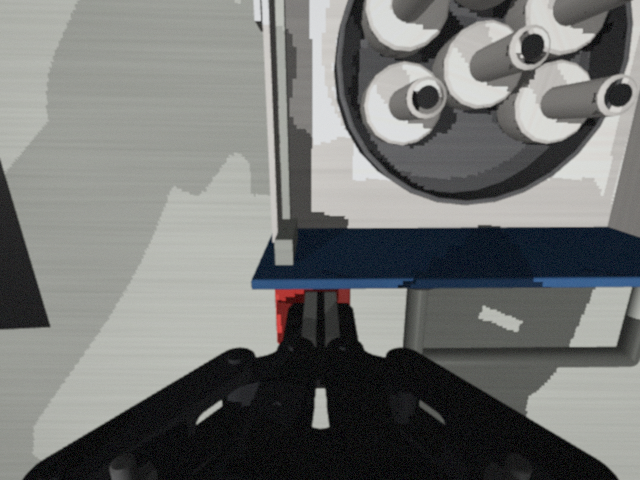

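Emit:
{"name": "drive_tool", "arguments": {"deltas": [[[0,-0.003,0.005,0],[0,0,0.006,0],[0,0,0.004,0],[0,0,0.003,0]]]}}

```text
time_s: 62.48
position: [0.4746, -0.0841, 0.1268]
ee_rot: [0.003, 1.0, 0.006, 0.017]
wrist_force: [-2.9, 5.5, 20.4]
finger_gap: 0.003
```

```bash
python3 - <<'E'
from st import *
go(.473,-.083,.127,1); lean()
E
```

```text
t 62.48 pos [ 0.4746 -0.0841  0.1268] phi 0.72 tilt -0.9994 gap 0.003 F [-2.9  5.5 20.4]
tool shift mm [-1.6 -1.1 -0.3] turn -0.28
lean x 0.0341 y -0.0054 sum-pi -0.0336
```

Emit:
{"name": "drive_tool", "arguments": {"deltas": [[[0.004,0,0.001,0],[0.004,0,0.001,0],[0.004,0,0.001,0]]]}}

```text
time_s: 62.73
position: [0.488, -0.0839, 0.1277]
ee_rot: [0.003, 1.0, 0.006, 0.018]
wrist_force: [-2.7, 1.4, 4.9]
finger_gap: -0.001
```

```bash
python3 - <<'E'
from st import *
go(.473,-.083,.127,1); lean()
E
```

```text
t 62.73 pos [ 0.488  -0.0839  0.1277] phi 0.72 tilt -0.9994 gap -0.001 F [-2.7  1.4  4.9]
tool shift mm [-15.   -1.1   0.1] turn -0.28
lean x 0.0352 y -0.0048 sum-pi -0.0345
```

Emit:
{"name": "drive_tool", "arguments": {"deltas": [[[0.006,0,0.001,0],[0.007,0,0.001,0],[0.008,0,0.0005,0],[0.008,0,0.0005,0]]]}}

```text
time_s: 63.07
position: [0.5183, -0.0834, 0.1275]
ee_rot: [0.003, 1.0, 0.007, 0.016]
wrist_force: [-2.3, 1.2, 5.1]
finger_gap: -0.001
```

```bash
python3 - <<'E'
from st import *
go(.66,-.081,.127,1); lean()
save(snapshot('wrist'),'w43')
E
```

```text
t 63.07 pos [ 0.5183 -0.0834  0.1275] phi 0.75 tilt -0.9994 gap -0.001 F [-2.3  1.2  5.1]
tool shift mm [141.7  -0.6   5.2] turn -0.25
lean x 0.0330 y -0.0048 sum-pi -0.0326
```

View pics/w43.png

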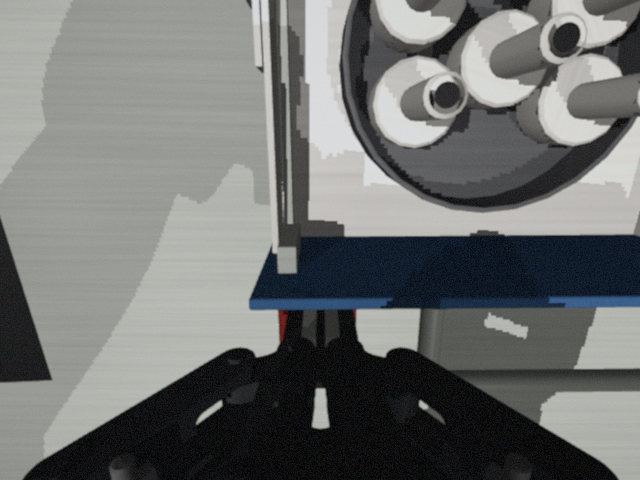

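Emit:
{"name": "drive_tool", "arguments": {"deltas": [[[0.009,0,0.0005,0],[0.009,0,0.0005,0],[0.009,0,0.0005,0],[0.009,0,0.0005,0],[0.009,0,0.0005,0],[0.009,0,0.0005,0],[0.009,0,0.0005,0],[0.007,0,0.0005,0]]]}}

```text
time_s: 63.78
position: [0.595, -0.0822, 0.128]
ee_rot: [0.003, 1.0, 0.007, 0.017]
wrist_force: [-4.4, 0.9, 6.4]
finger_gap: -0.003
```

```bash
python3 - <<'E'
from st import *
go(.66,-.081,.127,1); lean()
E
```

```text
t 63.78 pos [ 0.595  -0.0822  0.128 ] phi 0.82 tilt -0.9994 gap -0.003 F [-4.4  0.9  6.4]
tool shift mm [65.  -0.3  3.2] turn -0.18
lean x 0.0330 y -0.0050 sum-pi -0.0330
```

Emit:
{"name": "drive_tool", "arguments": {"deltas": [[[0.007,0,0.0005,0],[0.007,0,0.0005,0],[0.006,0,0.0005,0],[0.005,0,0.0005,0],[0.005,0,0.0005,0]]]}}

```text
time_s: 64.2
position: [0.6293, -0.0816, 0.1281]
ee_rot: [0.003, 1.0, 0.007, 0.017]
wrist_force: [-2.8, 1.9, 5.1]
finger_gap: 0.003
```

```bash
python3 - <<'E'
from st import *
go(.66,-.081,.127,1); lean()
save(snapshot('wrist'),'w44'); save(snapshot('top'),'t44')
E
```

```text
t 64.20 pos [ 0.6293 -0.0816  0.1281] phi 0.86 tilt -0.9994 gap 0.003 F [-2.8  1.9  5.1]
tool shift mm [30.6 -0.2  2.1] turn -0.14
lean x 0.0348 y -0.0053 sum-pi -0.0348
```

View pics/w44.png

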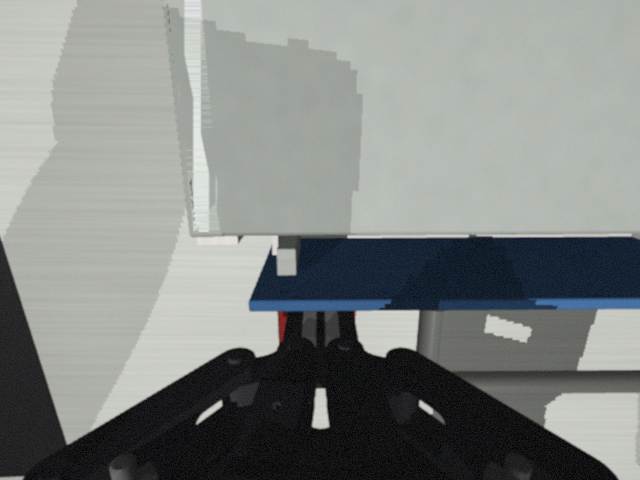

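Smooth so far, about 31 mm remaining. I'll ease in slowly.

Emit:
{"name": "drive_tool", "arguments": {"deltas": [[[0.004,0,0.0005,0],[0.004,0,0.0005,0],[0.004,0,0.0005,0],[0.003,0,0.0005,0],[0.003,0,0.0005,0],[0.003,0,0.0005,0]]]}}

```text
time_s: 64.8
position: [0.6521, -0.0813, 0.128]
ee_rot: [0.003, 1.0, 0.008, 0.018]
wrist_force: [-2.1, 1.2, 5.3]
finger_gap: 0.002
```

```bash
python3 - <<'E'
from st import *
go(.66,-.081,.127,1); lean()
E
```

```text
t 64.80 pos [ 0.6521 -0.0813  0.128 ] phi 0.92 tilt -0.9993 gap 0.002 F [-2.1  1.2  5.3]
tool shift mm [ 7.9 -0.2  1.2] turn -0.08
lean x 0.0359 y -0.0062 sum-pi -0.0362
```

Emit:
{"name": "drive_tool", "arguments": {"deltas": [[[0.002,0,0.0003,0],[0.002,0,0.0003,0],[0.002,0,0.0003,0]]]}}

```text
time_s: 65.05
position: [0.6573, -0.0812, 0.1278]
ee_rot: [0.003, 1.0, 0.008, 0.016]
wrist_force: [-8.2, 0.4, 9.4]
finger_gap: 0.002
```

Emit:
{"name": "drive_tool", "arguments": {"deltas": [[[0.002,0,0.0003,0],[0.002,0,0.0003,0]]]}}

```text
time_s: 65.22
position: [0.6573, -0.0812, 0.1278]
ee_rot: [0.003, 1.0, 0.009, 0.009]
wrist_force: [-9.1, 0.6, 10.0]
finger_gap: -0.003
```

Emit:
{"name": "drive_tool", "arguments": {"deltas": [[[0.003,0,0,0],[0.003,0,0,0]]]}}

```text
time_s: 65.38
position: [0.6572, -0.0812, 0.1281]
ee_rot: [0.003, 1.0, 0.01, -0.001]
wrist_force: [-12.0, 0.3, 10.7]
finger_gap: 0.004
```

```bash
python3 - <<'E'
from st import *
go(.66,-.081,.127,1); lean()
save(snapshot('wrist'),'w45'); save(snapshot('top'),'t45')
E
```

```text
t 65.38 pos [ 0.6572 -0.0812  0.1281] phi 1.12 tilt -1.0000 gap 0.004 F [-12.    0.3  10.7]
tool shift mm [ 2.9 -0.1  1. ] turn 0.12
lean x -0.0018 y -0.0060 sum-pi 0.0002
```

View pics/w45.png

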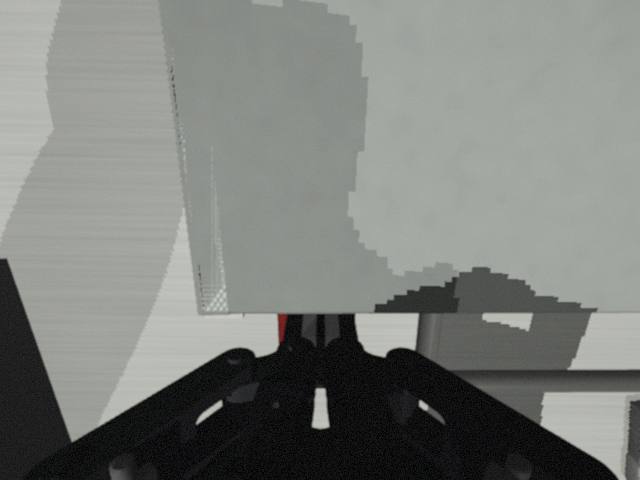

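Emit:
{"name": "drive_tool", "arguments": {"deltas": [[[0,0,-0.008,0],[0,0,-0.01,0],[0,0,-0.015,0],[-0.01,0,-0.03,0],[-0.03,0,-0.025,0],[-0.035,0,-0.01,0],[-0.035,-0.01,0,0],[-0.03,-0.02,0,0],[-0.01,-0.01,0,0]]]}}

```text
time_s: 66.23
position: [0.5038, -0.0464, 0.2318]
ee_rot: [0.006, 1.0, 0.009, 0.001]
wrist_force: [0.4, 0.8, -0.8]
finger_gap: -0.002
```

```bash
python3 - <<'E'
from st import *
go(.52,-.1,.25,1); lean()
s=status.observe();im=snapshot('wrist'); save(im,'w46'); T,K,_=cam('wrist',s)
for n in ['handle','release_tab','panel']:
    for d in boxes_of(n,'wrist'): print(n,round(d['p'],2),towards(T,d['position']))
save(snapshot('top'),'t46');save(snapshot('scene'),'s46')
im=cv2.imread('pics/t46.png'); a=im[185:235,310:430]; cv2.imwrite('pics/z46.png',cv2.resize(a,None,fx=6.5,fy=6.5,interpolation=cv2.INTER_CUBIC))
E
```

```text
t 66.23 pos [ 0.5038 -0.0464  0.2318] phi 0.99 tilt -0.9999 gap -0.002 F [ 0.4  0.8 -0.8]
tool shift mm [ 15.3  54.1 -17.6] turn -0.01
lean x 0.0027 y -0.0114 sum-pi -0.0058
handle 0.86 [ 0.6309 -0.1383  0.1368]
release_tab 0.75 [ 0.6414 -0.0764  0.1364]
```

View pics/w46.png

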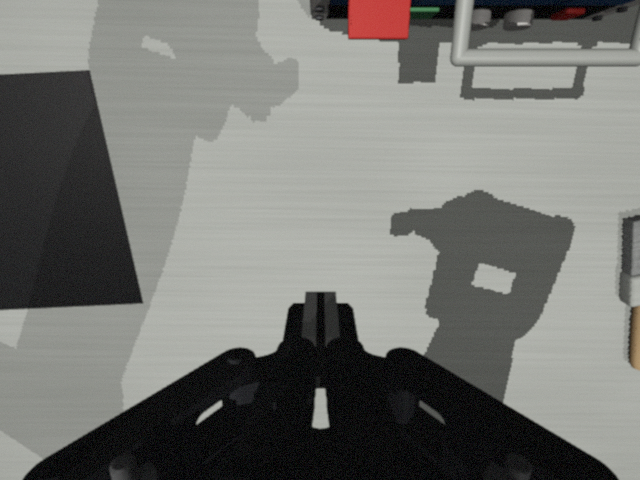

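View pics/z46.png

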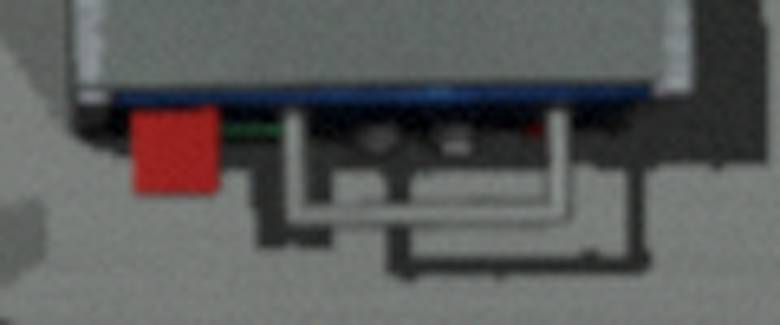

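View pics/t46.png

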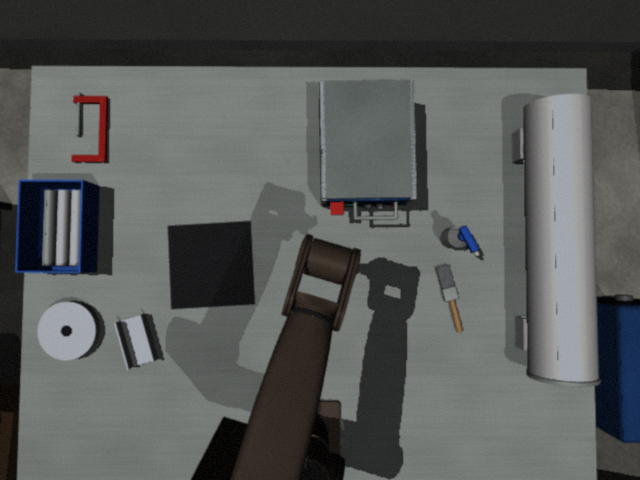

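```bash
python3 - <<'E'
from h import *
T,K,_=cam('top')
g=lambda x,y:(310+(x+.5)/6.5-.5,185+(y+.5)/6.5-.5)
print('tab',pix2z(T,K,g(175,150),.136),'expected home x ~',.4684+.182)
print(ticket.hand_in())
E
```

```text
tab [ 0.65075277 -0.07951538  0.136     ] expected home x ~ 0.6504
the job is handed in; nothing more can be done
None
```

I pulled the chassis out until it locked and stood all six stub axles from the mat in the pan. Then I pressed the red release, eased the chassis home and handed the job in at about 66 s.

- **Lock:** a push back of about 20 N did not move the chassis, so it was locked out.
- **Order of events in the pan:** two of the placed stubs were found shifted partway through, up to about 10 mm, which I took to be the announced knock. I moved one of them back about 5 mm.
- **Last check before closing:** one stub stood about 2 mm from the pan centre. The other five stood in the ring at about 43 to 48 mm radius, with gaps of 2 mm or more between collars. All were upright and the mat was empty.
- **Closing:** the push stayed around 2 to 4 N until the stop, with the last few millimetres taken at 2 mm per step. A 12 N push at the end did not move it further. From the top camera, the release tab sits within 1 mm of where it should be when fully home. The spray bottle and brush look unmoved.

**Imperfections:**
- The ring is a few millimetres off a perfect honeycomb (radius should be 45 mm). I couldn't look into the pan again after it closed.
- At the end of the pull-out the wrist force reached about 79 N in one direction (about 97 N in total), under the 120 N limit.
- The tool drifted out of vertical as it worked. I levelled it several times by pushing the closed fingers against the locked panel and handle with roughly 15 to 25 N.

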